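# Set up the paint-mixing kit

## Robot

A 7-joint arm with a two-finger parallel gripper is mounted at the origin on the work surface. World frame = base frame: x ahead of the robot, y to its left, z up, the work surface at z = 0. Lengths are in m, angles in rad, forces in N, time in s.
With the tool pointing down it reaches from about 0.425 to 0.875 m from the base axis. Payload 4.7 kg.
Tool frame: the origin (TCP) lies at the very end of the fingers, on their centre line; the grasp point (between the pads) lies 19 mm behind it; x points along the fingers, z is the direction in which the jaws open and shut, and the axes are right-handed (so a half turn about x gives the same grasp; the last joint's range is limited). The gripper opens to 87 mm and grips with 3 to 60 N. Pads are 19 mm wide; open, the fingers measure 117 mm over their backs; the gripper's body (75 mm by 190 mm) begins 51 mm behind the grasp point.
Start: joints at [-1.258, 0.321, -0.07, 1.45, 0.023, 1.371, -0.057], TCP at [0.191, 0.621, 0.223] pointing down, gripper open.
Joint ranges: [-2.86, 2.86], [-0.3, 2.09], [-1.38, 1.24], [0.06, 2.45], [-1.56, 4.7], [0.09, 2.05], [-2.69, 2.69]. Speed limits (rad/s): [2.57, 2.57, 3.14, 3.14, 3.14, 3.14, 3.14].

## Interface

Orientations are given as a rotation vector (axis times angle).
In Python, from bench import * gives the robot as it stands.
- The arm moves only by the shell command python3 -m handwheel 'ROWS' [OPENING] [FORCE]. ROWS is JSON, a list of rows, each an object with "xyz": the shift along the world's x, y, z in cm, a list of three; "angular": the turn, a rotation vector about the world's x, y, z in degrees, a list of three. A call has 1 to 5 rows; each row shifts and turns the pose as measured when the row begins; what a row does not reach is not made up. A row lasts 1/12 s, in which the tool goes at most 41.7 mm and 7.16 degrees, less where a joint would pass 70% of its speed; a pose out of reach is approached as far as the arm can. A call with a gripper value outside its range is refused whole. OPENING is the finger opening in cm, from 0 to 8.7, set as the call begins (- or left out, the last holds). The fingers move at their own pace and stop on an object; FORCE is the grip in N (left out, the last holds). Time passes only in rows, so rows that do not move let the fingers close. It gives the time, the measured TCP pose, the force and the opening at its end, in the units of the state.
- get_state(): the state, without advancing time (a new reading comes with each control period).
- get_image(name): name is "scene" or "top" or "wrist"; returns a dict with "pixels" (400x640x3 uint8, blue, green, red), "K" (3x3 intrinsics, pixels), "dist" ([k1, k2, p1, p2, k3] as OpenCV has them; the pictures are not rectified), "cam_to_world" (4x4, takes a point from camera to world coordinates). Camera axes: x right, y down, z forward; pixel columns grow to the right and rows downward; lengths in m; the calibration is good to about 2 mm. A picture is of the moment at which its call begins. There is no depth.
- close_job(): hands the job in, once; it reports no verdict.
The state is a dict: "time": time; "joint_positions": joint angles; "qd": joint speeds; "joint_torque": joint torques, N m; "position": TCP position; "tool_rot": TCP orientation; "ft_force": force on the tool from outside, world axes, zero at the start; "torque": the same for the moment, N m; "grip_width": opening from 0.0 (shut) to 1.0 (fully open).
Only numpy, scipy, OpenCV 4.12 (cv2) and the standard library are available. Lean on these libraries where they do the work, as an engineer would, in place of code of your own. Each camera call takes 0.05 s, during which the arm holds its last target.

## Task

Set up the paint-mixing kit in its case: lift the lid open until it rests on its stop, then press the holed aluminium deck plate down over the four snap standoffs in the case until every corner has clicked home. Then stand all the mixing cups from the bench in the round well of the plate, nested upright one inside the other as a single stack, and leave the tin, tape and brush where they are.

Things in the scene. Friction and masses are not known exactly. Their poses are not given: they have to be found in the camera images.
- lid (a joint): hinge angle of the case lid, rad: 0 shut, grows as it opens, 1.85 at its stop. A loose hinge: past about 1.6 it falls open to the stop by itself, below that it falls shut. Lid mass 0.3 kg
- lid_grip (a point): centre of the black T-shaped pull at the lid's free edge: a round bar 30 mm long and 16 mm thick, parallel to the hinge, standing 40 mm out from the lid's edge on a 12 mm wide neck. Its flat ends can be pinched from above and it pivots between the pads. Its y axis runs along the bar
- lid_hinge (a point): point on the hinge line level with the pull when shut, 215 mm from the pull; the pull swings about it in a vertical plane (the hinge axis itself lies 4 mm below)
- case: grey plastic kit case fixed to the bench, outside 175 (x) x 245 (y) x 75 mm tall with 5 mm walls; origin at the centre of its underside, z up; the lid is hinged along its +x side, the pull is on its -x side. Inside stand four white snap standoffs at x = +-46, y = +-81 mm
- seat (a point): centre point between the four standoffs at the height of their shoulders (30 mm above the bench), where the middle of the plate's underside comes to lie; axes as the case
- plate_grip (a point): middle of the aluminium deck plate's upright grip rib. Plate 120 (x) x 190 (y) x 5 mm, 0.26 kg, lying on the bench at first; the rib stands on its centre, 12 mm thick (x), 26 mm long (y), 35 mm tall; this point is 22.5 mm above the plate's underside. Four 16.5 mm holes at x = +-46, y = +-81 mm. A low round collar (the cup well) is on the +y half, a small black nozzle rack 33 mm tall on the -y half, centred at y = -52, 60 (x) x 26 mm (y). The plate fits either way round
- well (a point): centre of the cup well on the plate's top face: a collar of 27 mm inner radius, 31 mm outer radius, 12 mm high, centred 54 mm in +y from the plate's middle
- hole0 (a point): centre of the plate's -x, -y hole, at the plate's top face. Each standoff has an 11 mm post with two sprung barbs above a 22 mm wide shoulder. A plate merely laid on rests with its holes on the barbs about 12 mm above home; each standoff clicks at about 4 to 5 N (15 to 20 N for all four together), pushed down slowly. Home, the top face is 35 mm above the bench and the post tops stand about 14 mm above it
- hole1 (a point): centre of the plate's -x, +y hole, at the plate's top face
- hole2 (a point): centre of the plate's +x, -y hole, at the plate's top face
- hole3 (a point): centre of the plate's +x, +y hole, at the plate's top face
- cup0_mid (a point): middle (32 mm above its foot) of a steel stepped mixing cup, 0.1 kg, 64 mm tall: the foot tapers from 48 mm across at the bottom to 56 mm at 30 mm height, where a step goes out to the straight upper part, 66 mm across outside, 60 mm inside. Nested, a cup's foot sits inside the cup below and its step rests on that cup's rim, 34 mm higher. z up along its axis. May be absent
- cup1_mid (a point): middle (32 mm above its foot) of a steel stepped mixing cup, 0.1 kg, 64 mm tall: the foot tapers from 48 mm across at the bottom to 56 mm at 30 mm height, where a step goes out to the straight upper part, 66 mm across outside, 60 mm inside. Nested, a cup's foot sits inside the cup below and its step rests on that cup's rim, 34 mm higher. z up along its axis. May be absent
- cup2_mid (a point): middle (32 mm above its foot) of a steel stepped mixing cup, 0.1 kg, 64 mm tall: the foot tapers from 48 mm across at the bottom to 56 mm at 30 mm height, where a step goes out to the straight upper part, 66 mm across outside, 60 mm inside. Nested, a cup's foot sits inside the cup below and its step rests on that cup's rim, 34 mm higher. z up along its axis. May be absent
- cup3_mid (a point): middle (32 mm above its foot) of a steel stepped mixing cup, 0.1 kg, 64 mm tall: the foot tapers from 48 mm across at the bottom to 56 mm at 30 mm height, where a step goes out to the straight upper part, 66 mm across outside, 60 mm inside. Nested, a cup's foot sits inside the cup below and its step rests on that cup's rim, 34 mm higher. z up along its axis. May be absent
- paint_tin: a closed steel paint tin, 100 mm across, 120 mm tall; origin at the centre of its underside
- tape_roll: a roll of masking tape lying flat, 100 mm across, 36 mm tall; origin at the centre of its underside
- brush: a paint brush lying on the bench, 200 mm long; origin under its middle
There are look-alikes about, which are no part of the job. Leave any orange look-alike of the part that bears cup1_mid alone.

How it is judged:
On the way, in this order (a step that is already met when the one before it is completed fails the run):
1. the lid rests open on its stop (value of joint lid above 1.78 rad), for 0.3 s.
2. the plate is clicked home on all four standoffs (z of each of hole0, hole1, hole2, hole3 in the frame of case below 0.038 m and horizontal distance between plate_grip and seat below 0.008 m and angle between the y axis of plate_grip and the y axis of case, either way round below 0.1 rad), for 0.3 s.
At the end, for the whole second after the job is handed in: Lid open on its stop (over 1.78 rad); all four plate holes within 3 mm of home height, plate centred within 8 mm; every cup present upright (within 7 degrees) in one stack in the well, within 12 mm of its axis and 4 mm of its fully nested height (all of step 2 and value of joint lid above 1.78 rad and horizontal distance between each of cup0_mid, cup1_mid, cup2_mid, cup3_mid and well below 0.012 m and angle between each of cup0_mid, cup1_mid, cup2_mid, cup3_mid's own z axis and vertical below 0.12 rad and (z of cup0_mid in the frame of well between 0.028 and 0.036 m or z of cup0_mid in the frame of well between 0.062 and 0.07 m or z of cup0_mid in the frame of well between 0.096 and 0.104 m or z of cup0_mid in the frame of well between 0.13 and 0.138 m) and (z of cup1_mid in the frame of well between 0.028 and 0.036 m or z of cup1_mid in the frame of well between 0.062 and 0.07 m or z of cup1_mid in the frame of well between 0.096 and 0.104 m or z of cup1_mid in the frame of well between 0.13 and 0.138 m) and (z of cup2_mid in the frame of well between 0.028 and 0.036 m or z of cup2_mid in the frame of well between 0.062 and 0.07 m or z of cup2_mid in the frame of well between 0.096 and 0.104 m or z of cup2_mid in the frame of well between 0.13 and 0.138 m) and (z of cup3_mid in the frame of well between 0.028 and 0.036 m or z of cup3_mid in the frame of well between 0.062 and 0.07 m or z of cup3_mid in the frame of well between 0.096 and 0.104 m or z of cup3_mid in the frame of well between 0.13 and 0.138 m)); the robot touches nothing.
It fails at once if the paint tin is pushed more than 40 mm from its place (distance of paint_tin from where it was at the start of the episode above 0.04 m).
It fails at once if the tape roll is pushed more than 40 mm from its place (distance of tape_roll from where it was at the start of the episode above 0.04 m).
It fails at once if the brush is pushed more than 40 mm from its place (distance of brush from where it was at the start of the episode above 0.04 m).
Of cup0, cup1, cup2, cup3 only 3 to 4 are there at a start; the rules pass over those that are not, and their reading is None.
At some moment in a run one of cup0, cup1, cup2, cup3 may be knocked a few centimetres aside while the robot is not near it.
It also fails if it takes over 208 s, if anything falls off the work surface, if the arm or the gripper's body presses on something with over 40 N, if the wrist force passes 120 N, or if a joint passes its speed limit or range.

## Working session

There is one attempt and no reset: what is moved stays moved. The work goes in short steps, Python scripts to look and compute and a shell command to move; the robot and the scene stay as the last step left them, time stands still between calls to the robot, and variables do not carry over. Pictures are saved under pics/ and viewed, and the job is handed in when it is done.

```bash
ls; mkdir -p pics
cat > h.py <<'E'
from bench import *
import numpy as np, cv2
from scipy.spatial.transform import Rotation as R
def snap(name,fn,crop=None,scale=1):
    d=get_image(name); im=np.ascontiguousarray(d["pixels"])
    np.savez('pics/'+fn+'.npz',K=d["K"],dist=d["dist"],T=d["cam_to_world"],im=im)
    if crop: u0,v0,u1,v1=crop; im=im[v0:v1,u0:u1]
    if scale!=1: im=cv2.resize(im,None,fx=scale,fy=scale,interpolation=cv2.INTER_CUBIC)
    cv2.imwrite('pics/'+fn+'.png',im)
def crop(fn,out,c,s):
    im=np.load('pics/'+fn+'.npz')['im']; u0,v0,u1,v1=c
    cv2.imwrite('pics/'+out+'.png',cv2.resize(im[v0:v1,u0:u1],None,fx=s,fy=s,interpolation=cv2.INTER_CUBIC))
def ray(fn,uv):
    d=np.load('pics/'+fn+'.npz')
    p=cv2.undistortPoints(np.array([[uv]],float),np.array(d['K'],float),np.array(d['dist'],float))[0,0]
    T=d['T']; return T[:3,3],T[:3,:3]@np.array([p[0],p[1],1.])
def atz(fn,uv,z):
    o,r=ray(fn,uv); return o+r*(z-o[2])/r[2]
def tri(obs):
    A=np.zeros((3,3));b=np.zeros(3)
    for fn,uv in obs:
        o,r=ray(fn,uv); r=r/np.linalg.norm(r); P=np.eye(3)-np.outer(r,r); A+=P;b+=P@o
    return np.linalg.solve(A,b)
def proj(fn,X):
    d=np.load('pics/'+fn+'.npz');T=np.linalg.inv(d['T'])
    r,_=cv2.projectPoints(np.array(X,float).reshape(-1,3),cv2.Rodrigues(T[:3,:3])[0],T[:3,3],np.array(d['K'],float),np.array(d['dist'],float))
    return r[:,0]
E
python3 - <<'E'
from h import *
for n in ("scene","top","wrist"): snap(n,n+"0"); print(np.load('pics/%s0.npz'%n)['T'].round(3), np.load('pics/%s0.npz'%n)['K'].round(1).tolist())
print(get_state())
E
```

```text
pics
[[ 0.799  0.348 -0.491  1.215]
 [ 0.601 -0.487  0.633 -0.843]
 [-0.019 -0.801 -0.599  0.834]
 [ 0.     0.     0.     1.   ]] [[484.7, 0.0, 315.5], [0.0, 484.7, 196.6], [0.0, 0.0, 1.0]]
[[-0.026 -0.984  0.177  0.321]
 [-1.     0.028  0.008 -0.057]
 [-0.013 -0.176 -0.984  1.452]
 [ 0.     0.     0.     1.   ]] [[468.9, 0.0, 323.2], [0.0, 468.9, 206.2], [0.0, 0.0, 1.0]]
[[ 0.294  0.92   0.259  0.12 ]
 [ 0.956 -0.283 -0.081  0.643]
 [-0.001  0.271 -0.963  0.383]
 [ 0.     0.     0.     1.   ]] [[327.2, 0.0, 319.0], [0.0, 327.2, 198.5], [0.0, 0.0, 1.0]]
{'time': 0.15, 'joint_positions': array([-1.25786316,  0.3216331 , -0.07011426,  1.45140096,  0.02259282,
        1.37079214, -0.05690682]), 'qd': array([ 7.16070825e-05, -3.41044645e-03, -7.83004340e-04, -3.57512415e-03,
       -4.66330032e-04,  6.36851188e-04,  4.04332296e-04]), 'joint_torque': array([-1.45250306e-04, -4.91792893e+01, -4.04705079e-01, -3.12877464e+01,
       -6.40687533e-02,  4.04892932e-02,  1.29890727e-04]), 'position': array([0.19126425, 0.62078435, 0.22172263]), 'tool_rot': array([-0.98725486,  1.33701033,  0.98573581]), 'ft_force': array([-0.55524149, -0.96374792,  0.54220001]), 'torque': array([ 0.00774301, -0.0250061 ,  0.00115761]), 'grip_width': 1.002098211194598}
```

View pics/scene0.png

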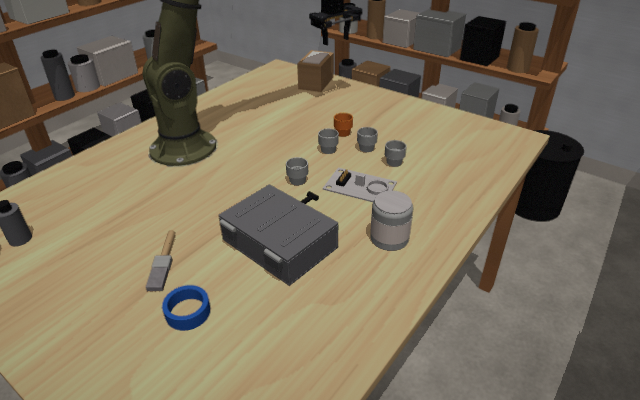

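View pics/top0.png

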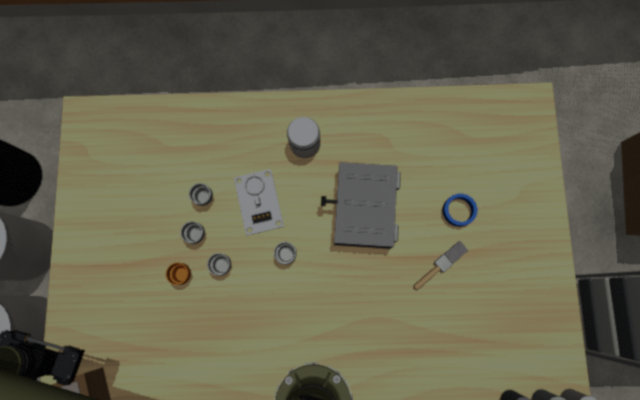

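View pics/wrist0.png

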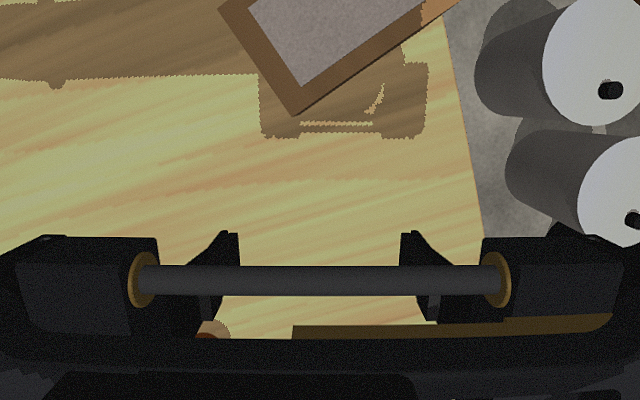

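The scene shows a shut case with its pull facing the arm's left, the plate with its rib, four steel cups and an orange one. In the top view the cups are at about (201,195), (193,233), (220,265) and (286,254). The orange cup is at (178,273), the pull at (324,201) and the plate at (259,202). I'll enlarge this.

Run:
```python
from h import *
crop('top0','topA',(150,150,310,290),5); crop('top0','topB',(220,150,420,270),4); crop('scene0','sceneA',(270,100,430,210),5)
```

```text
(no output)
```

View pics/topA.png

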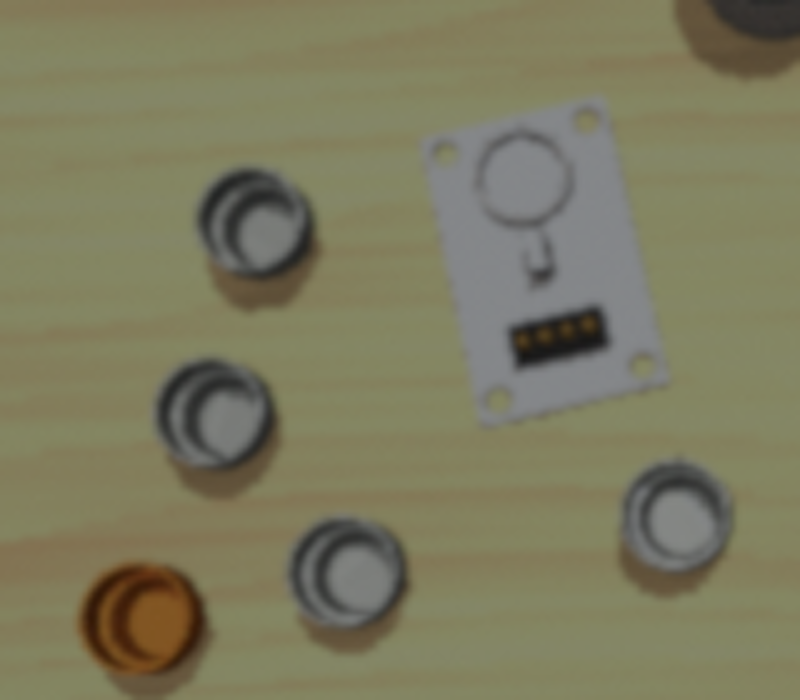

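View pics/topB.png

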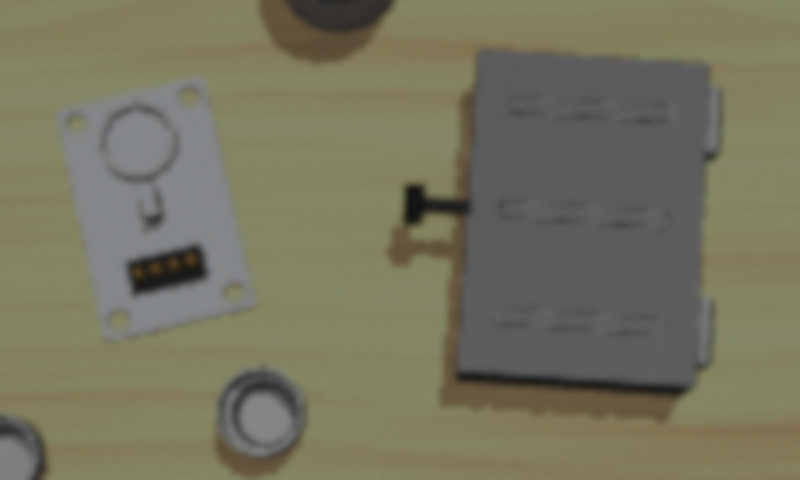

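View pics/sceneA.png

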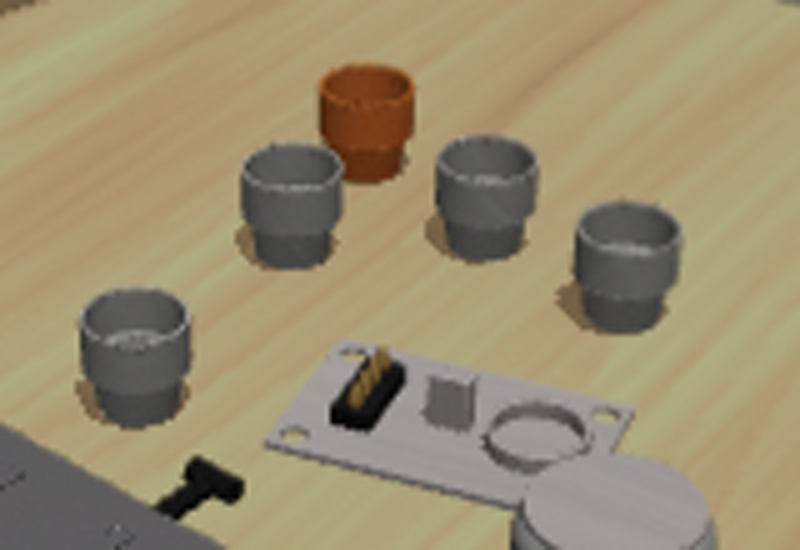

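```bash
cat >> h.py <<'E'
def pc(xy,c,s): return (c[0]+(xy[0]+.5)/s-.5, c[1]+(xy[1]+.5)/s-.5)
E
python3 - <<'E'
from h import *
A=(150,150);B=(220,150);S=(270,100)
print('pull',tri([('top0',pc((413,204),B,4)),('scene0',pc((216,480),S,5))]).round(4))
for n,t,s in [('A',(254,221),(628,222)),('B',(213,412),(487,156)),('C',(347,571),(292,165)),('D',(676,515),(135,312))]:
    print(n,atz('top0',pc(t,A,5),.064).round(4),atz('scene0',pc(s,S,5),.064).round(4),tri([('top0',pc(t,A,5)),('scene0',pc(s,S,5))]).round(4))
print('orange',atz('top0',pc((140,617),A,5),.064).round(4))
H=[(445,153),(587,120),(498,400),(642,364)]
P=[atz('top0',pc(h,A,5),.005) for h in H]; print(np.round(P,4)); print('plate c',np.mean(P,0).round(4))
well=atz('top0',pc((524,179),A,5),.012); print('well',well)
d=(P[0]+P[1]-P[2]-P[3])/2;print('yaw of plate y',np.degrees(np.arctan2(d[1],d[0])),np.linalg.norm(d))
# case top corners z=.075
for c in [(478,50),(708,63),(692,385),(460,375)]: print('case',atz('top0',pc(c,B,4),.075).round(4))
for c in [(304,137)]: print('tin',atz('top0',c,.12))
E
```

```text
pull [ 0.5859 -0.0451  0.0785]
A [0.6191 0.324  0.064 ] [0.6206 0.3327 0.064 ] [0.621  0.3254 0.0666]
B [0.5033 0.346  0.064 ] [0.5051 0.3532 0.064 ] [0.5053 0.3475 0.0657]
C [0.4068 0.2648 0.064 ] [0.4088 0.2708 0.064 ] [0.4087 0.2664 0.0652]
D [0.4343 0.0706 0.064 ] [0.4359 0.0754 0.064 ] [0.4358 0.0721 0.0652]
orange [0.3834 0.3858 0.064 ]
[[0.6724 0.2199 0.005 ]
 [0.6914 0.1297 0.005 ]
 [0.5136 0.186  0.005 ]
 [0.5337 0.0962 0.005 ]]
plate c [0.6028 0.158  0.005 ]
well [0.65246327 0.16873303 0.012     ]
yaw of plate y 12.040108138847005 0.16177577825118153
case [ 0.7029 -0.0985  0.075 ]
case [ 0.6876 -0.2718  0.075 ]
case [ 0.4446 -0.2471  0.075 ]
case [ 0.4565 -0.0774  0.075 ]
tin [0.77041234 0.00447119 0.12      ]
```

```bash
cat >> h.py <<'E'
def st():
    s=get_state(); M=R.from_rotvec(s['tool_rot']).as_matrix()
    jz=M[:,2]; yaw=np.degrees(np.arctan2(jz[1],jz[0]))
    yaw=(yaw+90)%180-90
    print('t %.2f pos(cm) %s jawyaw %.2f tilt %s F %s grip %.2fcm q7 %.2f'%(s['time'],(s['position']*100).round(2),yaw,M[:2,0].round(3),s['ft_force'].round(1),s['grip_width']*8.7,s['joint_positions'][6]))
    return s
def goto(x,y,z,yaw=None):
    "TCP target in m, jaw yaw deg (mod 180): print shift cm, turn"
    s=get_state(); M=R.from_rotvec(s['tool_rot']).as_matrix(); d=(np.array([x,y,z])-s['position'])*100
    jz=M[:,2]; cur=np.degrees(np.arctan2(jz[1],jz[0]))
    if yaw is None: dy=0
    else: dy=(yaw-cur+90)%180-90
    # desired: x down, z jaw horizontally at cur+dy
    a=np.radians(cur+dy); zt=np.array([np.cos(a),np.sin(a),0]); xt=np.array([0,0,-1.]); yt=np.cross(zt,xt)
    D=np.c_[xt,yt,zt]; rv=np.degrees(R.from_matrix(D@M.T).as_rotvec())
    print('shift cm',d.round(2),'turn',rv.round(2), 'rows>=',np.ceil(max(np.linalg.norm(d)/4.17,np.linalg.norm(rv)/7.16)))
E
python3 - <<'E'
from h import *
st(); goto(.584,-.046,.22,-4.7)
E
```

```text
t 0.15 pos(cm) [19.13 62.08 22.17] jawyaw 72.88 tilt [-0.    -0.001] F [-0.6 -1.   0.5] grip 8.72cm q7 -0.06
shift cm [ 39.27 -66.68  -0.17] turn [ 5.000e-02 -7.000e-02 -7.758e+01] rows>= 19.0
```

```bash
python3 -m handwheel '[{"xyz":[2,-3,0],"angular":[0,0,-4]},{"xyz":[2,-3.3,0],"angular":[0,0,-4]},{"xyz":[2,-3.3,0],"angular":[0,0,-4]},{"xyz":[2,-3.3,0],"angular":[0,0,-4]},{"xyz":[2,-3.3,0],"angular":[0,0,-4]}]' 5
python3 -m handwheel '[{"xyz":[2,-3.3,0],"angular":[0,0,-4]},{"xyz":[2,-3.3,0],"angular":[0,0,-4]},{"xyz":[2,-3.3,0],"angular":[0,0,-4]},{"xyz":[2,-3.3,0],"angular":[0,0,-4]},{"xyz":[2,-3.3,0],"angular":[0,0,-4]}]'
python3 -m handwheel '[{"xyz":[2,-3.3,0],"angular":[0,0,-4]},{"xyz":[2,-3.3,0],"angular":[0,0,-4]},{"xyz":[2,-3.3,0],"angular":[0,0,-4]},{"xyz":[2,-3.3,0],"angular":[0,0,-4]},{"xyz":[2,-3.3,0],"angular":[0,0,-4]}]'
python3 - <<'E'
from h import *
st(); goto(.584,-.046,.22,-4.7)
E
```

```text
time: 0.57
position: [0.2832, 0.4595, 0.2171]
tool_rot: [-0.721, 1.454, 0.727]
ft_force: [1.6, 1.1, 0.7]
grip_width: 0.708
time: 0.98
position: [0.3855, 0.2848, 0.216]
tool_rot: [-0.436, 1.533, 0.445]
ft_force: [-0.1, 0.5, 0.4]
grip_width: 0.574
time: 1.4
position: [0.4878, 0.1101, 0.216]
tool_rot: [-0.147, 1.571, 0.16]
ft_force: [0.7, 0.1, -0.9]
grip_width: 0.578
t 1.40 pos(cm) [48.78 11.01 21.6 ] jawyaw 11.17 tilt [-0.006  0.008] F [ 0.7  0.1 -0.9] grip 5.03cm q7 -0.07
shift cm [  9.62 -15.61   0.4 ] turn [ -0.5   -0.3  -15.87] rows>= 5.0
```

```bash
python3 -m handwheel '[{"xyz":[1.9,-3.1,0.1],"angular":[0,0,-3.3]},{"xyz":[1.9,-3.1,0.1],"angular":[0,0,-3.3]},{"xyz":[1.9,-3.1,0.1],"angular":[0,0,-3.3]},{"xyz":[1.9,-3.1,0],"angular":[0,0,-3.3]},{"xyz":[1.9,-3,0],"angular":[0,0,-2]}]'
python3 -m handwheel '[{"xyz":[0,0,0],"angular":[0,0,0]},{"xyz":[0,0,0],"angular":[0,0,0]}]'
python3 - <<'E'
from h import *
st(); goto(.584,-.046,.22,-4.7)
snap('wrist','w1'); snap('top','t1')
E
```

```text
time: 1.82
position: [0.5852, -0.0537, 0.2193]
tool_rot: [0.076, 1.573, -0.06]
ft_force: [-0.2, -0.6, 0.0]
grip_width: 0.575
time: 1.98
position: [0.587, -0.0639, 0.2185]
tool_rot: [0.082, 1.572, -0.076]
ft_force: [-0.5, 1.3, -0.4]
grip_width: 0.571
t 1.98 pos(cm) [58.7  -6.39 21.85] jawyaw -5.76 tilt [-0.002  0.004] F [-0.5  1.3 -0.4] grip 4.96cm q7 0.08
shift cm [-0.3   1.79  0.15] turn [-0.2  -0.13  1.06] rows>= 1.0
```

View pics/w1.png

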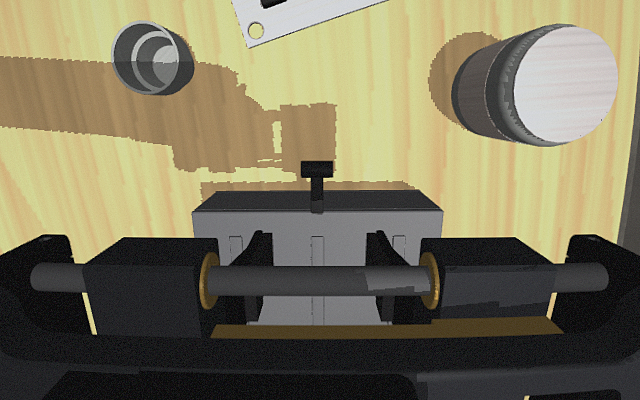

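Run:
```python
from h import *
crop('w1','w1a',(180,140,460,250),2.8)
for z in (.075,.0785): print(atz('w1',(317,168),z).round(4))
print(tri([('w1',(317,168)),('top0',pc((413,204),(220,150),4))]).round(4))
```

```text
[ 0.5864 -0.0447  0.075 ]
[ 0.5865 -0.0441  0.0785]
[ 0.5864 -0.0459  0.0693]
```

View pics/w1a.png

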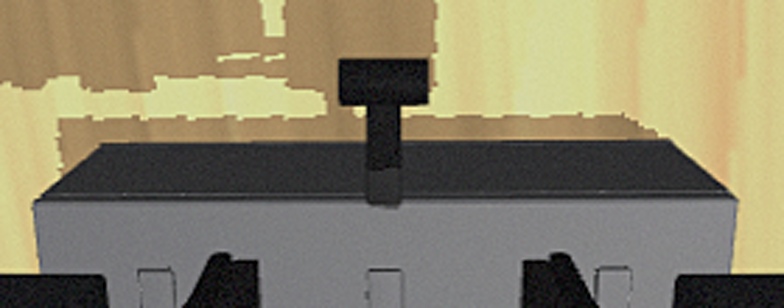

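Run:
```python
from h import *
for z in (.075,.08,.085):
    a=atz('w1',pc((35,201),(180,140),2.8),z);b=atz('w1',pc((738,200),(180,140),2.8),z)
    print(z,a.round(4),b.round(4),np.linalg.norm(b-a).round(4),np.degrees(np.arctan2(*(b-a)[1::-1])))
print(atz('w1',(317,169),.0785)); goto(.586,-.046,.12,-5.0)
```

```text
0.075 [ 0.459  -0.0754  0.075 ] [ 0.7062 -0.0997  0.075 ] 0.2484 -5.616820252788692
0.08 [ 0.4612 -0.074   0.08  ] [ 0.7043 -0.0979  0.08  ] 0.2443 -5.616820252788692
0.085 [ 0.4634 -0.0726  0.085 ] [ 0.7025 -0.0961  0.085 ] 0.2402 -5.616820252788694
[ 0.58637397 -0.04502582  0.0785    ]
shift cm [-0.05  1.7  -9.86] turn [-0.22 -0.12  0.65] rows>= 3.0
```

```bash
python3 -m handwheel '[{"xyz":[0,1,-3],"angular":[0,0,0]},{"xyz":[0,0.8,-3.5],"angular":[0,0,0]},{"xyz":[0,0,-3.5],"angular":[0,0,0]},{"xyz":[0,0,-3],"angular":[0,0,0]},{"xyz":[0,0,0],"angular":[0,0,0]}]'
python3 - <<'E'
from h import *
st(); goto(.5866,-.0455,.060,-5.5)
E
```

```text
time: 2.5
position: [0.5859, -0.0346, 0.0877]
tool_rot: [0.076, 1.565, -0.058]
ft_force: [-2.3, 0.6, -1.4]
grip_width: 0.576
t 2.50 pos(cm) [58.59 -3.46  8.77] jawyaw -4.91 tilt [0.005 0.011] F [-2.3  0.6 -1.4] grip 5.01cm q7 0.10
shift cm [ 0.07 -1.09 -2.77] turn [-0.65  0.3  -0.59] rows>= 1.0
```

```bash
python3 -m handwheel '[{"xyz":[0,-0.9,0],"angular":[-0.6,0.3,-0.5]},{"xyz":[0,0,-1],"angular":[0,0,0]},{"xyz":[0,0,-1],"angular":[0,0,0]},{"xyz":[0,0,0],"angular":[0,0,0]}]'
python3 - <<'E'
from h import *
st(); goto(.5866,-.0455,.060,-5.5)
E
```

```text
time: 2.83
position: [0.5874, -0.0403, 0.0704]
tool_rot: [0.072, 1.566, -0.068]
ft_force: [-0.1, -0.5, 0.0]
grip_width: 0.575
t 2.83 pos(cm) [58.74 -4.03  7.04] jawyaw -5.09 tilt [0.003 0.002] F [-0.1 -0.5  0. ] grip 5.01cm q7 0.11
shift cm [-0.08 -0.52 -1.04] turn [-0.14  0.19 -0.41] rows>= 1.0
```

```bash
python3 -m handwheel '[{"xyz":[-0.1,-0.5,-0.3],"angular":[0,0,-0.4]},{"xyz":[0,0,-0.7],"angular":[0,0,0]},{"xyz":[0,0,0],"angular":[0,0,0]}]'
python3 - <<'E'
from h import *
st(); goto(.5866,-.0455,.060,-5.5)
snap('wrist','w2',(220,150,420,270),4)
E
```

```text
time: 3.08
position: [0.5885, -0.0458, 0.0623]
tool_rot: [0.078, 1.561, -0.073]
ft_force: [0.3, 0.7, 0.0]
grip_width: 0.575
t 3.08 pos(cm) [58.85 -4.58  6.23] jawyaw -5.53 tilt [0.008 0.003] F [0.3 0.7 0. ] grip 5.00cm q7 0.12
shift cm [-0.19  0.03 -0.23] turn [-0.17  0.48  0.03] rows>= 1.0
```

View pics/w2.png

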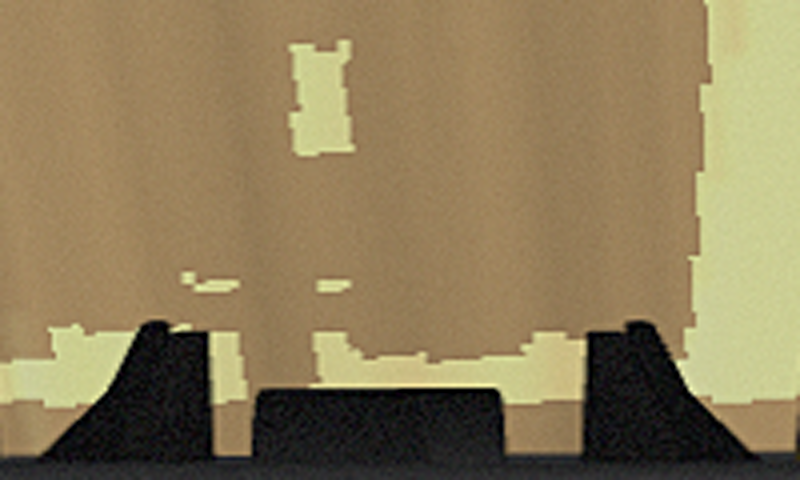

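```bash
python3 -m handwheel '[{"xyz":[-0.2,0,-0.2],"angular":[0,0,0]},{"xyz":[0,0,0],"angular":[0,0,0]},{"xyz":[0,0,0],"angular":[0,0,0]},{"xyz":[0,0,0],"angular":[0,0,0]},{"xyz":[0,0,0],"angular":[0,0,0]}]' 2.0 15
python3 - <<'E'
from h import *
st()
E
```

```text
time: 3.55
position: [0.5862, -0.0468, 0.0616]
tool_rot: [0.079, 1.561, -0.074]
ft_force: [-1.8, -0.2, 0.3]
grip_width: 0.341
t 3.55 pos(cm) [58.62 -4.68  6.16] jawyaw -5.60 tilt [0.008 0.003] F [-1.8 -0.2  0.3] grip 2.96cm q7 0.12
```

```bash
cat > lid.py <<'E'
from h import *
s=st(); P0=np.array([.5862,-.0468,.0616]); c=np.array([np.cos(np.radians(-95.5)),np.sin(np.radians(-95.5)),0]); O=P0+.215*c-np.array([0,0,.004])
r=s['position']-O; th=np.degrees(np.arctan2(r[2]-0,-(r@c)))-np.degrees(np.arctan2(.004,.215)); print('theta',th.round(1),'rad',(np.hypot(r[2],r@c)).round(4))
prev=s['position']
for k in range(1,7):
    a=np.radians(th+6*k); p=O-c*(.215*np.cos(a)-.004*np.sin(a))+np.array([0,0,.215*np.sin(a)+.004*np.cos(a)])
    print((th+6*k).round(1),((p-prev)*100).round(2)); prev=p
E
python3 lid.py
```

```text
t 3.55 pos(cm) [58.62 -4.68  6.16] jawyaw -5.60 tilt [0.008 0.003] F [-1.8 -0.2  0.3] grip 2.96cm q7 0.12
theta -0.0 rad 0.215
6.0 [-0.02 -0.16  2.25]
12.0 [-0.04 -0.39  2.22]
18.0 [-0.06 -0.62  2.16]
24.0 [-0.08 -0.84  2.09]
30.0 [-0.1  -1.05  1.99]
36.0 [-0.12 -1.25  1.86]
```

```bash
python3 -m handwheel '[{"xyz":[0,-0.1,1.5],"angular":[0,0,0]},{"xyz":[0,-0.3,2.2],"angular":[0,0,0]},{"xyz":[-0.1,-0.6,2.2],"angular":[0,0,0]},{"xyz":[-0.1,-0.8,2.1],"angular":[0,0,0]},{"xyz":[-0.1,-1.0,2.0],"angular":[0,0,0]}]'
python3 lid.py
```

```text
time: 3.97
position: [0.5838, -0.0721, 0.1601]
tool_rot: [0.075, 1.562, -0.071]
ft_force: [0.7, -1.5, -2.9]
grip_width: 0.345
t 3.97 pos(cm) [58.38 -7.21 16.01] jawyaw -5.33 tilt [0.008 0.002] F [ 0.7 -1.5 -2.9] grip 3.00cm q7 0.12
theta 27.3 rad 0.2155
33.3 [-0.12 -1.21  1.9 ]
39.3 [-0.13 -1.36  1.79]
45.3 [-0.15 -1.54  1.64]
51.3 [-0.16 -1.7   1.47]
57.3 [-0.18 -1.84  1.28]
63.3 [-0.19 -1.97  1.08]
```

```bash
python3 -m handwheel '[{"xyz":[-0.1,-1.2,1.9],"angular":[0,0,0]},{"xyz":[-0.1,-1.35,1.8],"angular":[0,0,0]},{"xyz":[-0.1,-1.55,1.6],"angular":[0,0,0]},{"xyz":[-0.2,-1.7,1.5],"angular":[0,0,0]},{"xyz":[-0.2,-1.8,1.3],"angular":[0,0,0]}]'
python3 lid.py
```

```text
time: 4.38
position: [0.5764, -0.1501, 0.2437]
tool_rot: [0.071, 1.561, -0.07]
ft_force: [3.6, -3.5, -9.0]
grip_width: 0.34
t 4.38 pos(cm) [ 57.64 -15.01  24.37] jawyaw -5.14 tilt [0.009 0.   ] F [ 3.6 -3.5 -9. ] grip 2.96cm q7 0.24
theta 58.1 rad 0.2168
64.1 [-0.21 -2.07  0.9 ]
70.1 [-0.2  -2.08  0.84]
76.1 [-0.21 -2.16  0.62]
82.1 [-0.21 -2.21  0.39]
88.1 [-0.22 -2.24  0.15]
94.1 [-0.22 -2.24 -0.08]
```

```bash
python3 -m handwheel '[{"xyz":[-0.1,-2.0,0.7],"angular":[0,0,0]},{"xyz":[-0.2,-2.1,0.7],"angular":[0,0,0]},{"xyz":[-0.2,-2.1,0.5],"angular":[0,0,0]},{"xyz":[-0.2,-2.2,0.3],"angular":[0,0,0]},{"xyz":[-0.2,-2.2,0.0],"angular":[0,0,0]}]'
python3 lid.py
```

```text
time: 4.8
position: [0.5667, -0.2533, 0.2731]
tool_rot: [0.075, 1.559, -0.055]
ft_force: [-2.1, 1.4, 3.7]
grip_width: 0.343
t 4.80 pos(cm) [ 56.67 -25.33  27.31] jawyaw -4.75 tilt [0.011 0.012] F [-2.1  1.4  3.7] grip 2.98cm q7 0.45
theta 86.9 rad 0.2156
92.9 [-0.26 -2.24 -0.09]
98.9 [-0.21 -2.22 -0.27]
104.9 [-0.21 -2.18 -0.51]
110.9 [-0.2  -2.12 -0.73]
116.9 [-0.2  -2.03 -0.95]
122.9 [-0.18 -1.92 -1.16]
```

```bash
python3 -m handwheel '[{"xyz":[-0.2,-2.2,-0.1],"angular":[0,0,0]},{"xyz":[-0.2,-2.2,-0.3],"angular":[0,0,0]},{"xyz":[0,-0.7,-0.1],"angular":[0,0,0]},{"xyz":[0,0,0],"angular":[0,0,0]}]'
python3 lid.py
```

```text
time: 5.13
position: [0.5614, -0.31, 0.2677]
tool_rot: [0.08, 1.558, -0.059]
ft_force: [1.4, 0.5, 0.6]
grip_width: 0.343
t 5.13 pos(cm) [ 56.14 -31.    26.77] jawyaw -5.08 tilt [0.013 0.012] F [1.4 0.5 0.6] grip 2.99cm q7 0.56
theta 102.2 rad 0.2158
108.2 [-0.26 -2.13 -0.71]
114.2 [-0.2  -2.07 -0.85]
120.2 [-0.19 -1.97 -1.06]
126.2 [-0.18 -1.85 -1.27]
132.2 [-0.16 -1.71 -1.45]
138.2 [-0.15 -1.55 -1.63]
```

```bash
python3 -m handwheel '[{"xyz":[0,0,0],"angular":[0,0,0]},{"xyz":[0,0,0],"angular":[0,0,0]},{"xyz":[0,0,0],"angular":[0,0,0]},{"xyz":[0,0,0],"angular":[0,0,0]},{"xyz":[0,0,0],"angular":[0,0,0]}]' 5
python3 -m handwheel '[{"xyz":[0,0,1],"angular":[0,0,0]},{"xyz":[0,0,3],"angular":[0,0,0]},{"xyz":[0,0,2],"angular":[0,0,0]}]'
python3 - <<'E'
from h import *
st(); snap('scene','s3'); snap('top','t3',(160,100,480,300),2.5)
E
```

```text
time: 5.55
position: [0.5629, -0.3062, 0.2688]
tool_rot: [0.077, 1.557, -0.055]
ft_force: [-0.8, -0.5, -0.6]
grip_width: 0.555
time: 5.8
position: [0.5615, -0.3023, 0.3271]
tool_rot: [0.077, 1.565, -0.049]
ft_force: [-0.2, -1.2, 0.9]
grip_width: 0.574
t 5.80 pos(cm) [ 56.15 -30.23  32.71] jawyaw -4.62 tilt [0.006 0.018] F [-0.2 -1.2  0.9] grip 4.99cm q7 0.55
```

View pics/s3.png

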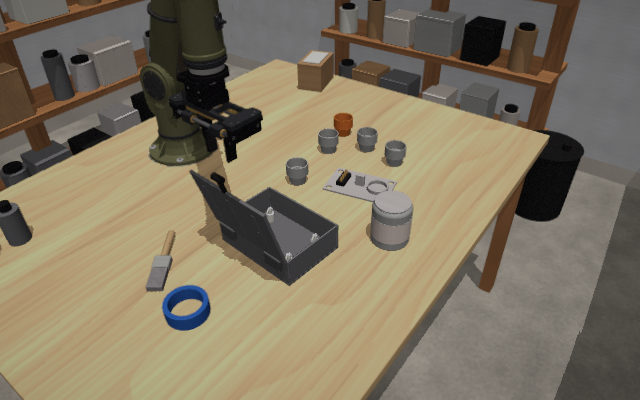

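View pics/t3.png

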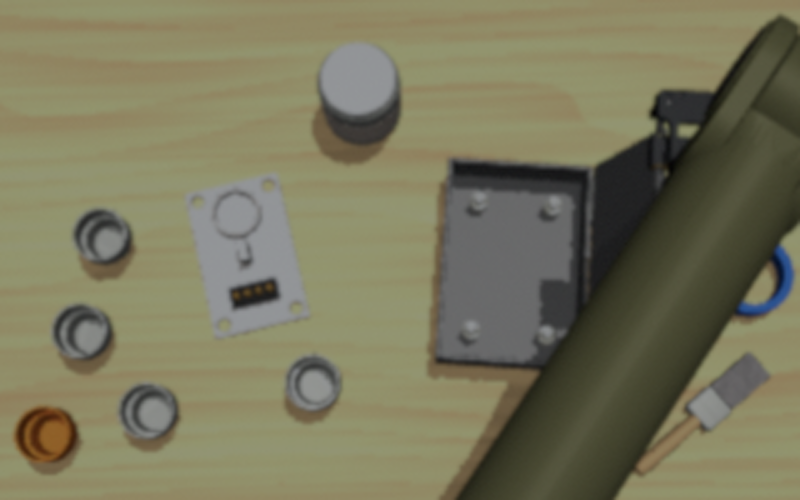

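Run:
```python
from h import *
S=[atz('t3',pc(p,(160,100),2.5),.047) for p in [(479,201),(555,205),(471,328),(547,333)]]
S=np.array(S); print(S.round(4)); print('seat',S.mean(0).round(4)); 
d=S[0]+S[1]-S[2]-S[3]; print(np.degrees(np.arctan2(d[1],d[0])), np.linalg.norm(d)/2); e=S[1]+S[3]-S[0]-S[2]; print(np.degrees(np.arctan2(e[1],e[0])),np.linalg.norm(e)/2)
goto(.585,.158,.24,-78)
```

```text
[[ 0.6526 -0.1349  0.047 ]
 [ 0.6448 -0.2278  0.047 ]
 [ 0.4958 -0.1195  0.047 ]
 [ 0.4873 -0.2107  0.047 ]]
seat [ 0.5701 -0.1732  0.047 ]
-5.911060650946938 0.1579884257107118
-95.05918835117578 0.09239467607807678
shift cm [ 2.24 46.12 -8.9 ] turn [ -0.41   1.07 -73.39] rows>= 12.0
```

```bash
python3 -m handwheel '[{"xyz":[0.2,2,0],"angular":[0,0,-3]},{"xyz":[0.2,3.5,0],"angular":[0,0,-5.5]},{"xyz":[0.2,3.5,0],"angular":[0,0,-5.5]},{"xyz":[0.2,3.5,0],"angular":[0,0,-5.5]},{"xyz":[0.2,3.5,0],"angular":[0,0,-5.5]}]'
python3 -m handwheel '[{"xyz":[0.2,3.5,-1],"angular":[0,0,-5.5]},{"xyz":[0.2,3.5,-1],"angular":[0,0,-5.5]},{"xyz":[0.2,3.5,-1],"angular":[0,0,-5.5]},{"xyz":[0.2,3.5,-1],"angular":[0,0,-5.5]},{"xyz":[0.2,3.5,-1],"angular":[0,0,-5.5]}]'
python3 - <<'E'
from h import *
st();goto(.585,.158,.24,-78)
E
```

```text
time: 6.32
position: [0.5684, -0.1496, 0.3307]
tool_rot: [0.438, 1.514, -0.429]
ft_force: [0.3, 0.8, 0.7]
grip_width: 0.577
time: 6.73
position: [0.5778, 0.0343, 0.2825]
tool_rot: [0.827, 1.388, -0.816]
ft_force: [0.8, 0.6, -0.3]
grip_width: 0.579
t 6.73 pos(cm) [57.78  3.43 28.25] jawyaw -60.64 tilt [ 0.021 -0.005] F [ 0.8  0.6 -0.3] grip 5.04cm q7 -1.09
shift cm [ 0.72 12.37 -4.25] turn [  0.45   1.13 -17.36] rows>= 4.0
```

```bash
python3 -m handwheel '[{"xyz":[0,3.2,-1.2],"angular":[0,0.5,-5]},{"xyz":[0,3,-1.2],"angular":[0.2,0.4,-5]},{"xyz":[0,2.5,-1],"angular":[0,0.2,-5]},{"xyz":[0,1.7,-0.4],"angular":[0,0,-1]},{"xyz":[0,0,0],"angular":[0,0,0]}]' 4
python3 -m handwheel '[{"xyz":[0,0,0],"angular":[0,0,0]},{"xyz":[0,0,0],"angular":[0,0,0]}]'
python3 - <<'E'
from h import *
st();goto(.585,.158,.24,-78); snap('wrist','w4'); snap('scene','s4')
E
```

```text
time: 7.15
position: [0.573, 0.157, 0.2397]
tool_rot: [1.034, 1.315, -1.04]
ft_force: [-0.0, 0.6, 0.2]
grip_width: 0.461
time: 7.32
position: [0.5723, 0.1575, 0.2392]
tool_rot: [1.03, 1.316, -1.039]
ft_force: [0.6, -1.1, 0.9]
grip_width: 0.463
t 7.32 pos(cm) [57.23 15.75 23.92] jawyaw -76.48 tilt [-0.007 -0.001] F [ 0.6 -1.1  0.9] grip 4.03cm q7 -1.54
shift cm [1.27 0.05 0.08] turn [ 0.07 -0.38 -1.52] rows>= 1.0
```

View pics/w4.png

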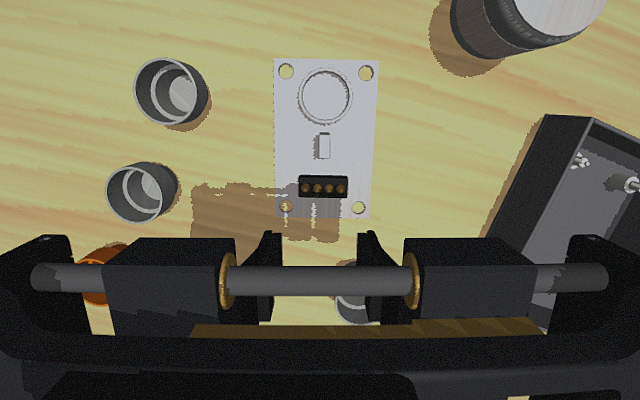

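Run:
```python
from h import *
crop('w4','w4a',(260,50,390,230),4)
```

```text
(no output)
```

View pics/w4a.png

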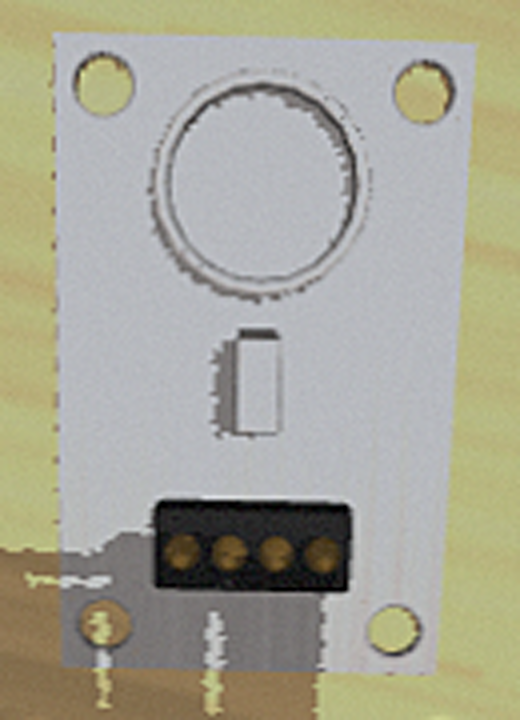

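Run:
```python
from h import *
P=np.array([atz('w4',pc(h,(260,50),4),.005) for h in [(104,84),(424,92),(105,624),(394,630)]]); print(P.round(4),P.mean(0).round(4))
d=P[0]+P[1]-P[2]-P[3]; print(np.degrees(np.arctan2(d[1],d[0])),np.linalg.norm(d)/2)
d=P[1]+P[3]-P[0]-P[2]; print(np.degrees(np.arctan2(d[1],d[0])),np.linalg.norm(d)/2)
print('rib',atz('w4',pc((260,387),(260,50),4),.04).round(4))
goto(.603,.158,.1,-78)
```

```text
[[0.6733 0.2215 0.005 ]
 [0.6927 0.1321 0.005 ]
 [0.5156 0.1874 0.005 ]
 [0.5351 0.098  0.005 ]] [0.6042 0.1598 0.005 ]
12.212055210579248 0.16126516400505456
-77.72401898645198 0.09152722006704038
rib [0.6036 0.1592 0.04  ]
shift cm [  3.02   0.19 -13.97] turn [ 0.07 -0.32 -1.38] rows>= 4.0
```

```bash
python3 -m handwheel '[{"xyz":[1.3,0,-2],"angular":[0,-0.3,-1.3]},{"xyz":[1.3,0.1,-4],"angular":[0,0,0]},{"xyz":[0.4,0.1,-4],"angular":[0,0,0]},{"xyz":[0,0,-2],"angular":[0,0,0]},{"xyz":[0,0,0],"angular":[0,0,0]}]'
python3 - <<'E'
from h import *
st();goto(.6037,.1592,.06,-77.75)
E
```

```text
time: 7.83
position: [0.6092, 0.1494, 0.1234]
tool_rot: [1.069, 1.288, -1.05]
ft_force: [-0.3, 0.6, -0.5]
grip_width: 0.46
t 7.83 pos(cm) [60.92 14.94 12.34] jawyaw -78.58 tilt [0.014 0.003] F [-0.3  0.6 -0.5] grip 4.00cm q7 -1.48
shift cm [-0.55  0.98 -6.34] turn [-0.19  0.81  0.83] rows>= 2.0
```

```bash
python3 -m handwheel '[{"xyz":[-0.5,0.9,-1],"angular":[0,0.8,0.8]},{"xyz":[0,0,-2],"angular":[0,0,0]},{"xyz":[0,0,-2],"angular":[0,0,0]},{"xyz":[0,0,0],"angular":[0,0,0]},{"xyz":[0,0,0],"angular":[0,0,0]}]'
python3 - <<'E'
from h import *
st();goto(.6037,.1592,.06,-77.75)
E
```

```text
time: 8.25
position: [0.6076, 0.1566, 0.0785]
tool_rot: [1.06, 1.301, -1.045]
ft_force: [-0.0, -0.4, 0.3]
grip_width: 0.461
t 8.25 pos(cm) [60.76 15.66  7.85] jawyaw -77.94 tilt [0.006 0.007] F [-0.  -0.4  0.3] grip 4.01cm q7 -1.45
shift cm [-0.39  0.26 -1.85] turn [-0.39  0.35  0.19] rows>= 1.0
```

```bash
python3 -m handwheel '[{"xyz":[-0.4,0.3,-1],"angular":[-0.3,0.3,0.2]},{"xyz":[0,0,-1],"angular":[0,0,0]},{"xyz":[0,0,0],"angular":[0,0,0]},{"xyz":[0,0,0],"angular":[0,0,0]}]'
python3 - <<'E'
from h import *
st();goto(.6037,.1592,.02,-77.75)
E
```

```text
time: 8.58
position: [0.6062, 0.1616, 0.0624]
tool_rot: [1.055, 1.301, -1.042]
ft_force: [-0.2, 0.2, 0.1]
grip_width: 0.458
t 8.58 pos(cm) [60.62 16.16  6.24] jawyaw -77.65 tilt [0.007 0.005] F [-0.2  0.2  0.1] grip 3.99cm q7 -1.45
shift cm [-0.25 -0.24 -4.24] turn [-0.29  0.4  -0.1 ] rows>= 2.0
```

```bash
python3 -m handwheel '[{"xyz":[-0.2,-0.2,-1.5],"angular":[-0.3,0.4,0]},{"xyz":[0,0,-1.5],"angular":[0,0,0]},{"xyz":[0,0,-1],"angular":[0,0,0]},{"xyz":[0,0,0],"angular":[0,0,0]}]'
python3 - <<'E'
from h import *
st();goto(.6037,.1592,.009,-77.75); snap('wrist','w5',(220,100,420,270),4)
E
```

```text
time: 8.92
position: [0.605, 0.1599, 0.021]
tool_rot: [1.05, 1.302, -1.047]
ft_force: [-0.6, 0.2, 0.8]
grip_width: 0.46
t 8.92 pos(cm) [60.5  15.99  2.1 ] jawyaw -77.60 tilt [0.002 0.   ] F [-0.6  0.2  0.8] grip 4.00cm q7 -1.43
shift cm [-0.13 -0.07 -1.2 ] turn [-0.03  0.12 -0.15] rows>= 1.0
```

View pics/w5.png

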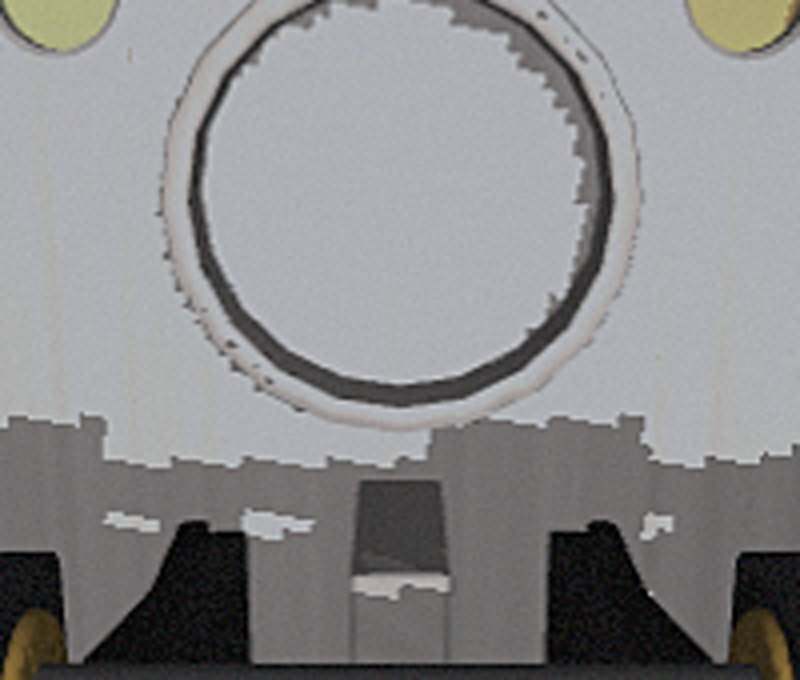

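```bash
python3 -m handwheel '[{"xyz":[-0.1,0,-0.6],"angular":[0,0,0]},{"xyz":[0,0,-0.5],"angular":[0,0,0]},{"xyz":[0,0,0],"angular":[0,0,0]}]'
python3 -m handwheel '[{"xyz":[0,0,0],"angular":[0,0,0]},{"xyz":[0,0,0],"angular":[0,0,0]},{"xyz":[0,0,0],"angular":[0,0,0]},{"xyz":[0,0,0],"angular":[0,0,0]},{"xyz":[0,0,0],"angular":[0,0,0]}]' 0.5 50
python3 - <<'E'
from h import *
st();goto(.6037,.1592,.009,-77.75)
E
```

```text
time: 9.22
position: [0.6051, 0.1597, 0.0105]
tool_rot: [1.051, 1.301, -1.046]
ft_force: [-0.6, 0.1, -0.2]
grip_width: 0.461
time: 9.63
position: [0.606, 0.1599, 0.0116]
tool_rot: [1.052, 1.3, -1.044]
ft_force: [0.2, -0.0, -0.4]
grip_width: 0.165
t 9.63 pos(cm) [60.6  15.99  1.16] jawyaw -77.64 tilt [0.006 0.002] F [ 0.2 -0.  -0.4] grip 1.44cm q7 -1.42
shift cm [-0.23 -0.07 -0.26] turn [-0.09  0.34 -0.11] rows>= 1.0
```

```bash
python3 -m handwheel '[{"xyz":[0,0,-0.1],"angular":[0,0,0]},{"xyz":[0,0,0],"angular":[0,0,0]},{"xyz":[0,0,0],"angular":[0,0,0]}]'
python3 -m handwheel '[{"xyz":[0,0,1.5],"angular":[0,0,0]},{"xyz":[0,0,3],"angular":[0,0,0]},{"xyz":[0,0,4],"angular":[0,0,0]},{"xyz":[0,0,4],"angular":[0,0,0]},{"xyz":[0,0,3],"angular":[0,0,0]}]'
python3 - <<'E'
from h import *
st();goto(.57,-.173,.17,-95.5); snap('wrist','w6'); snap('scene','s6')
E
```

```text
time: 9.88
position: [0.606, 0.1598, 0.0115]
tool_rot: [1.053, 1.3, -1.044]
ft_force: [-0.0, -0.6, -0.7]
grip_width: 0.136
time: 10.3
position: [0.5951, 0.1571, 0.1584]
tool_rot: [1.035, 1.312, -1.065]
ft_force: [1.5, 0.4, -2.7]
grip_width: 0.136
t 10.30 pos(cm) [59.51 15.71 15.84] jawyaw -77.65 tilt [-0.018 -0.009] F [ 1.5  0.4 -2.7] grip 1.18cm q7 -1.50
shift cm [ -2.51 -33.01   1.16] turn [  0.33  -1.09 -17.85] rows>= 8.0
```

View pics/s6.png

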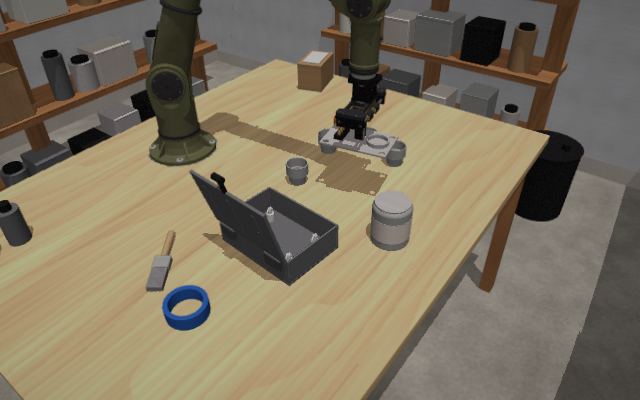

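View pics/w6.png

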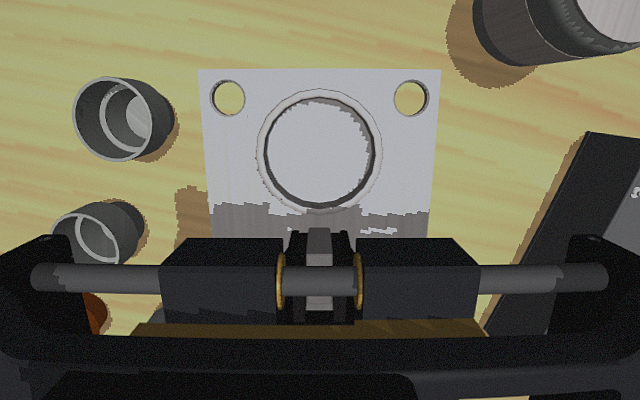

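```bash
python3 -m handwheel '[{"xyz":[-0.2,-1.5,0.6],"angular":[0,-1,-2]},{"xyz":[-0.2,-3,0.6],"angular":[0,0,-2]},{"xyz":[-0.3,-3.5,0],"angular":[0,0,-2]},{"xyz":[-0.3,-3.5,0],"angular":[0,0,-2]},{"xyz":[-0.3,-3.5,0],"angular":[0,0,-2]}]'
python3 -m handwheel '[{"xyz":[-0.3,-3.5,0],"angular":[0,0,-2]},{"xyz":[-0.3,-3.5,0],"angular":[0,0,-2]},{"xyz":[-0.3,-3,0],"angular":[0,0,-2]},{"xyz":[0,-2,0],"angular":[0,0,0]},{"xyz":[0,-0.5,0],"angular":[0,0,0]}]'
python3 - <<'E'
from h import *
st();goto(.57,-.173,.17,-95.5)
E
```

```text
time: 10.82
position: [0.581, 0.0137, 0.1691]
tool_rot: [1.171, 1.23, -1.17]
ft_force: [-0.2, -0.2, -3.0]
grip_width: 0.133
time: 11.23
position: [0.5607, -0.1333, 0.1627]
tool_rot: [1.257, 1.173, -1.278]
ft_force: [0.4, -1.3, -2.4]
grip_width: 0.131
t 11.23 pos(cm) [ 56.07 -13.33  16.27] jawyaw 85.47 tilt [-0.01  -0.007] F [ 0.4 -1.3 -2.4] grip 1.14cm q7 -1.30
shift cm [ 0.93 -3.97  0.73] turn [ 0.41 -0.59 -0.97] rows>= 1.0
```

```bash
python3 -m handwheel '[{"xyz":[0.4,-1.5,0.4],"angular":[0.3,-0.5,-0.6]},{"xyz":[0.4,-1.5,0.3],"angular":[0,0,0]},{"xyz":[0,0,0],"angular":[0,0,0]},{"xyz":[0,0,0],"angular":[0,0,0]},{"xyz":[0,0,0],"angular":[0,0,0]}]'
python3 - <<'E'
from h import *
st();goto(.57,-.173,.17,-95.5); snap('wrist','w7'); snap('top','t7',(220,100,460,280),3.3); snap('scene','s7',(180,120,380,300),3.3)
E
```

```text
time: 11.65
position: [0.5617, -0.1689, 0.1638]
tool_rot: [1.276, 1.169, -1.293]
ft_force: [-0.5, 0.9, -2.9]
grip_width: 0.136
t 11.65 pos(cm) [ 56.17 -16.89  16.38] jawyaw 84.24 tilt [-0.013 -0.   ] F [-0.5  0.9 -2.9] grip 1.19cm q7 -1.24
shift cm [ 0.83 -0.41  0.62] turn [ 0.01 -0.75  0.26] rows>= 1.0
```

View pics/w7.png

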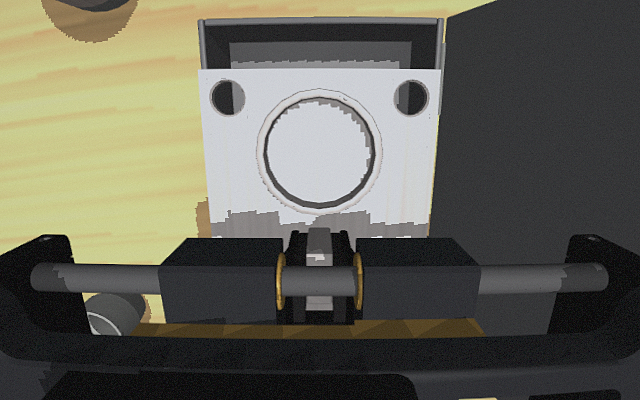

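View pics/t7.png

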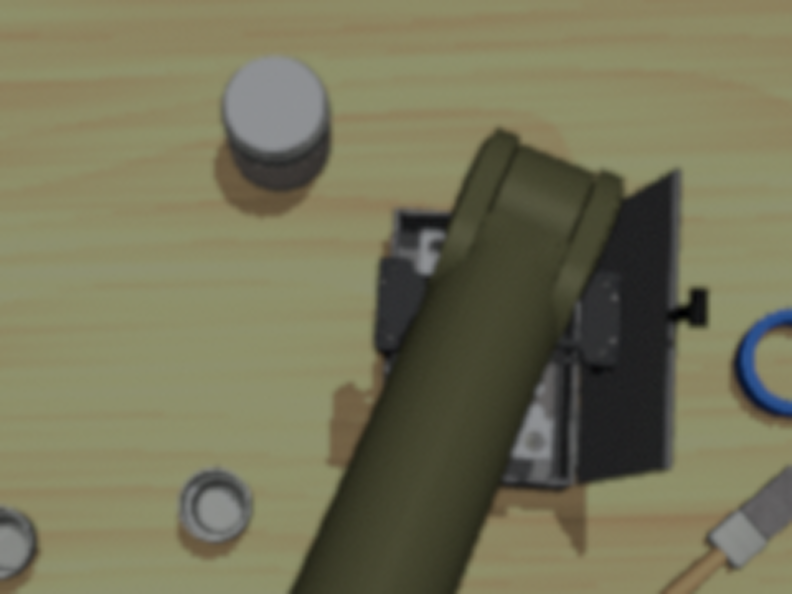

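View pics/s7.png

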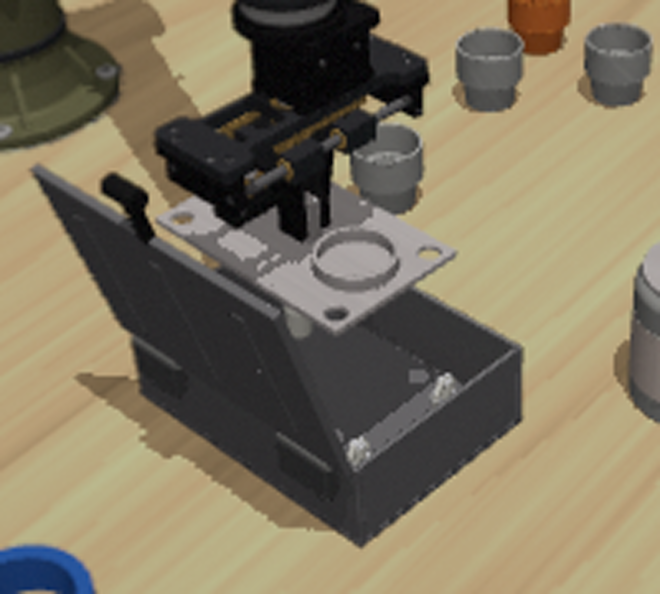

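Run:
```python
from h import *
crop('w7','w7a',(190,10,450,130),3)
```

```text
(no output)
```

View pics/w7a.png

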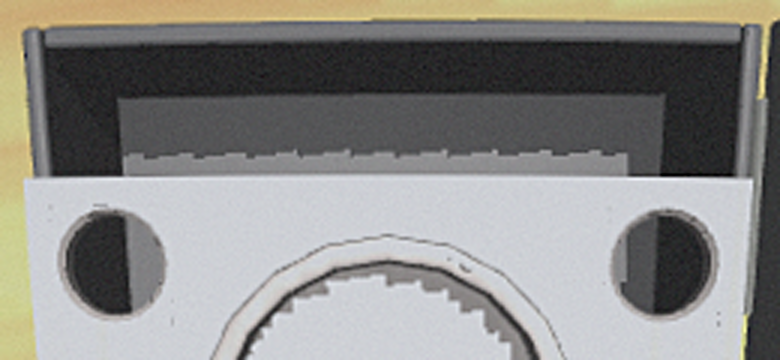

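```bash
cat >> h.py <<'E'
def handplate(fn,pL,pR,tcp,zoff=-.0065):
    z=tcp[2]+zoff
    a=atz(fn,pL,z);b=atz(fn,pR,z);m=(a+b)/2;x=(b-a)/np.linalg.norm(b-a); y=np.array([-x[1],x[0],0])
    c=m-.081*y; print('hole dist',np.linalg.norm(b-a).round(4),'x-yaw',np.degrees(np.arctan2(x[1],x[0])).round(2),'plate c',c.round(4),'minus tcp',(c-tcp)[:2].round(4)); return c
E
python3 - <<'E'
from h import *
C=(190,10)
t=get_state()['position']
handplate('w7',pc((112,262),C,3),pc((664,265),C,3),t)
a=atz('w7',pc((24,29),C,3),.075);b=atz('w7',pc((763,25),C,3),.075);m=(a+b)/2;x=(b-a)/np.linalg.norm(b-a);y=np.array([-x[1],x[0],0])
print('wall',np.linalg.norm(b-a),np.degrees(np.arctan2(x[1],x[0])),'case c',(m-.1225*y).round(4),a,b)
t6=np.array([.5951,.1571,.1584])
E
```

```text
hole dist 0.0907 x-yaw -96.03 plate c [ 0.5591 -0.1679  0.1577] minus tcp [-0.0033 -0.0003]
wall 0.1732901898530281 -95.40277997638512 case c [ 0.573  -0.1719  0.075 ] [ 0.70313347 -0.09714393  0.075     ] [ 0.68681705 -0.26966426  0.075     ]
```

```bash
python3 -m handwheel '[{"xyz":[0.7,-0.2,-1],"angular":[0,-0.7,0.4]},{"xyz":[0.7,-0.1,-2],"angular":[0,0,0]},{"xyz":[0,0,-2],"angular":[0,0,0]},{"xyz":[0,0,-1],"angular":[0,0,0]},{"xyz":[0,0,0],"angular":[0,0,0]}]'
python3 - <<'E'
from h import *
st();goto(.576,-.172,.08,-95.2)
E
```

```text
time: 12.22
position: [0.5792, -0.1642, 0.103]
tool_rot: [1.274, 1.169, -1.264]
ft_force: [-0.8, 0.3, -3.1]
grip_width: 0.135
t 12.22 pos(cm) [ 57.92 -16.42  10.3 ] jawyaw 85.33 tilt [0.004 0.004] F [-0.8  0.3 -3.1] grip 1.18cm q7 -1.18
shift cm [-0.32 -0.78 -2.3 ] turn [-0.21  0.23 -0.53] rows>= 1.0
```

```bash
python3 -m handwheel '[{"xyz":[-0.3,-0.7,0],"angular":[-0.2,0.2,-0.6]},{"xyz":[0,0,-0.8],"angular":[0,0,0]},{"xyz":[0,0,-0.7],"angular":[0,0,0]},{"xyz":[0,0,0],"angular":[0,0,0]},{"xyz":[0,0,0],"angular":[0,0,0]}]'
python3 - <<'E'
from h import *
st();goto(.576,-.172,.08,-95.2); snap('wrist','w8',(190,10,450,210),3)
E
```

```text
time: 12.63
position: [0.5771, -0.1707, 0.089]
tool_rot: [1.277, 1.163, -1.274]
ft_force: [0.0, -0.6, -2.2]
grip_width: 0.135
t 12.63 pos(cm) [ 57.71 -17.07   8.9 ] jawyaw 84.79 tilt [0.003 0.   ] F [ 0.  -0.6 -2.2] grip 1.18cm q7 -1.17
shift cm [-0.11 -0.13 -0.9 ] turn [-0.    0.15  0.01] rows>= 1.0
```

View pics/w8.png

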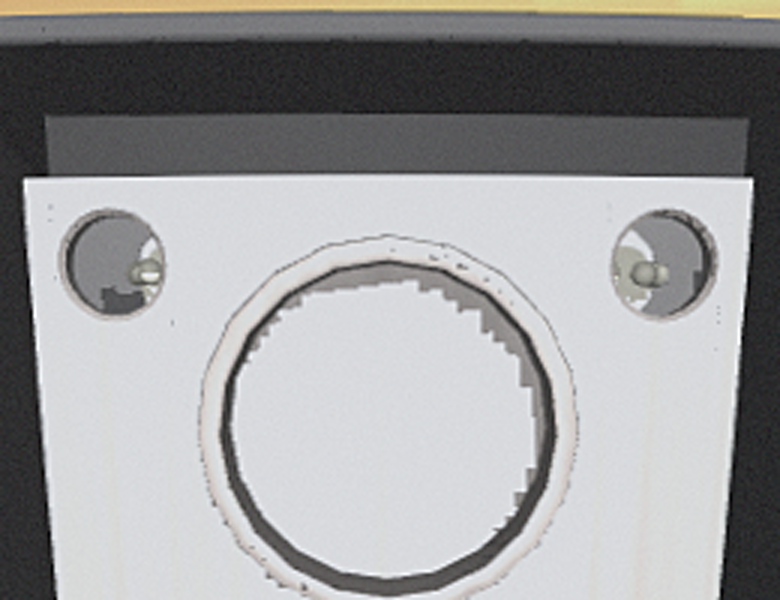

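Run:
```python
from h import *
C=(190,10); s=st(); t=s['position']
c=handplate('w8',pc((112,263),C,3),pc((664,265),C,3),t)
p=handplate('w8',pc((148,271),C,3),pc((650,273),C,3),np.array([t[0],t[1],.047]),0)
print('need shift cm',((p-c)*100).round(2))
```

```text
t 12.68 pos(cm) [ 57.7  -17.08   8.9 ] jawyaw 84.79 tilt [0.002 0.   ] F [-0.3 -0.1 -2.8] grip 1.16cm q7 -1.17
hole dist 0.0916 x-yaw -95.38 plate c [ 0.5745 -0.1699  0.0825] minus tcp [-0.0025  0.0009]
hole dist 0.1009 x-yaw -95.38 plate c [ 0.5739 -0.1721  0.047 ] minus tcp [-0.0031 -0.0013]
need shift cm [-0.06 -0.22 -3.55]
```

Run:
```python
from h import *
crop('w8','w8b',(200,70,260,130),10)
crop('w8','w8c',(385,70,445,130),10)
a=cv2.imread('pics/w8b.png');b=cv2.imread('pics/w8c.png'); cv2.imwrite('pics/w8d.png',cv2.resize(np.hstack([a,b]),None,fx=.66,fy=.66))
yw=np.radians(-95.4);x=np.array([np.cos(yw),np.sin(yw)]);y=np.array([-x[1],x[0]])
for c in [(.573,-.172),(.574,-.172)]:
  for z in (.03,.049):
    for sx in (-1,1):
        p=np.array(c)+.046*sx*x+.081*y; print(c,z,(3*(proj('w8',[p[0],p[1],z])[0]-[190,10])+1).round(1))
```

```text
(0.573, -0.172) 0.03 [187.2 276.8]
(0.573, -0.172) 0.03 [609.7 278.7]
(0.573, -0.172) 0.049 [168.3 275. ]
(0.573, -0.172) 0.049 [630.4 277.1]
(0.574, -0.172) 0.03 [186.6 272.1]
(0.574, -0.172) 0.03 [609.5 273.9]
(0.574, -0.172) 0.049 [167.6 269.8]
(0.574, -0.172) 0.049 [630.2 271.9]
```

View pics/w8d.png

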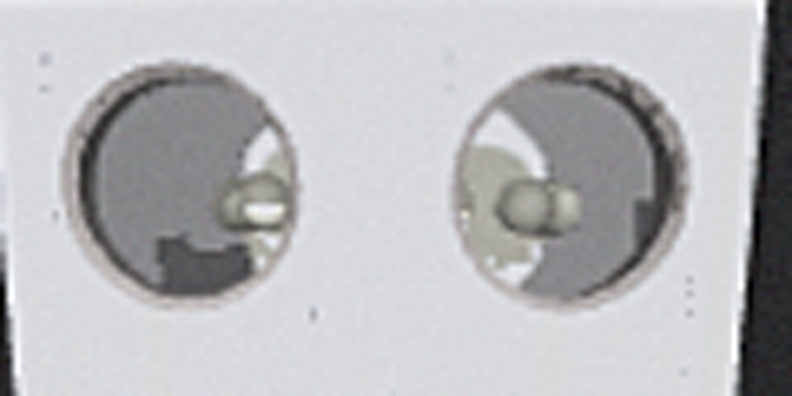

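```bash
python3 -m handwheel '[{"xyz":[0,-0.2,-0.5],"angular":[0,0.1,0]},{"xyz":[0,0,-0.8],"angular":[0,0,0]},{"xyz":[0,0,0],"angular":[0,0,0]},{"xyz":[0,0,0],"angular":[0,0,0]},{"xyz":[0,0,0],"angular":[0,0,0]}]'
python3 - <<'E'
from h import *
st();goto(.5765,-.1726,.0535,-95.2)
E
```

```text
time: 13.1
position: [0.5777, -0.1733, 0.0756]
tool_rot: [1.277, 1.163, -1.274]
ft_force: [-0.3, 0.4, -3.7]
grip_width: 0.14
t 13.10 pos(cm) [ 57.77 -17.33   7.56] jawyaw 84.78 tilt [ 0.002 -0.   ] F [-0.3  0.4 -3.7] grip 1.21cm q7 -1.16
shift cm [-0.12  0.07 -2.21] turn [0.   0.13 0.02] rows>= 1.0
```

```bash
python3 -m handwheel '[{"xyz":[-0.1,0.1,-0.4],"angular":[0,0.1,0]},{"xyz":[0,0,-0.5],"angular":[0,0,0]},{"xyz":[0,0,0],"angular":[0,0,0]},{"xyz":[0,0,0],"angular":[0,0,0]},{"xyz":[0,0,0],"angular":[0,0,0]}]'
python3 - <<'E'
from h import *
s=st();goto(.5765,-.1726,.0535,-95.2); snap('wrist','w9',(190,10,450,210),3)
E
```

```text
time: 13.52
position: [0.5766, -0.172, 0.0656]
tool_rot: [1.276, 1.165, -1.276]
ft_force: [0.0, -0.1, -3.2]
grip_width: 0.134
t 13.52 pos(cm) [ 57.66 -17.2    6.56] jawyaw 84.80 tilt [0. 0.] F [ 0.  -0.1 -3.2] grip 1.16cm q7 -1.15
shift cm [-0.01 -0.06 -1.21] turn [-0.    0.02  0.  ] rows>= 1.0
```

View pics/w9.png

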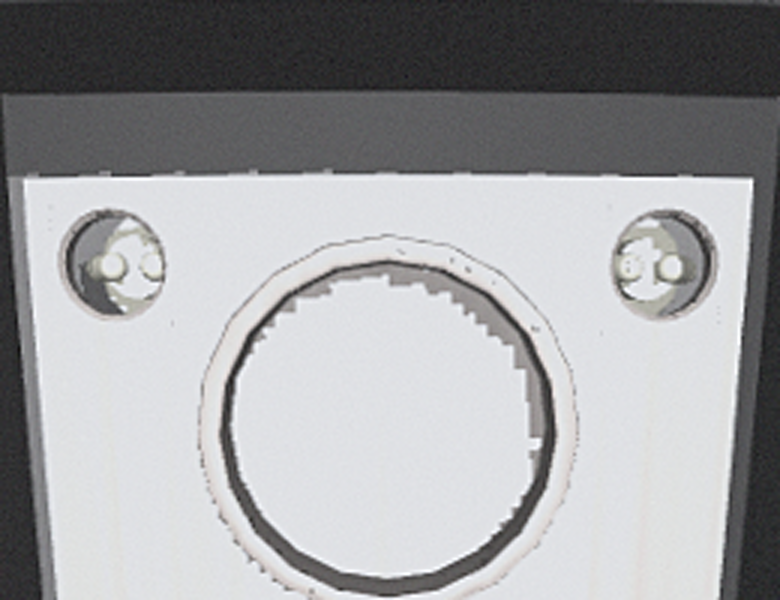

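```bash
python3 -m handwheel '[{"xyz":[0,-0.05,-0.4],"angular":[0,0,0]},{"xyz":[0,0,-0.4],"angular":[0,0,0]},{"xyz":[0,0,-0.2],"angular":[0,0,0]},{"xyz":[0,0,0],"angular":[0,0,0]},{"xyz":[0,0,0],"angular":[0,0,0]}]'
python3 - <<'E'
from h import *
s=st();goto(.5765,-.1726,.0535,-95.2)
E
```

```text
time: 13.98
position: [0.577, -0.1726, 0.0549]
tool_rot: [1.276, 1.164, -1.275]
ft_force: [0.0, -0.3, -3.2]
grip_width: 0.132
t 13.98 pos(cm) [ 57.7  -17.26   5.49] jawyaw 84.80 tilt [ 0.001 -0.   ] F [ 0.  -0.3 -3.2] grip 1.15cm q7 -1.14
shift cm [-0.05  0.   -0.14] turn [ 0.01  0.07 -0.  ] rows>= 1.0
```

```bash
python3 -m handwheel '[{"xyz":[0,0,-0.15],"angular":[0,0,0]},{"xyz":[0,0,-0.15],"angular":[0,0,0]},{"xyz":[0,0,-0.15],"angular":[0,0,0]}]'
python3 - <<'E'
from h import *
s=st();goto(.5765,-.1726,.0415,-95.2)
E
```

```text
time: 14.23
position: [0.5779, -0.1726, 0.052]
tool_rot: [1.278, 1.163, -1.273]
ft_force: [-4.9, 2.1, 8.6]
grip_width: 0.136
t 14.23 pos(cm) [ 57.79 -17.26   5.2 ] jawyaw 84.79 tilt [0.003 0.001] F [-4.9  2.1  8.6] grip 1.19cm q7 -1.14
shift cm [-0.14 -0.   -1.05] turn [-0.05  0.16  0.01] rows>= 1.0
```

```bash
python3 -m handwheel '[{"xyz":[-0.15,0,-0.1],"angular":[0,0.1,0]},{"xyz":[0,0,-0.2],"angular":[0,0,0]},{"xyz":[0,0,-0.2],"angular":[0,0,0]}]'
python3 - <<'E'
from h import *
s=st();goto(.5765,-.1726,.0415,-95.2)
E
```

```text
time: 14.48
position: [0.5781, -0.1727, 0.0508]
tool_rot: [1.28, 1.164, -1.271]
ft_force: [-6.1, 1.3, 14.2]
grip_width: 0.129
t 14.48 pos(cm) [ 57.81 -17.27   5.08] jawyaw 84.79 tilt [0.005 0.003] F [-6.1  1.3 14.2] grip 1.12cm q7 -1.14
shift cm [-0.16  0.01 -0.93] turn [-0.15  0.26  0.01] rows>= 1.0
```

```bash
python3 -m handwheel '[{"xyz":[-0.2,0,-0.3],"angular":[0,0.2,0]},{"xyz":[-0.1,0,-0.3],"angular":[0,0,0]},{"xyz":[-0.1,0,-0.3],"angular":[0,0,0]}]'
python3 - <<'E'
from h import *
s=st();goto(.5765,-.1726,.0415,-95.2); snap('wrist','w10',(190,10,450,210),3)
E
```

```text
time: 14.73
position: [0.5779, -0.1729, 0.0494]
tool_rot: [1.285, 1.163, -1.267]
ft_force: [-2.9, 1.0, 12.0]
grip_width: 0.134
t 14.73 pos(cm) [ 57.79 -17.29   4.94] jawyaw 84.79 tilt [0.009 0.006] F [-2.9  1.  12. ] grip 1.16cm q7 -1.13
shift cm [-0.14  0.03 -0.79] turn [-0.34  0.49  0.01] rows>= 1.0
```

View pics/w10.png

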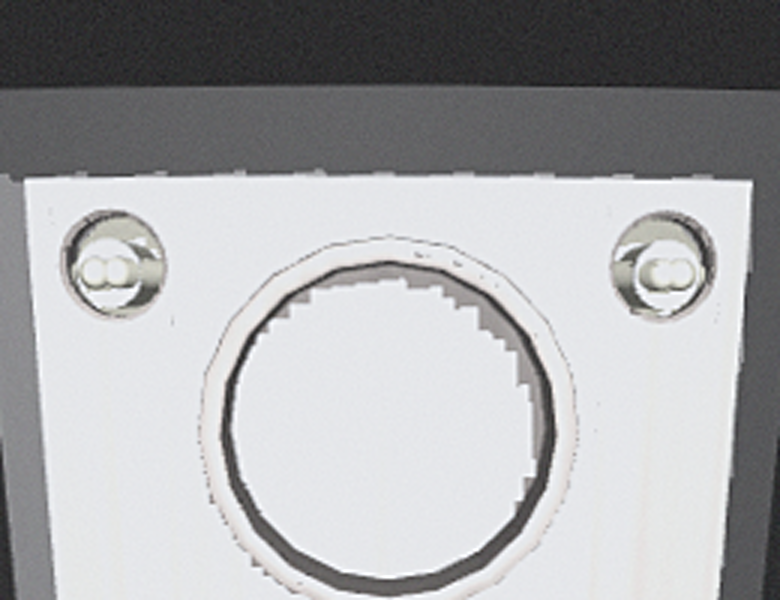

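```bash
python3 -m handwheel '[{"xyz":[-0.2,0,-0.4],"angular":[-0.3,0.5,0]},{"xyz":[-0.1,0,-0.4],"angular":[0,0,0]},{"xyz":[0,0,-0.4],"angular":[0,0,0]},{"xyz":[0,0,-0.4],"angular":[0,0,0]}]'
python3 - <<'E'
from h import *
s=st();goto(.5765,-.1726,.0415,-95.2)
E
```

```text
time: 15.12
position: [0.5776, -0.1724, 0.0412]
tool_rot: [1.283, 1.166, -1.269]
ft_force: [-19.2, 8.9, 53.9]
grip_width: 0.135
t 15.12 pos(cm) [ 57.76 -17.24   4.12] jawyaw 84.82 tilt [0.005 0.006] F [-19.2   8.9  53.9] grip 1.18cm q7 -1.12
shift cm [-0.11 -0.02  0.03] turn [-0.35  0.31 -0.02] rows>= 1.0
```

```bash
python3 -m handwheel '[{"xyz":[0,0,0],"angular":[0,0,0]},{"xyz":[0,0,0],"angular":[0,0,0]}]'
python3 - <<'E'
from h import *
s=st(); snap('wrist','w11',(190,10,450,210),3);snap('scene','s11',(180,120,380,300),3.3)
E
```

```text
time: 15.28
position: [0.5774, -0.1726, 0.0416]
tool_rot: [1.283, 1.166, -1.268]
ft_force: [1.0, 0.5, -1.9]
grip_width: 0.136
t 15.28 pos(cm) [ 57.74 -17.26   4.16] jawyaw 84.82 tilt [0.006 0.007] F [ 1.   0.5 -1.9] grip 1.18cm q7 -1.12
```

View pics/w11.png

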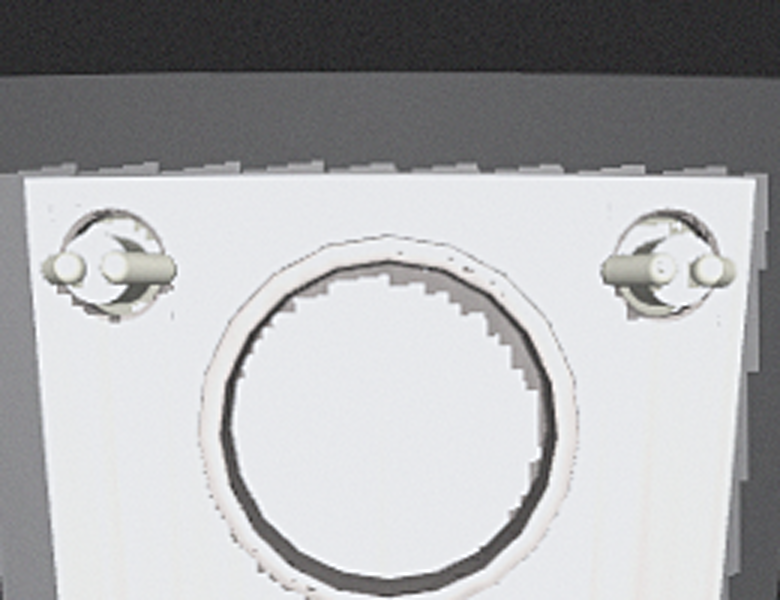

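View pics/s11.png

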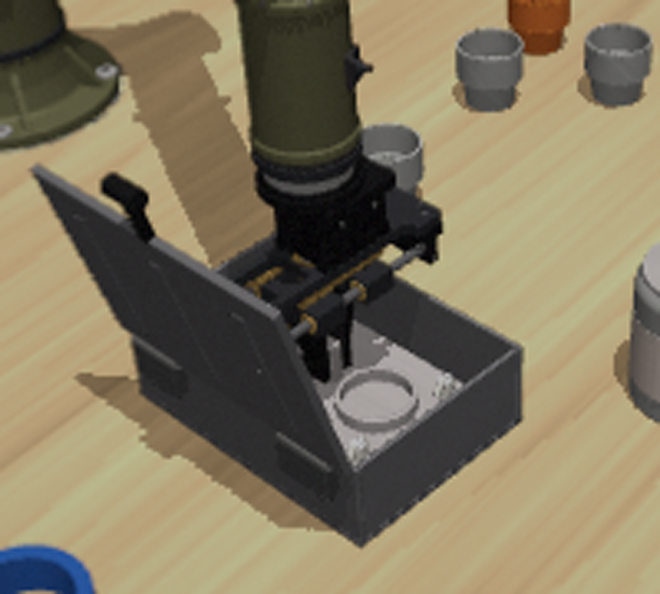

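```bash
python3 -m handwheel '[{"xyz":[0,0,0],"angular":[0,0,0]},{"xyz":[0,0,0],"angular":[0,0,0]},{"xyz":[0,0,0],"angular":[0,0,0]},{"xyz":[0,0,0],"angular":[0,0,0]}]' 3.5
python3 -m handwheel '[{"xyz":[0,0,1.5],"angular":[0,0,0]},{"xyz":[0,0,4],"angular":[0,0,0]},{"xyz":[-1,0,4],"angular":[0,0,0]},{"xyz":[-2,0,4],"angular":[0,0,0]},{"xyz":[-2,0,4],"angular":[0,0,0]}]'
python3 -m handwheel '[{"xyz":[-2,0,2],"angular":[0,0,0]},{"xyz":[0,0,0],"angular":[0,0,0]},{"xyz":[0,0,0],"angular":[0,0,0]}]'
python3 - <<'E'
from h import *
s=st(); snap('wrist','w12');snap('top','t12')
E
```

```text
time: 15.72
position: [0.5768, -0.1734, 0.04]
tool_rot: [1.281, 1.166, -1.27]
ft_force: [1.3, -0.4, 0.8]
grip_width: 0.346
time: 16.13
position: [0.5243, -0.172, 0.2067]
tool_rot: [1.27, 1.176, -1.285]
ft_force: [-0.5, 1.2, 1.1]
grip_width: 0.402
time: 16.38
position: [0.5051, -0.1759, 0.2391]
tool_rot: [1.284, 1.164, -1.274]
ft_force: [0.2, 1.3, -1.4]
grip_width: 0.398
t 16.38 pos(cm) [ 50.51 -17.59  23.91] jawyaw 84.56 tilt [0.004 0.004] F [ 0.2  1.3 -1.4] grip 3.46cm q7 -1.32
```

View pics/w12.png

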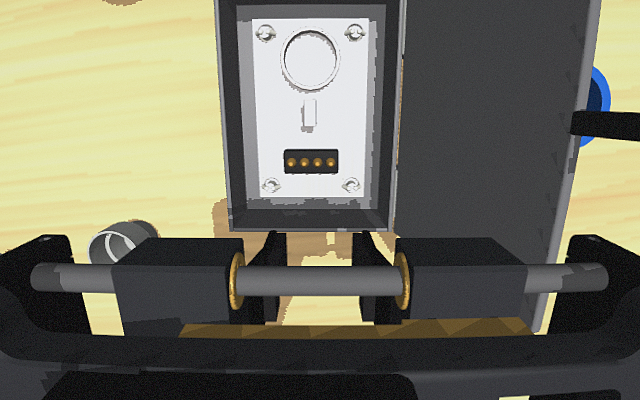

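Run:
```python
from h import *
crop('w12','w12a',(235,5,385,205),3.9)
crop('t12','t12a',(150,100,350,300),3)
```

```text
(no output)
```

View pics/w12a.png

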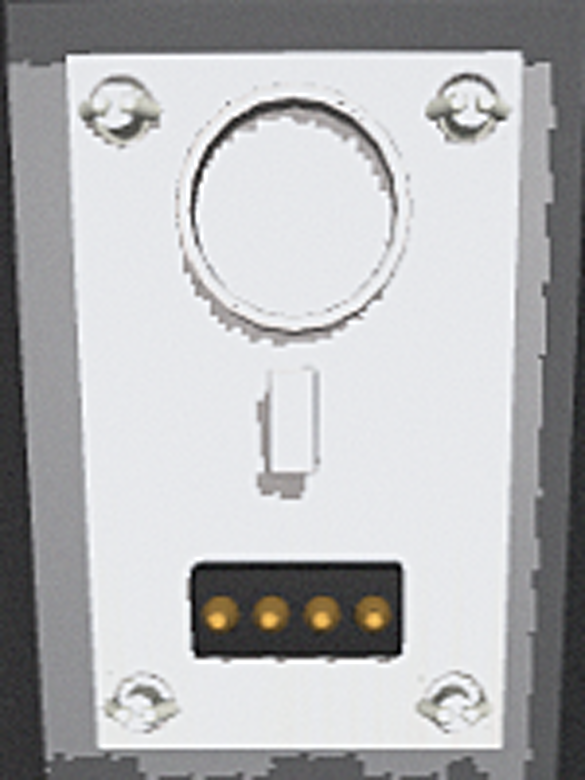

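View pics/t12a.png

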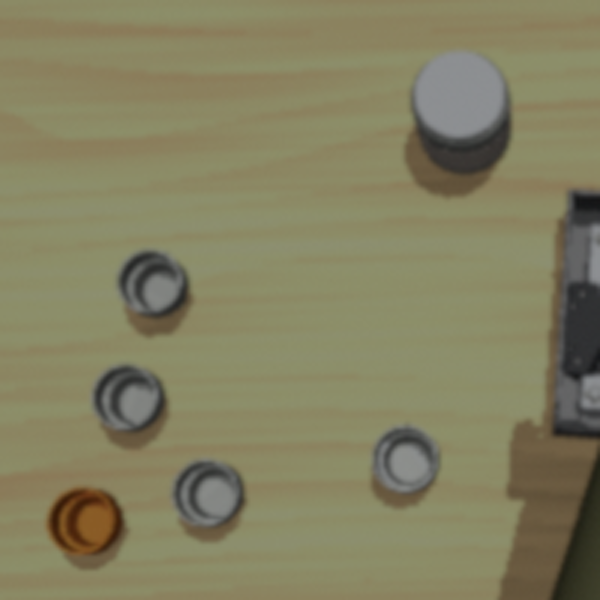

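Run:
```python
from h import *
C=(235,5)
print('well',atz('w12',pc((294,214),C,3.9),.047).round(4))
P=np.array([atz('w12',pc(h,C,3.9),.035) for h in [(119,111),(469,109),(142,704),(452,702)]]); print(P.round(4),P.mean(0).round(4))
d=P[0]+P[1]-P[2]-P[3];print(np.degrees(np.arctan2(d[1],d[0])),np.linalg.norm(d)/2); m=P.mean(0)+.054*d/np.linalg.norm(d); print(m)
goto(.436,.072,.2,None)
```

```text
well [ 0.6272 -0.177   0.047 ]
[[ 0.6595 -0.1331  0.035 ]
 [ 0.651  -0.2257  0.035 ]
 [ 0.4982 -0.1185  0.035 ]
 [ 0.4903 -0.2095  0.035 ]] [ 0.5747 -0.1717  0.035 ]
-5.452733725612005 0.1617581840606892
[ 0.62848217 -0.17685368  0.035     ]
shift cm [-6.88 24.83 -3.77] turn [-0.17  0.06  0.  ] rows>= 7.0
```

```bash
python3 -m handwheel '[{"xyz":[-0.5,2,0],"angular":[0,0,0]},{"xyz":[-0.5,4,0],"angular":[0,0,0]},{"xyz":[-1,4,-0.5],"angular":[0,0,0]},{"xyz":[-1,4,-0.5],"angular":[0,0,0]},{"xyz":[-1,4,-1],"angular":[0,0,0]}]' 8.7
python3 -m handwheel '[{"xyz":[-1.2,3,-1],"angular":[0,0,0]},{"xyz":[-0.5,0.8,0],"angular":[0,0,0]},{"xyz":[0,0,0],"angular":[0,0,0]},{"xyz":[0,0,0],"angular":[0,0,0]}]'
python3 - <<'E'
from h import *
s=st(); goto(.4355,.0715,.2,-95.5); snap('wrist','w13')
E
```

```text
time: 16.9
position: [0.4638, -0.003, 0.2131]
tool_rot: [1.285, 1.147, -1.303]
ft_force: [0.3, -0.4, -0.6]
grip_width: 0.693
time: 17.23
position: [0.4401, 0.0471, 0.1942]
tool_rot: [1.26, 1.162, -1.304]
ft_force: [0.0, 0.4, -0.2]
grip_width: 0.964
t 17.23 pos(cm) [44.01  4.71 19.42] jawyaw 84.31 tilt [-0.02  -0.016] F [ 0.   0.4 -0.2] grip 8.39cm q7 -1.92
shift cm [-0.46  2.44  0.58] turn [ 0.92 -1.13  0.19] rows>= 1.0
```

View pics/w13.png

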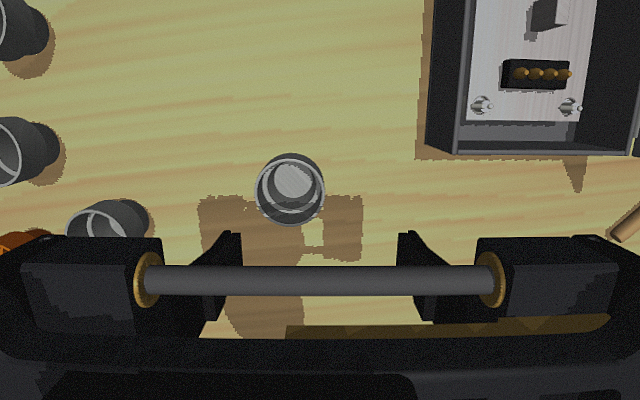

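Run:
```python
from h import *
crop('w13','w13a',(245,140,335,230),7)
```

```text
(no output)
```

View pics/w13a.png

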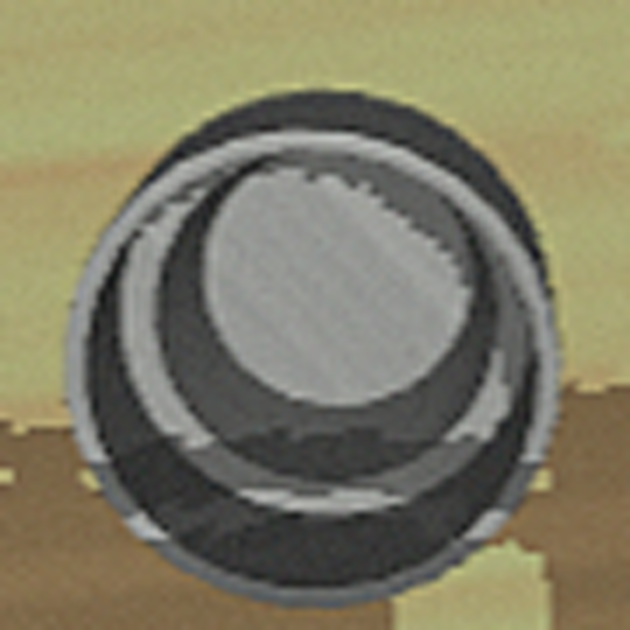

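Run:
```python
from h import *
p=atz('w13',pc((313.5,369),(245,140),7),.064); print(p.round(4)); goto(p[0],p[1],.12,-95.5)
```

```text
[0.4381 0.0727 0.064 ]
shift cm [-0.21  2.6  -7.42] turn [ 0.91 -1.13  0.26] rows>= 2.0
```

```bash
python3 -m handwheel '[{"xyz":[-0.1,1.3,-1.5],"angular":[0.9,-1.1,0.3]},{"xyz":[-0.1,1.3,-2.5],"angular":[0,0,0]},{"xyz":[0,0,-2.5],"angular":[0,0,0]},{"xyz":[0,0,0],"angular":[0,0,0]},{"xyz":[0,0,0],"angular":[0,0,0]}]' 8.7
python3 - <<'E'
from h import *
s=st(); goto(.4381,.0727,.033,-95.5)
E
```

```text
time: 17.7
position: [0.4434, 0.0658, 0.1278]
tool_rot: [1.288, 1.151, -1.288]
ft_force: [0.6, -0.3, 0.3]
grip_width: 1.003
t 17.70 pos(cm) [44.34  6.58 12.78] jawyaw 83.73 tilt [ 0.003 -0.003] F [ 0.6 -0.3  0.3] grip 8.73cm q7 -1.92
shift cm [-0.53  0.69 -9.48] turn [0.19 0.18 0.77] rows>= 3.0
```

```bash
python3 -m handwheel '[{"xyz":[-0.5,0.7,-1],"angular":[0.2,0.2,0.8]},{"xyz":[0,0,-2],"angular":[0,0,0]},{"xyz":[0,0,-1],"angular":[0,0,0]},{"xyz":[0,0,0],"angular":[0,0,0]},{"xyz":[0,0,0],"angular":[0,0,0]}]'
python3 - <<'E'
from h import *
s=st(); goto(.4381,.0727,.033,-95.5)
E
```

```text
time: 18.12
position: [0.4421, 0.0713, 0.0899]
tool_rot: [1.287, 1.159, -1.278]
ft_force: [0.5, -0.3, 0.3]
grip_width: 1.001
t 18.12 pos(cm) [44.21  7.13  8.99] jawyaw 84.27 tilt [0.005 0.002] F [ 0.5 -0.3  0.3] grip 8.71cm q7 -1.89
shift cm [-0.4   0.14 -5.69] turn [-0.13  0.28  0.23] rows>= 2.0
```

```bash
python3 -m handwheel '[{"xyz":[-0.4,0.1,-1],"angular":[-0.1,0.3,0.2]},{"xyz":[-0.1,0,-2],"angular":[0,0,0]},{"xyz":[-0.1,0,-2],"angular":[0,0,0]},{"xyz":[0,0,-0.7],"angular":[0,0,0]},{"xyz":[0,0,0],"angular":[0,0,0]}]'
python3 - <<'E'
from h import *
s=st(); goto(.4381,.0727,.033,-95.5); snap('wrist','w14',(200,140,440,320),3.3)
E
```

```text
time: 18.53
position: [0.4389, 0.074, 0.0341]
tool_rot: [1.286, 1.162, -1.272]
ft_force: [0.4, -0.6, 0.2]
grip_width: 0.998
t 18.53 pos(cm) [43.89  7.4   3.41] jawyaw 84.53 tilt [0.006 0.005] F [ 0.4 -0.6  0.2] grip 8.68cm q7 -1.84
shift cm [-0.08 -0.13 -0.11] turn [-0.27  0.37 -0.03] rows>= 1.0
```

View pics/w14.png

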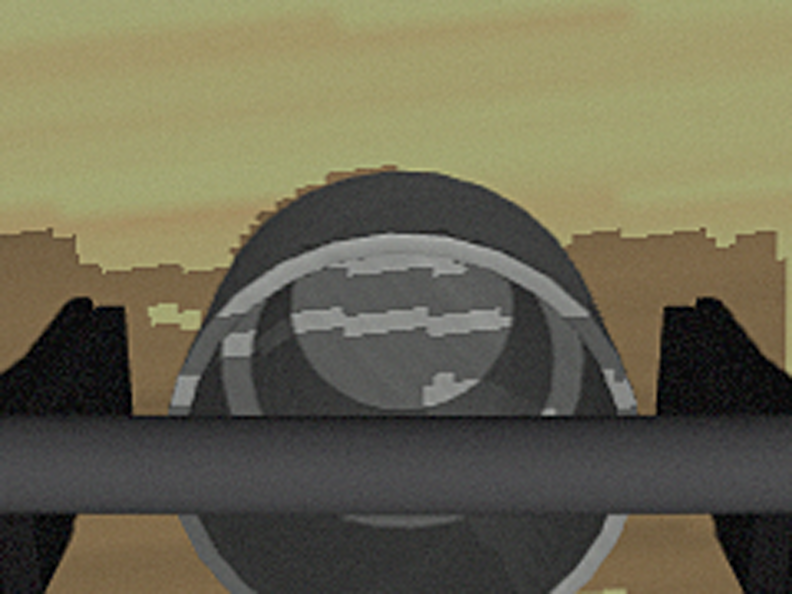

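```bash
python3 -m handwheel '[{"xyz":[-0.1,-0.1,-0.1],"angular":[-0.2,0.3,0]},{"xyz":[0,0,0],"angular":[0,0,0]},{"xyz":[0,0,0],"angular":[0,0,0]},{"xyz":[0,0,0],"angular":[0,0,0]},{"xyz":[0,0,0],"angular":[0,0,0]}]' 5.5 15
python3 - <<'E'
from h import *
s=st(); goto(.4381,.0727,.033,-95.5)
E
```

```text
time: 19.0
position: [0.4408, 0.0739, 0.037]
tool_rot: [1.285, 1.161, -1.273]
ft_force: [-0.1, 0.1, -0.7]
grip_width: 0.754
t 19.00 pos(cm) [44.08  7.39  3.7 ] jawyaw 84.55 tilt [0.006 0.004] F [-0.1  0.1 -0.7] grip 6.56cm q7 -1.84
shift cm [-0.27 -0.12 -0.4 ] turn [-0.21  0.34 -0.05] rows>= 1.0
```

```bash
python3 -m handwheel '[{"xyz":[0,0,1.5],"angular":[0,0,0]},{"xyz":[0,0,3],"angular":[0,0,0]},{"xyz":[0.3,0,4],"angular":[0,0,0]},{"xyz":[0.5,-1,4],"angular":[0,0,0]},{"xyz":[2,-3,1],"angular":[0,0,0]}]'
python3 - <<'E'
from h import *
s=st(); goto(.6278,-.177,.17,-95.5); snap('wrist','w15',(200,100,440,320),3)
E
```

```text
time: 19.42
position: [0.4615, 0.0372, 0.1739]
tool_rot: [1.271, 1.173, -1.275]
ft_force: [2.5, 1.0, -1.3]
grip_width: 0.752
t 19.42 pos(cm) [46.15  3.72 17.39] jawyaw 85.10 tilt [-0.005  0.002] F [ 2.5  1.  -1.3] grip 6.54cm q7 -1.83
shift cm [ 16.63 -21.42  -0.39] turn [-0.12 -0.28 -0.6 ] rows>= 7.0
```

View pics/w15.png

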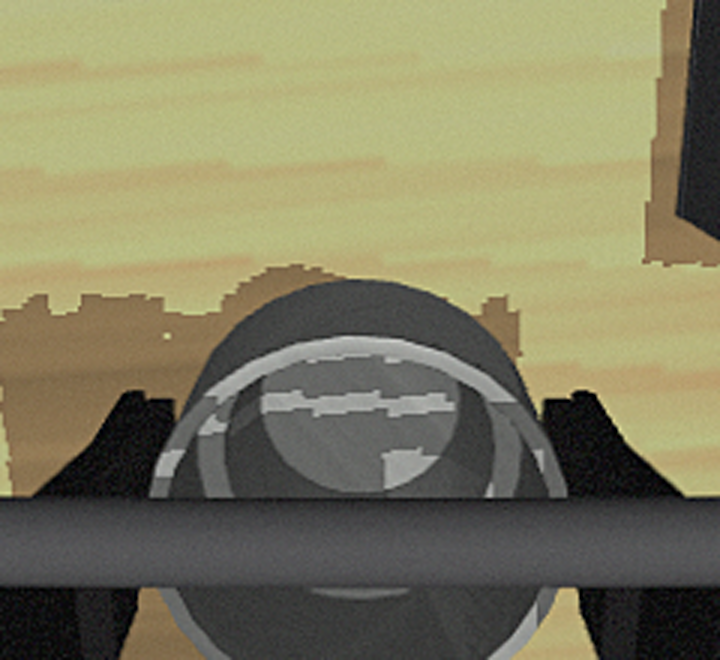

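```bash
cat >> h.py <<'E'
def incup(fn,uv,tcp,foot,yaw=-95.5):
    p=atz(fn,uv,tcp[2]-foot+.064); u=np.array([-np.sin(np.radians(yaw)),np.cos(np.radians(yaw)),0]); c=p-.033*u
    print('cup c - tcp',((c-tcp)*1000).round(1),'mm; along u',((c-tcp)@u*1000).round(1)); return c
E
python3 - <<'E'
from h import *
incup('w15',pc((358,337),(200,100),3),get_state()['position'],.037,-94.9)
E
python3 -m handwheel '[{"xyz":[2.5,-3.2,0],"angular":[0,0,-0.2]},{"xyz":[2.6,-3.3,0],"angular":[0,0,-0.2]},{"xyz":[2.6,-3.3,0],"angular":[0,0,-0.2]},{"xyz":[2.6,-3.3,0],"angular":[0,0,0]},{"xyz":[2.5,-3,0],"angular":[0,0,0]}]'
python3 - <<'E'
from h import *
s=st(); goto(.6278,-.177,.17,-95.5)
E
```

```text
cup c - tcp [-8.2 10.  27. ] mm; along u -9.0
time: 19.88
position: [0.5919, -0.1253, 0.1772]
tool_rot: [1.286, 1.162, -1.268]
ft_force: [-0.4, -0.3, 0.0]
grip_width: 0.752
t 19.88 pos(cm) [ 59.19 -12.53  17.72] jawyaw 84.67 tilt [0.009 0.006] F [-0.4 -0.3  0. ] grip 6.54cm q7 -1.30
shift cm [ 3.59 -5.17 -0.72] turn [-0.36  0.51 -0.16] rows>= 2.0
```

```bash
python3 -m handwheel '[{"xyz":[1.7,-2.4,0],"angular":[-0.3,0.5,-0.2]},{"xyz":[1.5,-2,0],"angular":[0,0,0]},{"xyz":[0,0,0],"angular":[0,0,0]},{"xyz":[0,0,0],"angular":[0,0,0]},{"xyz":[0,0,0],"angular":[0,0,0]}]'
python3 - <<'E'
from h import *
s=st(); snap('wrist','w16',(200,60,440,280),3); st();goto(.6278,-.177,.14,-95.5)
E
```

```text
time: 20.3
position: [0.6264, -0.1826, 0.1734]
tool_rot: [1.279, 1.151, -1.296]
ft_force: [-1.1, -0.3, -1.4]
grip_width: 0.749
t 20.30 pos(cm) [ 62.64 -18.26  17.34] jawyaw 83.78 tilt [-0.004 -0.01 ] F [-1.1 -0.3 -1.4] grip 6.51cm q7 -1.21
t 20.35 pos(cm) [ 62.63 -18.19  17.34] jawyaw 83.82 tilt [-0.004 -0.009] F [ 0.1 -0.6 -0.9] grip 6.53cm q7 -1.21
shift cm [ 0.15  0.49 -3.34] turn [ 0.53 -0.23  0.68] rows>= 1.0
```

View pics/w16.png

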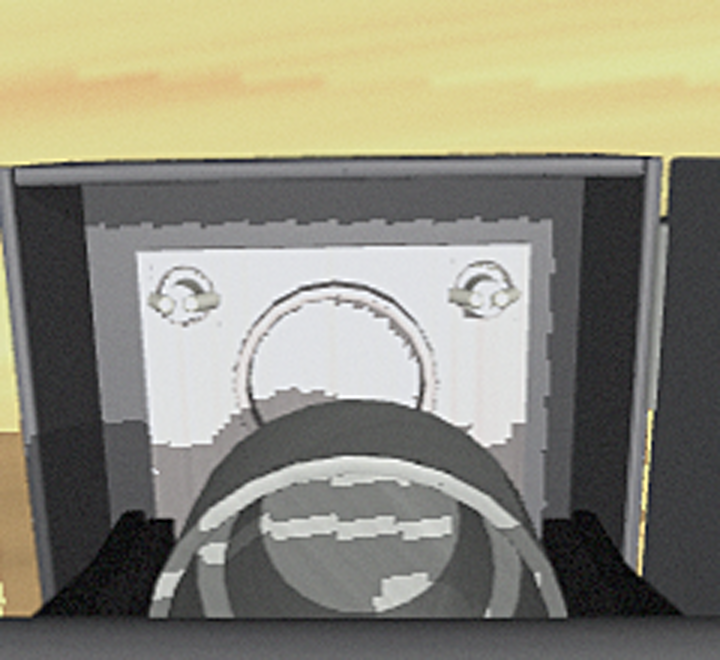

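Run:
```python
from h import *
t=get_state()['position']
incup('w16',pc((357,458),(200,60),3),t,.037,-96.2)
print(proj('w16',[.6278,-.177,.047]),pc((336,375),(200,60),3))
```

```text
cup c - tcp [-3.2  0.3 27. ] mm; along u -3.2
[[311.59200729 189.70486942]] (311.6666666666667, 184.66666666666669)
```

```bash
python3 -m handwheel '[{"xyz":[0.4,0.5,-1],"angular":[0.5,-0.2,0.6]},{"xyz":[0,0,-2],"angular":[0,0,0]},{"xyz":[0,0,-2],"angular":[0,0,0]},{"xyz":[0,0,0],"angular":[0,0,0]},{"xyz":[0,0,0],"angular":[0,0,0]}]'
python3 - <<'E'
from h import *
s=st(); goto(.6308,-.177,.10,-95.5)
E
```

```text
time: 20.77
position: [0.6306, -0.1674, 0.1218]
tool_rot: [1.281, 1.171, -1.267]
ft_force: [-0.4, -1.0, -1.2]
grip_width: 0.754
t 20.77 pos(cm) [ 63.06 -16.74  12.18] jawyaw 85.02 tilt [0.003 0.008] F [-0.4 -1.  -1.2] grip 6.56cm q7 -1.18
shift cm [ 0.02 -0.96 -2.18] turn [-0.48  0.2  -0.52] rows>= 1.0
```

```bash
python3 -m handwheel '[{"xyz":[0,-0.9,0],"angular":[-0.4,0.2,-0.4]},{"xyz":[0,0,-1],"angular":[0,0,0]},{"xyz":[0,0,-1],"angular":[0,0,0]},{"xyz":[0,0,0],"angular":[0,0,0]},{"xyz":[0,0,0],"angular":[0,0,0]}]'
python3 - <<'E'
from h import *
s=st(); goto(.6308,-.177,.09,-95.5)
E
```

```text
time: 21.18
position: [0.6323, -0.175, 0.1029]
tool_rot: [1.279, 1.164, -1.272]
ft_force: [0.7, -0.4, -0.5]
grip_width: 0.754
t 21.18 pos(cm) [ 63.23 -17.5   10.29] jawyaw 84.79 tilt [0.004 0.002] F [ 0.7 -0.4 -0.5] grip 6.56cm q7 -1.16
shift cm [-0.15 -0.2  -1.29] turn [-0.12  0.23 -0.29] rows>= 1.0
```

```bash
python3 -m handwheel '[{"xyz":[-0.15,-0.2,-0.3],"angular":[-0.1,0.2,-0.3]},{"xyz":[0,0,-0.7],"angular":[0,0,0]},{"xyz":[0,0,0],"angular":[0,0,0]},{"xyz":[0,0,0],"angular":[0,0,0]}]'
python3 - <<'E'
from h import *
s=st(); goto(.6308,-.177,.072,-95.5); snap('wrist','w17',(200,60,440,280),3)
E
```

```text
time: 21.52
position: [0.631, -0.1778, 0.0925]
tool_rot: [1.281, 1.161, -1.28]
ft_force: [0.1, 0.7, -0.7]
grip_width: 0.749
t 21.52 pos(cm) [ 63.1  -17.78   9.25] jawyaw 84.42 tilt [ 0.001 -0.   ] F [ 0.1  0.7 -0.7] grip 6.52cm q7 -1.16
shift cm [-0.02  0.08 -2.05] turn [0.01 0.07 0.08] rows>= 1.0
```

View pics/w17.png

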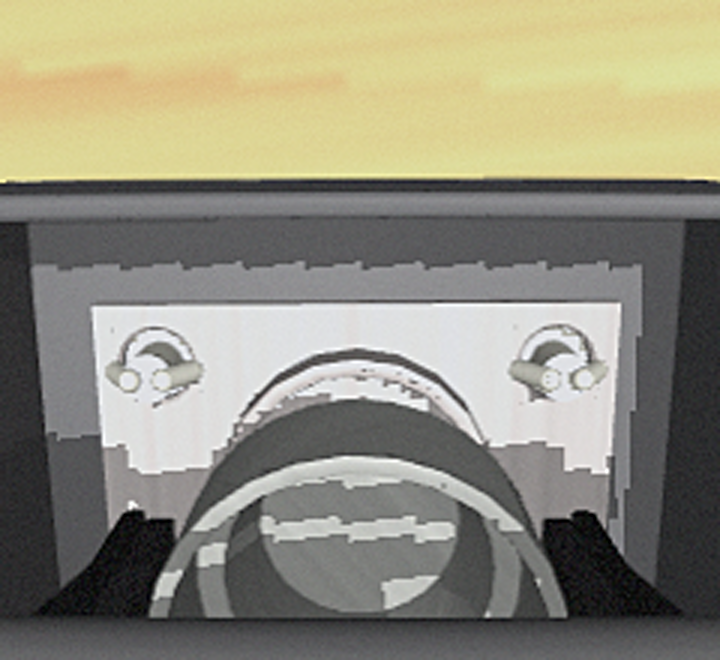

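```bash
python3 -m handwheel '[{"xyz":[0,0.05,-0.5],"angular":[0,0,0]},{"xyz":[0,0,-0.5],"angular":[0,0,0]},{"xyz":[0,0,-0.5],"angular":[0,0,0]},{"xyz":[0,0,-0.2],"angular":[0,0,0]},{"xyz":[0,0,0],"angular":[0,0,0]}]'
python3 - <<'E'
from h import *
s=st(); goto(.6308,-.177,.072,-95.5)
E
```

```text
time: 21.98
position: [0.631, -0.1769, 0.0737]
tool_rot: [1.281, 1.161, -1.279]
ft_force: [-0.3, 0.1, -1.3]
grip_width: 0.752
t 21.98 pos(cm) [ 63.1  -17.69   7.37] jawyaw 84.45 tilt [0.001 0.   ] F [-0.3  0.1 -1.3] grip 6.54cm q7 -1.15
shift cm [-0.02 -0.01 -0.17] turn [-0.01  0.07  0.05] rows>= 1.0
```

```bash
python3 -m handwheel '[{"xyz":[0,0,-0.15],"angular":[0,0,0]},{"xyz":[0,0,-0.1],"angular":[0,0,0]},{"xyz":[0,0,0],"angular":[0,0,0]}]'
python3 -m handwheel '[{"xyz":[0,0,0],"angular":[0,0,0]},{"xyz":[0,0,0],"angular":[0,0,0]},{"xyz":[0,0,0],"angular":[0,0,0]},{"xyz":[0,0,0],"angular":[0,0,0]}]' 8.5
python3 - <<'E'
from h import *
s=st(); snap('wrist','w18',(200,60,440,280),3)
E
```

```text
time: 22.23
position: [0.6314, -0.1771, 0.0721]
tool_rot: [1.282, 1.161, -1.279]
ft_force: [-1.2, 0.4, -0.3]
grip_width: 0.752
time: 22.57
position: [0.6321, -0.1774, 0.0728]
tool_rot: [1.282, 1.159, -1.277]
ft_force: [0.5, -0.1, -0.4]
grip_width: 0.94
t 22.57 pos(cm) [ 63.21 -17.74   7.28] jawyaw 84.44 tilt [ 0.004 -0.   ] F [ 0.5 -0.1 -0.4] grip 8.18cm q7 -1.15
```

View pics/w18.png

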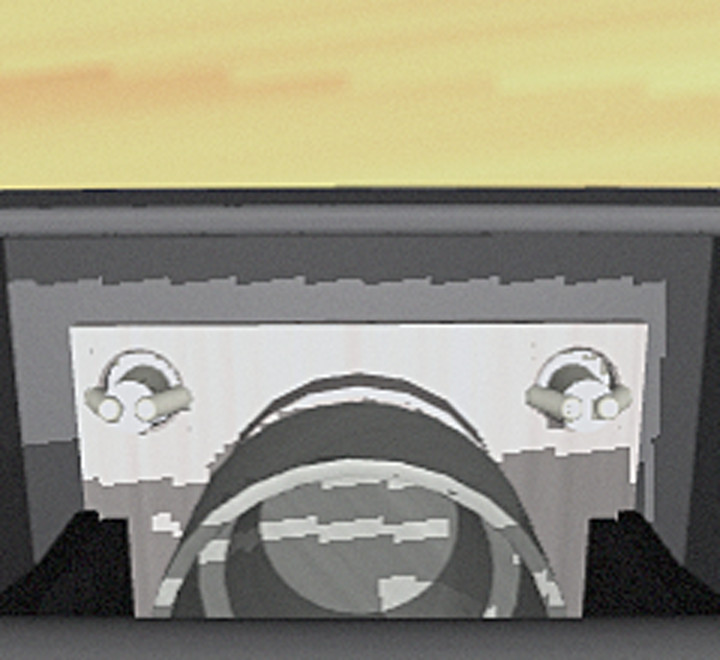

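```bash
python3 -m handwheel '[{"xyz":[0,0,1.5],"angular":[0,0,0]},{"xyz":[0,0,3],"angular":[0,0,0]},{"xyz":[0,0,4],"angular":[0,0,0]},{"xyz":[-0.5,0.5,4],"angular":[0,0,0]},{"xyz":[-2,2.5,1],"angular":[0,0,1]}]' 8.7
python3 -m handwheel '[{"xyz":[-2,3.5,0],"angular":[0,0,2]},{"xyz":[-2,3.5,0],"angular":[0,0,2]},{"xyz":[-2,3.5,0],"angular":[0,0,2]},{"xyz":[-2,3.5,0],"angular":[0,0,2]},{"xyz":[-2,3.5,0],"angular":[0,0,2]}]'
python3 -m handwheel '[{"xyz":[-2,3.5,0],"angular":[0,0,2]},{"xyz":[-2,3.5,0],"angular":[0,0,2]},{"xyz":[-1.5,3.5,0],"angular":[0,0,2]},{"xyz":[-1,3.5,0],"angular":[0,0,0]},{"xyz":[-1,3.5,0],"angular":[0,0,0]}]'
python3 - <<'E'
from h import *
st(); goto(.41,.24,.2,-80)
E
```

```text
time: 23.03
position: [0.6036, -0.1517, 0.2113]
tool_rot: [1.267, 1.166, -1.279]
ft_force: [-0.3, 0.4, 1.9]
grip_width: 0.999
time: 23.45
position: [0.5029, 0.0194, 0.223]
tool_rot: [1.152, 1.23, -1.144]
ft_force: [1.8, 1.1, 0.1]
grip_width: 1.0
time: 23.87
position: [0.4223, 0.2002, 0.2309]
tool_rot: [1.084, 1.277, -1.051]
ft_force: [1.9, -0.3, 0.3]
grip_width: 0.998
t 23.87 pos(cm) [42.23 20.02 23.09] jawyaw -79.28 tilt [0.024 0.006] F [ 1.9 -0.3  0.3] grip 8.68cm q7 -1.94
shift cm [-1.23  3.98 -3.09] turn [-0.32  1.36 -0.72] rows>= 2.0
```

```bash
python3 -m handwheel '[{"xyz":[-0.8,2,-1.5],"angular":[-0.3,1.3,-0.5]},{"xyz":[-0.4,1,-1],"angular":[0,0,0]},{"xyz":[0,0,0],"angular":[0,0,0]},{"xyz":[0,0,0],"angular":[0,0,0]},{"xyz":[0,0,0],"angular":[0,0,0]}]'
python3 - <<'E'
from h import *
st(); snap('wrist','w19'); goto(.41,.266,.2,-80); snap('top','t19',(150,130,450,280),2.6)
E
```

```text
time: 24.28
position: [0.408, 0.2373, 0.2098]
tool_rot: [1.076, 1.292, -1.063]
ft_force: [0.2, 0.0, 0.9]
grip_width: 0.997
t 24.28 pos(cm) [40.8  23.73 20.98] jawyaw -79.22 tilt [0.006 0.006] F [0.2 0.  0.9] grip 8.67cm q7 -1.99
shift cm [ 0.16  2.92 -1.  ] turn [-0.35  0.34 -0.72] rows>= 1.0
```

View pics/w19.png

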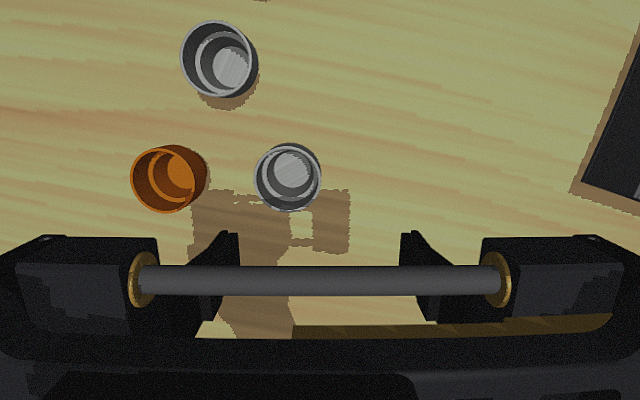

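View pics/t19.png

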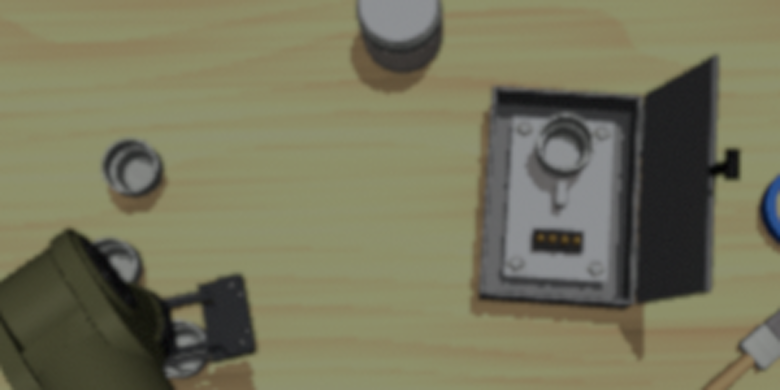

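Run:
```python
from h import *
crop('w19','w19a',(245,135,335,225),7)
```

```text
(no output)
```

View pics/w19a.png

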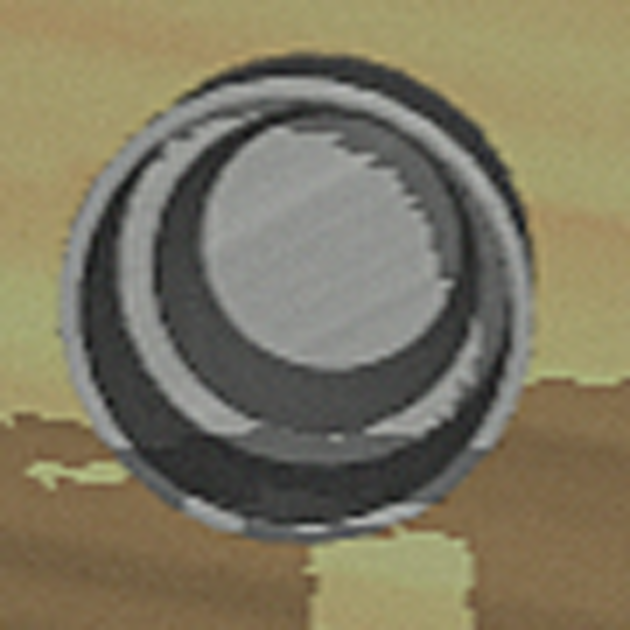

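Run:
```python
from h import *
p=atz('w19',pc((297,308.5),(245,135),7),.064); print(p.round(4)); goto(p[0],p[1],.1,-80)
```

```text
[0.4101 0.2701 0.064 ]
shift cm [  0.16   3.32 -11.  ] turn [-0.38  0.35 -0.7 ] rows>= 3.0
```

```bash
python3 -m handwheel '[{"xyz":[0,1.7,-2],"angular":[-0.4,0.3,-0.7]},{"xyz":[-0.1,1.7,-3],"angular":[0,0,0]},{"xyz":[-0.1,0,-3],"angular":[0,0,0]},{"xyz":[-0.1,0,-2],"angular":[0,0,0]},{"xyz":[0,0,0],"angular":[0,0,0]}]'
python3 -m handwheel '[{"xyz":[0,0,0],"angular":[0,0,0]},{"xyz":[0,0,0],"angular":[0,0,0]}]'
python3 - <<'E'
from h import *
s=st(); goto(.4101,.2701,.033,-80)
E
```

```text
time: 24.8
position: [0.4128, 0.2668, 0.1125]
tool_rot: [1.101, 1.277, -1.08]
ft_force: [-0.9, -0.7, -0.2]
grip_width: 1.002
time: 24.97
position: [0.414, 0.2647, 0.1134]
tool_rot: [1.103, 1.274, -1.083]
ft_force: [-0.1, 0.1, 0.4]
grip_width: 0.998
t 24.97 pos(cm) [41.4  26.47 11.34] jawyaw -81.08 tilt [0.011 0.006] F [-0.1  0.1  0.4] grip 8.68cm q7 -2.01
shift cm [-0.39  0.54 -8.04] turn [-0.37  0.62  1.09] rows>= 2.0
```

```bash
python3 -m handwheel '[{"xyz":[-0.4,0.5,-1],"angular":[-0.4,0.6,0.7]},{"xyz":[-0.1,0,-2],"angular":[0,0,0]},{"xyz":[-0.1,0,-2],"angular":[0,0,0]},{"xyz":[0,0,-1],"angular":[0,0,0]},{"xyz":[0,0,0],"angular":[0,0,0]}]'
python3 - <<'E'
from h import *
s=st(); goto(.4101,.2701,.033,-80)
E
```

```text
time: 25.38
position: [0.4132, 0.2735, 0.0582]
tool_rot: [1.096, 1.283, -1.073]
ft_force: [0.1, 0.5, 0.2]
grip_width: 0.994
t 25.38 pos(cm) [41.32 27.35  5.82] jawyaw -80.40 tilt [0.009 0.01 ] F [0.1 0.5 0.2] grip 8.65cm q7 -1.98
shift cm [-0.31 -0.34 -2.52] turn [-0.56  0.54  0.4 ] rows>= 1.0
```

```bash
python3 -m handwheel '[{"xyz":[-0.4,-0.3,-0.5],"angular":[-0.5,0.5,0.3]},{"xyz":[-0.1,0,-1],"angular":[0,0,0]},{"xyz":[-0.1,0,-1],"angular":[0,0,0]},{"xyz":[0,0,0],"angular":[0,0,0]}]'
python3 - <<'E'
from h import *
s=st(); goto(.4101,.2701,.033,-80)
E
```

```text
time: 25.72
position: [0.4085, 0.272, 0.0339]
tool_rot: [1.084, 1.286, -1.076]
ft_force: [-1.4, 0.4, -0.2]
grip_width: 1.0
t 25.72 pos(cm) [40.85 27.2   3.39] jawyaw -80.03 tilt [0.003 0.003] F [-1.4  0.4 -0.2] grip 8.70cm q7 -1.96
shift cm [ 0.16 -0.19 -0.09] turn [-0.2   0.17  0.03] rows>= 1.0
```

```bash
python3 -m handwheel '[{"xyz":[0.1,-0.2,0],"angular":[-0.2,0.2,0]},{"xyz":[0,0,0],"angular":[0,0,0]},{"xyz":[0,0,0],"angular":[0,0,0]},{"xyz":[0,0,0],"angular":[0,0,0]},{"xyz":[0,0,0],"angular":[0,0,0]}]' 5.5 15
python3 -m handwheel '[{"xyz":[0,0,0],"angular":[0,0,0]}]'
python3 - <<'E'
from h import *
s=st(); snap('wrist','w20',(200,100,440,320),3)
E
```

```text
time: 26.13
position: [0.4102, 0.2701, 0.0344]
tool_rot: [1.08, 1.287, -1.08]
ft_force: [-0.2, 0.3, -0.6]
grip_width: 0.762
time: 26.22
position: [0.4103, 0.2701, 0.0345]
tool_rot: [1.081, 1.287, -1.08]
ft_force: [-0.3, 0.2, -0.6]
grip_width: 0.763
t 26.22 pos(cm) [41.03 27.01  3.45] jawyaw -80.04 tilt [0. 0.] F [-0.3  0.2 -0.6] grip 6.64cm q7 -1.96
```

View pics/w20.png

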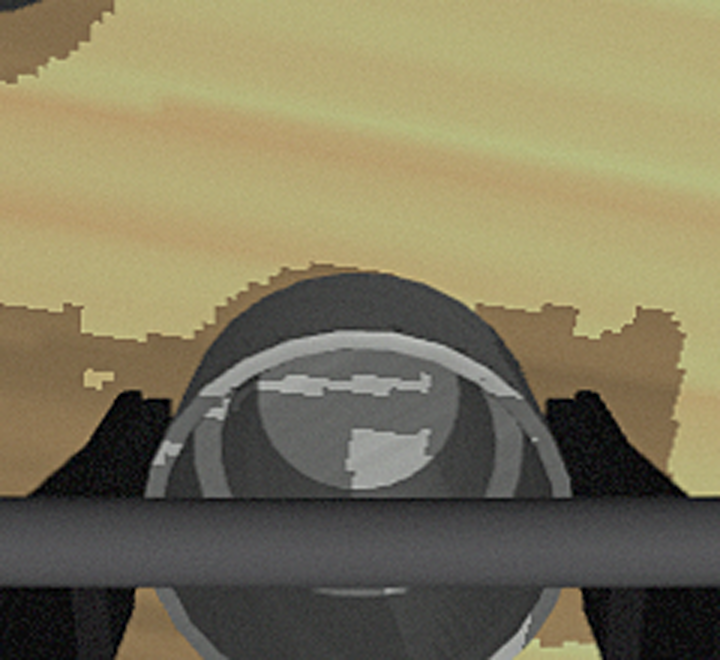

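```bash
python3 - <<'E'
from h import *
t=get_state()['position']
incup('w20',pc((360,332),(200,100),3),t,.0345,-80)
E
python3 -m handwheel '[{"xyz":[0,0,1.5],"angular":[0,0,0]},{"xyz":[0,0,3],"angular":[0,0,0]},{"xyz":[0.3,-1,4],"angular":[0,0,0]},{"xyz":[1,-2,3.5],"angular":[0,0,-2]},{"xyz":[2,-3,2],"angular":[0,0,-2]}]'
python3 -m handwheel '[{"xyz":[1.5,-3.5,1],"angular":[0,0,-2]},{"xyz":[1.8,-3.5,0],"angular":[0,0,-2]},{"xyz":[1.8,-3.5,0],"angular":[0,0,-2]},{"xyz":[1.8,-3.5,0],"angular":[0,0,-2]},{"xyz":[1.8,-3.5,0],"angular":[0,0,-2]}]'
python3 - <<'E'
from h import *
s=st(); goto(.63,-.177,.18,-95.5)
E
```

```text
cup c - tcp [-1.8 -0.2 29.5] mm; along u -1.8
time: 26.68
position: [0.4342, 0.2114, 0.1733]
tool_rot: [1.112, 1.267, -1.136]
ft_force: [2.3, 1.0, -0.8]
grip_width: 0.762
time: 27.1
position: [0.5272, 0.0338, 0.1931]
tool_rot: [1.257, 1.185, -1.247]
ft_force: [0.8, -0.1, -0.6]
grip_width: 0.765
t 27.10 pos(cm) [52.72  3.38 19.31] jawyaw 86.70 tilt [0.002 0.006] F [ 0.8 -0.1 -0.6] grip 6.65cm q7 -1.68
shift cm [ 10.28 -21.08  -1.31] turn [-0.34  0.11 -2.2 ] rows>= 6.0
```

```bash
python3 -m handwheel '[{"xyz":[1.8,-3.6,0],"angular":[-0.3,0.1,-0.5]},{"xyz":[1.8,-3.6,0],"angular":[0,0,-0.5]},{"xyz":[1.8,-3.6,0],"angular":[0,0,-0.3]},{"xyz":[1.8,-3.6,0],"angular":[0,0,0]},{"xyz":[1.2,-2.5,0],"angular":[0,0,0]}]'
python3 -m handwheel '[{"xyz":[0.5,-0.6,0],"angular":[0,0,0]},{"xyz":[0,0,0],"angular":[0,0,0]},{"xyz":[0,0,0],"angular":[0,0,0]},{"xyz":[0,0,0],"angular":[0,0,0]}]'
python3 - <<'E'
from h import *
s=st(); goto(.63,-.177,.14,-95.5)
E
```

```text
time: 27.52
position: [0.6138, -0.1445, 0.1944]
tool_rot: [1.272, 1.167, -1.266]
ft_force: [-0.4, -0.3, -0.7]
grip_width: 0.769
time: 27.85
position: [0.6183, -0.1589, 0.193]
tool_rot: [1.275, 1.159, -1.278]
ft_force: [0.1, 1.4, -1.4]
grip_width: 0.761
t 27.85 pos(cm) [ 61.83 -15.89  19.3 ] jawyaw 84.66 tilt [ 0.001 -0.004] F [ 0.1  1.4 -1.4] grip 6.62cm q7 -1.24
shift cm [ 1.17 -1.81 -5.3 ] turn [ 0.24  0.08 -0.16] rows>= 2.0
```

```bash
python3 -m handwheel '[{"xyz":[1.1,-1.7,-0.5],"angular":[0.2,0.1,-0.1]},{"xyz":[0,0,-1.5],"angular":[0,0,0]},{"xyz":[0,0,-1],"angular":[0,0,0]},{"xyz":[0,0,0],"angular":[0,0,0]},{"xyz":[0,0,0],"angular":[0,0,0]}]'
python3 - <<'E'
from h import *
s=st(); goto(.63,-.177,.14,-95.5)
E
```

```text
time: 28.27
position: [0.6291, -0.1641, 0.1615]
tool_rot: [1.275, 1.176, -1.266]
ft_force: [0.9, -0.1, -0.8]
grip_width: 0.766
t 28.27 pos(cm) [ 62.91 -16.41  16.15] jawyaw 85.32 tilt [-0.001  0.008] F [ 0.9 -0.1 -0.8] grip 6.67cm q7 -1.20
shift cm [ 0.09 -1.29 -2.15] turn [-0.47 -0.05 -0.82] rows>= 1.0
```

```bash
python3 -m handwheel '[{"xyz":[0.1,-1.2,0],"angular":[-0.4,0,-0.7]},{"xyz":[0,-0.4,-0.5],"angular":[0,0,0]},{"xyz":[0,0,-0.5],"angular":[0,0,0]},{"xyz":[0,0,0],"angular":[0,0,0]},{"xyz":[0,0,0],"angular":[0,0,0]}]'
python3 - <<'E'
from h import *
s=st(); goto(.63,-.177,.14,-95.5)
E
```

```text
time: 28.68
position: [0.6305, -0.1788, 0.1518]
tool_rot: [1.278, 1.166, -1.275]
ft_force: [-0.8, -0.4, -1.1]
grip_width: 0.765
t 28.68 pos(cm) [ 63.05 -17.88  15.18] jawyaw 84.76 tilt [0.001 0.002] F [-0.8 -0.4 -1.1] grip 6.65cm q7 -1.18
shift cm [-0.05  0.18 -1.18] turn [-0.12  0.04 -0.26] rows>= 1.0
```

```bash
python3 -m handwheel '[{"xyz":[-0.05,0.15,0],"angular":[-0.1,0,-0.2]},{"xyz":[0,0,-0.5],"angular":[0,0,0]},{"xyz":[0,0,-0.5],"angular":[0,0,0]},{"xyz":[0,0,0],"angular":[0,0,0]}]'
python3 - <<'E'
from h import *
s=st(); goto(.63,-.177,.1035,-95.5); snap('wrist','w21',(200,60,440,280),3)
E
```

```text
time: 29.02
position: [0.6302, -0.1772, 0.1415]
tool_rot: [1.28, 1.161, -1.278]
ft_force: [-0.0, 0.9, -0.4]
grip_width: 0.764
t 29.02 pos(cm) [ 63.02 -17.72  14.15] jawyaw 84.52 tilt [0.002 0.   ] F [-0.   0.9 -0.4] grip 6.64cm q7 -1.19
shift cm [-0.02  0.02 -3.8 ] turn [-0.02  0.1  -0.02] rows>= 1.0
```

View pics/w21.png

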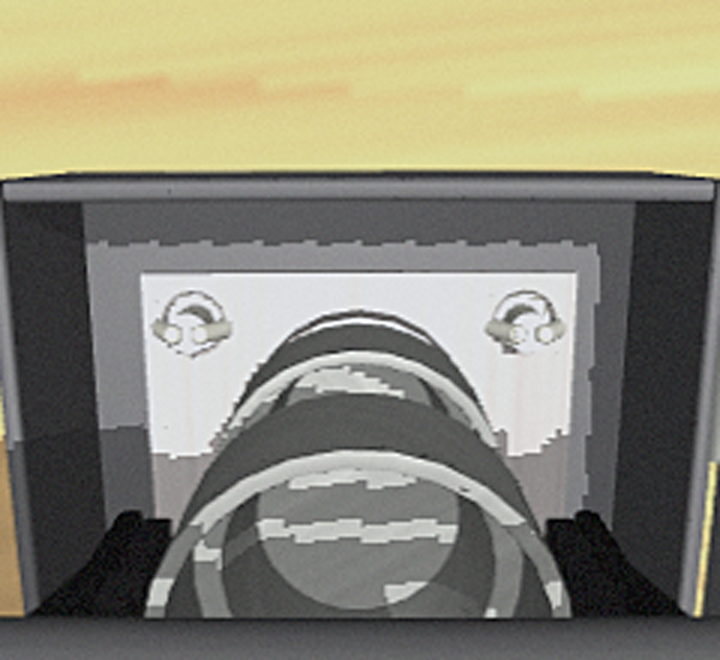

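Run:
```python
from h import *
t=get_state()['position']
a=incup('w21',pc((361,451),(200,60),3),t,.0345,-95.5)
b=atz('w21',pc((361,352),(200,60),3),.099)-.033*np.array([.995,-.096,0]); print(a.round(4),b.round(4),((b-a)*1000).round(1))
```

```text
cup c - tcp [-1.8  0.1 29.5] mm; along u -1.8
[ 0.6285 -0.1772  0.1714] [ 0.6277 -0.1773  0.099 ] [ -0.8  -0.1 -72.4]
```

Aligned within 1 mm. Lowering to nest.

```bash
python3 -m handwheel '[{"xyz":[-0.05,0,-0.8],"angular":[0,0,0]},{"xyz":[0,0,-0.8],"angular":[0,0,0]},{"xyz":[0,0,-0.8],"angular":[0,0,0]},{"xyz":[0,0,-0.8],"angular":[0,0,0]},{"xyz":[0,0,0],"angular":[0,0,0]}]'
python3 - <<'E'
from h import *
s=st(); goto(.63,-.177,.1035,-95.5)
E
```

```text
time: 29.48
position: [0.6296, -0.177, 0.1063]
tool_rot: [1.28, 1.162, -1.278]
ft_force: [-0.1, 0.4, -1.1]
grip_width: 0.764
t 29.48 pos(cm) [ 62.96 -17.7   10.63] jawyaw 84.54 tilt [0.002 0.   ] F [-0.1  0.4 -1.1] grip 6.65cm q7 -1.17
shift cm [ 0.04  0.   -0.28] turn [-0.02  0.1  -0.04] rows>= 1.0
```

```bash
python3 -m handwheel '[{"xyz":[0,0,-0.2],"angular":[0,0,0]},{"xyz":[0,0,-0.15],"angular":[0,0,0]},{"xyz":[0,0,0],"angular":[0,0,0]}]'
python3 - <<'E'
from h import *
st()
E
python3 -m handwheel '[{"xyz":[0,0,0],"angular":[0,0,0]},{"xyz":[0,0,0],"angular":[0,0,0]},{"xyz":[0,0,0],"angular":[0,0,0]},{"xyz":[0,0,0],"angular":[0,0,0]}]' 8.6
python3 - <<'E'
from h import *
s=st(); snap('wrist','w22',(200,60,440,280),3); snap('scene','s22',(180,100,430,300),3)
E
```

```text
time: 29.73
position: [0.6301, -0.1774, 0.1037]
tool_rot: [1.281, 1.161, -1.277]
ft_force: [-0.1, -0.4, -1.1]
grip_width: 0.767
t 29.73 pos(cm) [ 63.01 -17.74  10.37] jawyaw 84.53 tilt [0.003 0.   ] F [-0.1 -0.4 -1.1] grip 6.67cm q7 -1.17
time: 30.07
position: [0.631, -0.1779, 0.1046]
tool_rot: [1.281, 1.159, -1.276]
ft_force: [0.1, 0.1, -0.0]
grip_width: 0.955
t 30.07 pos(cm) [ 63.1  -17.79  10.46] jawyaw 84.53 tilt [ 0.005 -0.   ] F [ 0.1  0.1 -0. ] grip 8.31cm q7 -1.17
```

View pics/w22.png

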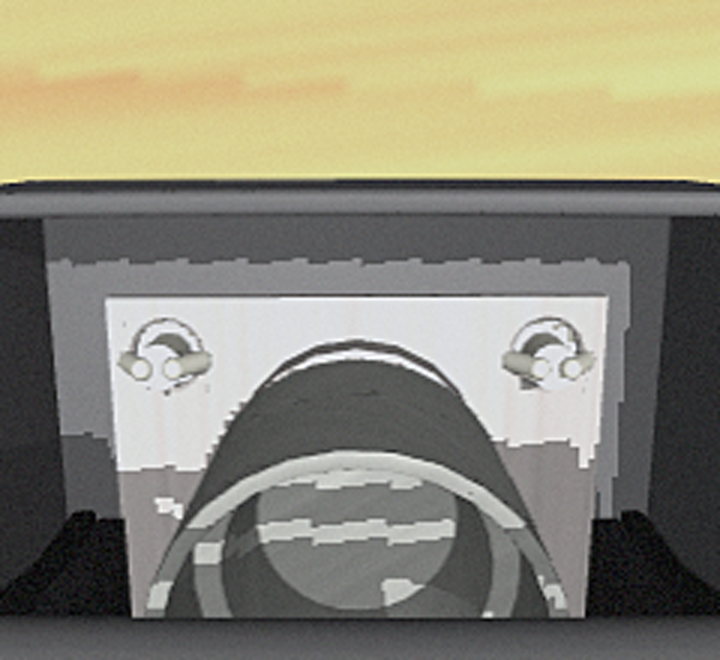

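View pics/s22.png

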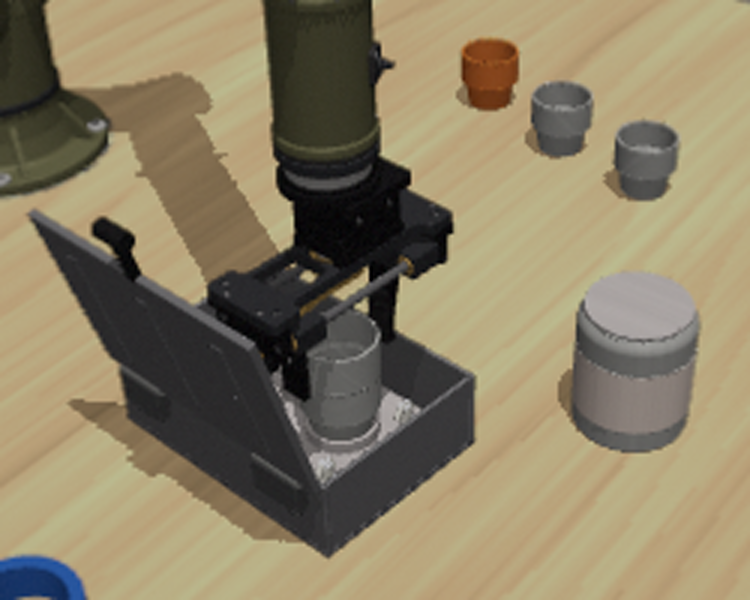

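```bash
python3 -m handwheel '[{"xyz":[0,0,1.5],"angular":[0,0,0]},{"xyz":[0,0,3],"angular":[0,0,0]},{"xyz":[0,0,4],"angular":[0,0,0]},{"xyz":[0,0.5,3],"angular":[0,0,0]},{"xyz":[-1,2.5,0],"angular":[0,0,1]}]' 8.7
python3 -m handwheel '[{"xyz":[-1,3.8,0],"angular":[0,0,2]},{"xyz":[-1,3.8,0],"angular":[0,0,2]},{"xyz":[-1,3.8,0],"angular":[0,0,2]},{"xyz":[-1,3.8,0],"angular":[0,0,2]},{"xyz":[-1,3.8,0],"angular":[0,0,2]}]'
python3 -m handwheel '[{"xyz":[-1,3.8,0],"angular":[0,0,2]},{"xyz":[-1,3.8,0],"angular":[0,0,2]},{"xyz":[-1,3.8,0],"angular":[0,0,1]},{"xyz":[-1,3.8,0],"angular":[0,0,0]},{"xyz":[-1,3.8,0],"angular":[0,0,0]}]'
python3 - <<'E'
from h import *
st(); goto(.49,.32,.2,-80)
E
```

```text
time: 30.58
position: [0.6172, -0.1526, 0.2204]
tool_rot: [1.268, 1.166, -1.277]
ft_force: [-0.3, -0.1, 1.0]
grip_width: 1.001
time: 31.0
position: [0.5656, 0.0349, 0.2247]
tool_rot: [1.147, 1.235, -1.149]
ft_force: [1.0, 1.4, 0.5]
grip_width: 1.0
time: 31.42
position: [0.5114, 0.2332, 0.2266]
tool_rot: [1.084, 1.275, -1.075]
ft_force: [0.8, -0.7, 0.4]
grip_width: 0.995
t 31.42 pos(cm) [51.14 23.32 22.66] jawyaw -80.11 tilt [ 0.011 -0.003] F [ 0.8 -0.7  0.4] grip 8.66cm q7 -1.82
shift cm [-2.14  8.68 -2.66] turn [0.16 0.64 0.11] rows>= 3.0
```

```bash
python3 -m handwheel '[{"xyz":[-0.9,3.5,-0.8],"angular":[0,0.6,0]},{"xyz":[-0.8,2.8,-0.8],"angular":[0,0,0]},{"xyz":[-0.4,1,-0.8],"angular":[0,0,0]},{"xyz":[0,0,0],"angular":[0,0,0]},{"xyz":[0,0,0],"angular":[0,0,0]}]'
python3 -m handwheel '[{"xyz":[0,0,0],"angular":[0,0,0]}]'
python3 - <<'E'
from h import *
st(); snap('wrist','w23'); goto(.507,.347,.2,-80);
E
```

```text
time: 31.83
position: [0.4836, 0.3209, 0.2018]
tool_rot: [1.07, 1.295, -1.068]
ft_force: [0.6, -1.1, -0.3]
grip_width: 0.999
time: 31.92
position: [0.4841, 0.3195, 0.2017]
tool_rot: [1.07, 1.293, -1.069]
ft_force: [-0.4, -1.1, -0.1]
grip_width: 1.0
t 31.92 pos(cm) [48.41 31.95 20.17] jawyaw -79.20 tilt [-0.001  0.001] F [-0.4 -1.1 -0.1] grip 8.70cm q7 -1.93
shift cm [ 2.24  2.82 -0.2 ] turn [-0.06  0.   -0.72] rows>= 1.0
```

View pics/w23.png

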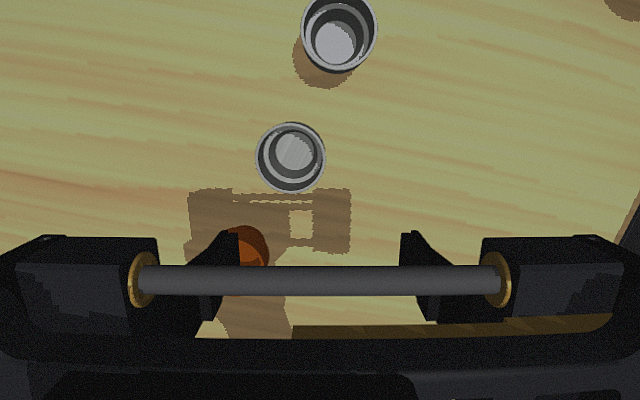

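Run:
```python
from h import *
crop('w23','w23a',(245,112,335,202),7)
```

```text
(no output)
```

View pics/w23a.png

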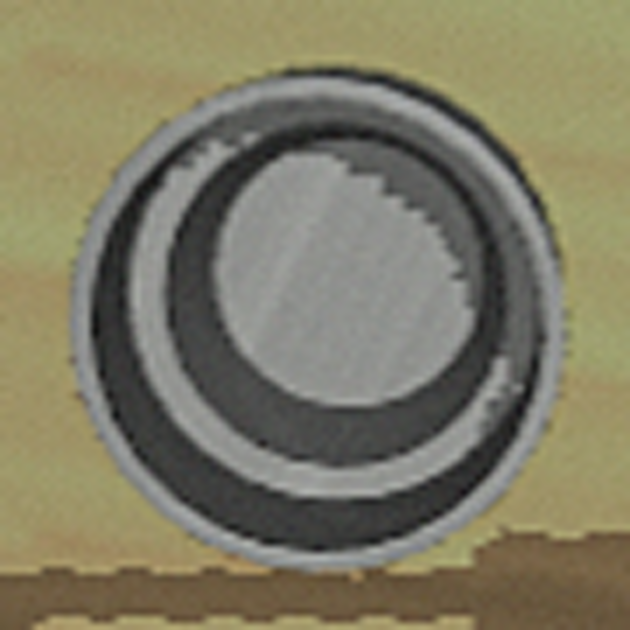

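Run:
```python
from h import *
p=atz('w23',pc((319,322),(245,112),7),.064); print(p.round(4)); goto(p[0],p[1],.1,-80)
```

```text
[0.5073 0.3514 0.064 ]
shift cm [  2.27   3.26 -10.2 ] turn [-0.06  0.   -0.72] rows>= 3.0
```

```bash
python3 -m handwheel '[{"xyz":[1.1,1.6,-1.5],"angular":[0,0,-0.6]},{"xyz":[0.9,1.4,-3],"angular":[0,0,0]},{"xyz":[0,0.2,-3],"angular":[0,0,0]},{"xyz":[0,0,-1],"angular":[0,0,0]},{"xyz":[0,0,0],"angular":[0,0,0]}]'
python3 -m handwheel '[{"xyz":[0,0,0],"angular":[0,0,0]}]'
python3 - <<'E'
from h import *
s=st(); goto(.5073,.3514,.033,-80)
E
```

```text
time: 32.38
position: [0.5144, 0.3416, 0.121]
tool_rot: [1.1, 1.276, -1.081]
ft_force: [-0.1, -0.4, -0.3]
grip_width: 1.004
time: 32.47
position: [0.5152, 0.3398, 0.1214]
tool_rot: [1.101, 1.274, -1.084]
ft_force: [-0.3, -1.0, 0.7]
grip_width: 1.001
t 32.47 pos(cm) [51.52 33.98 12.14] jawyaw -81.04 tilt [0.01  0.005] F [-0.3 -1.   0.7] grip 8.71cm q7 -1.91
shift cm [-0.79  1.16 -8.84] turn [-0.27  0.59  1.04] rows>= 3.0
```

```bash
python3 -m handwheel '[{"xyz":[-0.8,1.2,0],"angular":[-0.3,0.6,0.8]},{"xyz":[-0.1,0.2,-1.5],"angular":[0,0,0]},{"xyz":[-0.1,0,-1.5],"angular":[0,0,0]},{"xyz":[0,0,-0.5],"angular":[0,0,0]},{"xyz":[0,0,0],"angular":[0,0,0]}]'
python3 - <<'E'
from h import *
s=st(); goto(.5073,.3514,.033,-80)
E
```

```text
time: 32.88
position: [0.5084, 0.3571, 0.0956]
tool_rot: [1.093, 1.285, -1.074]
ft_force: [0.8, 0.0, 0.5]
grip_width: 1.003
t 32.88 pos(cm) [50.84 35.71  9.56] jawyaw -80.30 tilt [0.007 0.009] F [0.8 0.  0.5] grip 8.73cm q7 -1.91
shift cm [-0.11 -0.57 -6.26] turn [-0.52  0.41  0.3 ] rows>= 2.0
```

```bash
python3 -m handwheel '[{"xyz":[-0.2,-0.6,-0.5],"angular":[-0.5,0.4,0.2]},{"xyz":[-0.1,0,-1.5],"angular":[0,0,0]},{"xyz":[0,0,-1.5],"angular":[0,0,0]},{"xyz":[0,0,0],"angular":[0,0,0]},{"xyz":[0,0,0],"angular":[0,0,0]}]'
python3 - <<'E'
from h import *
s=st(); goto(.5073,.3514,.033,-80)
E
```

```text
time: 33.3
position: [0.5076, 0.353, 0.0664]
tool_rot: [1.085, 1.286, -1.073]
ft_force: [-0.6, 0.0, 0.7]
grip_width: 0.998
t 33.30 pos(cm) [50.76 35.3   6.64] jawyaw -79.96 tilt [0.005 0.005] F [-0.6  0.   0.7] grip 8.69cm q7 -1.89
shift cm [-0.03 -0.16 -3.34] turn [-0.3   0.29 -0.04] rows>= 1.0
```

```bash
python3 -m handwheel '[{"xyz":[-0.1,-0.1,-1],"angular":[-0.3,0.3,0]},{"xyz":[-0.1,0,-1.2],"angular":[0,0,0]},{"xyz":[0,0,-0.9],"angular":[0,0,0]},{"xyz":[0,0,0],"angular":[0,0,0]}]'
python3 - <<'E'
from h import *
s=st(); goto(.5073,.3514,.033,-80)
E
python3 -m handwheel '[{"xyz":[0,0,0],"angular":[0,0,0]},{"xyz":[0,0,0],"angular":[0,0,0]},{"xyz":[0,0,0],"angular":[0,0,0]},{"xyz":[0,0,0],"angular":[0,0,0]},{"xyz":[0,0,0],"angular":[0,0,0]}]' 5.5 15
python3 -m handwheel '[{"xyz":[0,0,0],"angular":[0,0,0]}]'
python3 - <<'E'
from h import *
s=st(); snap('wrist','w24',(200,100,440,320),3)
E
```

```text
time: 33.63
position: [0.507, 0.3528, 0.0361]
tool_rot: [1.082, 1.287, -1.076]
ft_force: [-0.7, -0.1, -0.4]
grip_width: 1.002
t 33.63 pos(cm) [50.7  35.28  3.61] jawyaw -79.95 tilt [0.003 0.003] F [-0.7 -0.1 -0.4] grip 8.72cm q7 -1.88
shift cm [ 0.03 -0.14 -0.31] turn [-0.15  0.15 -0.05] rows>= 1.0
time: 34.05
position: [0.507, 0.3524, 0.0356]
tool_rot: [1.081, 1.286, -1.077]
ft_force: [0.9, 0.2, -1.5]
grip_width: 0.756
time: 34.13
position: [0.507, 0.3525, 0.0357]
tool_rot: [1.081, 1.286, -1.077]
ft_force: [1.2, 0.3, -1.6]
grip_width: 0.758
t 34.13 pos(cm) [50.7  35.25  3.57] jawyaw -79.96 tilt [0.002 0.002] F [ 1.2  0.3 -1.6] grip 6.59cm q7 -1.88
```

View pics/w24.png

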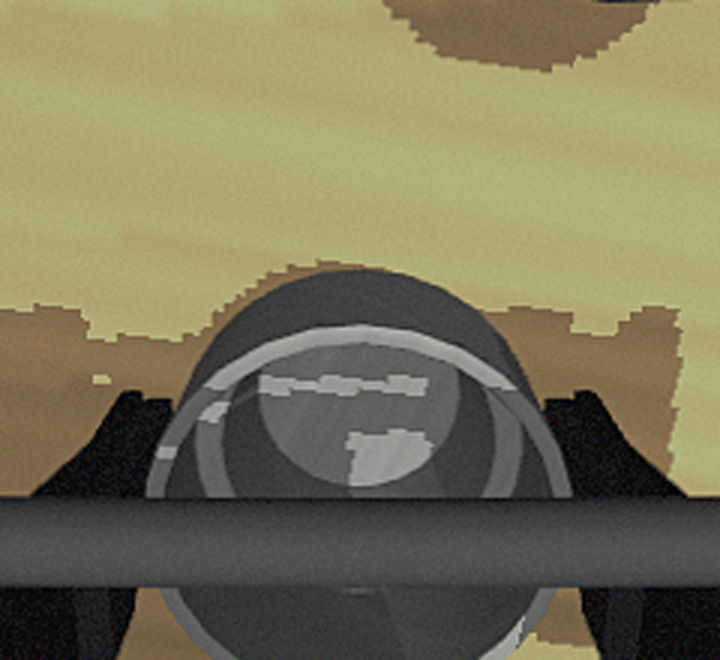

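```bash
python3 - <<'E'
from h import *
t=get_state()['position']
incup('w24',pc((360,326),(200,100),3),t,.0357,-80)
E
python3 -m handwheel '[{"xyz":[0,0,1.5],"angular":[0,0,0]},{"xyz":[0,0,3],"angular":[0,0,0]},{"xyz":[0,-0.5,4],"angular":[0,0,0]},{"xyz":[0.3,-2,3.8],"angular":[0,0,-1]},{"xyz":[0.5,-2.5,3],"angular":[0,0,-2]}]'
python3 -m handwheel '[{"xyz":[0.7,-3,2.5],"angular":[0,0,-2]},{"xyz":[0.9,-3.8,1],"angular":[0,0,-2]},{"xyz":[0.9,-3.8,0],"angular":[0,0,-2]},{"xyz":[0.9,-3.8,0],"angular":[0,0,-2]},{"xyz":[0.9,-3.8,0],"angular":[0,0,-1]}]'
python3 -m handwheel '[{"xyz":[0.9,-3.8,0],"angular":[0,0,-1]},{"xyz":[0.9,-3.8,0],"angular":[0,0,-1]},{"xyz":[0.9,-3.8,0],"angular":[0,0,-1]},{"xyz":[0.9,-3.8,0],"angular":[0,0,-1]},{"xyz":[0.9,-3.8,0],"angular":[0,0,0]}]'
python3 - <<'E'
from h import *
s=st(); goto(.63,-.177,.2,-95.5)
E
```

```text
cup c - tcp [-1.3 -0.1 28.3] mm; along u -1.4
time: 34.6
position: [0.5054, 0.3039, 0.1841]
tool_rot: [1.099, 1.274, -1.125]
ft_force: [0.7, 0.7, -1.0]
grip_width: 0.758
time: 35.02
position: [0.5515, 0.1229, 0.2319]
tool_rot: [1.231, 1.204, -1.22]
ft_force: [0.4, -0.2, -1.5]
grip_width: 0.761
time: 35.43
position: [0.5971, -0.076, 0.2346]
tool_rot: [1.29, 1.169, -1.266]
ft_force: [1.1, 0.5, -0.5]
grip_width: 0.757
t 35.43 pos(cm) [59.71 -7.6  23.46] jawyaw 84.69 tilt [0.007 0.013] F [ 1.1  0.5 -0.5] grip 6.59cm q7 -1.42
shift cm [  3.29 -10.1   -3.46] turn [-0.73  0.41 -0.19] rows>= 3.0
```

```bash
python3 -m handwheel '[{"xyz":[1.2,-3.6,0],"angular":[-0.7,0.4,-0.2]},{"xyz":[1,-3.2,0],"angular":[0,0,0]},{"xyz":[0.6,-1.8,0],"angular":[0,0,0]},{"xyz":[0,0,-1],"angular":[0,0,0]},{"xyz":[0,0,-1],"angular":[0,0,0]}]'
python3 -m handwheel '[{"xyz":[0,0,0],"angular":[0,0,0]},{"xyz":[0,0,0],"angular":[0,0,0]}]'
python3 - <<'E'
from h import *
s=st(); goto(.6294,-.177,.19,-95.5)
E
```

```text
time: 35.85
position: [0.6249, -0.1809, 0.2167]
tool_rot: [1.289, 1.144, -1.291]
ft_force: [-0.1, 0.7, -0.7]
grip_width: 0.759
time: 36.02
position: [0.6232, -0.179, 0.2133]
tool_rot: [1.287, 1.15, -1.294]
ft_force: [-0.2, -0.3, -0.6]
grip_width: 0.76
t 36.02 pos(cm) [ 62.32 -17.9   21.33] jawyaw 83.57 tilt [ 0.    -0.005] F [-0.2 -0.3 -0.6] grip 6.61cm q7 -1.23
shift cm [ 0.62  0.2  -2.33] turn [0.31 0.01 0.93] rows>= 1.0
```

```bash
python3 -m handwheel '[{"xyz":[0.6,0.2,-0.3],"angular":[0.3,0,0.9]},{"xyz":[0,0,-1],"angular":[0,0,0]},{"xyz":[0,0,-0.8],"angular":[0,0,0]},{"xyz":[0,0,0],"angular":[0,0,0]},{"xyz":[0,0,0],"angular":[0,0,0]}]'
python3 - <<'E'
from h import *
s=st(); goto(.6294,-.177,.18,-95.5)
E
```

```text
time: 36.43
position: [0.6306, -0.1687, 0.1898]
tool_rot: [1.275, 1.172, -1.269]
ft_force: [0.3, 0.3, -0.9]
grip_width: 0.763
t 36.43 pos(cm) [ 63.06 -16.87  18.98] jawyaw 85.15 tilt [0.    0.005] F [ 0.3  0.3 -0.9] grip 6.64cm q7 -1.20
shift cm [-0.12 -0.83 -0.98] turn [-0.29  0.   -0.65] rows>= 1.0
```

```bash
python3 -m handwheel '[{"xyz":[-0.1,-0.8,0],"angular":[-0.2,0,-0.4]},{"xyz":[0,0,-0.2],"angular":[0,0,0]},{"xyz":[0,0,-0.2],"angular":[0,0,0]},{"xyz":[0,0,0],"angular":[0,0,0]},{"xyz":[0,0,0],"angular":[0,0,0]}]'
python3 - <<'E'
from h import *
s=st(); goto(.6294,-.177,.175,-95.5)
E
```

```text
time: 36.85
position: [0.6297, -0.1774, 0.186]
tool_rot: [1.278, 1.164, -1.276]
ft_force: [-0.1, 0.4, -0.8]
grip_width: 0.764
t 36.85 pos(cm) [ 62.97 -17.74  18.6 ] jawyaw 84.73 tilt [0.001 0.001] F [-0.1  0.4 -0.8] grip 6.64cm q7 -1.20
shift cm [-0.03  0.04 -1.1 ] turn [-0.05  0.04 -0.23] rows>= 1.0
```

```bash
python3 -m handwheel '[{"xyz":[0,0,-0.4],"angular":[0,0,-0.1]},{"xyz":[0,0,-0.5],"angular":[0,0,0]},{"xyz":[0,0,0],"angular":[0,0,0]},{"xyz":[0,0,0],"angular":[0,0,0]}]'
python3 - <<'E'
from h import *
s=st(); goto(.6294,-.177,.1387,-95.5); snap('wrist','w25',(200,60,440,280),3)
E
```

```text
time: 37.18
position: [0.6298, -0.1777, 0.1765]
tool_rot: [1.28, 1.163, -1.277]
ft_force: [-0.1, 0.0, -1.3]
grip_width: 0.76
t 37.18 pos(cm) [ 62.98 -17.77  17.65] jawyaw 84.59 tilt [0.002 0.001] F [-0.1  0.  -1.3] grip 6.61cm q7 -1.19
shift cm [-0.04  0.07 -3.78] turn [-0.05  0.09 -0.09] rows>= 1.0
```

View pics/w25.png

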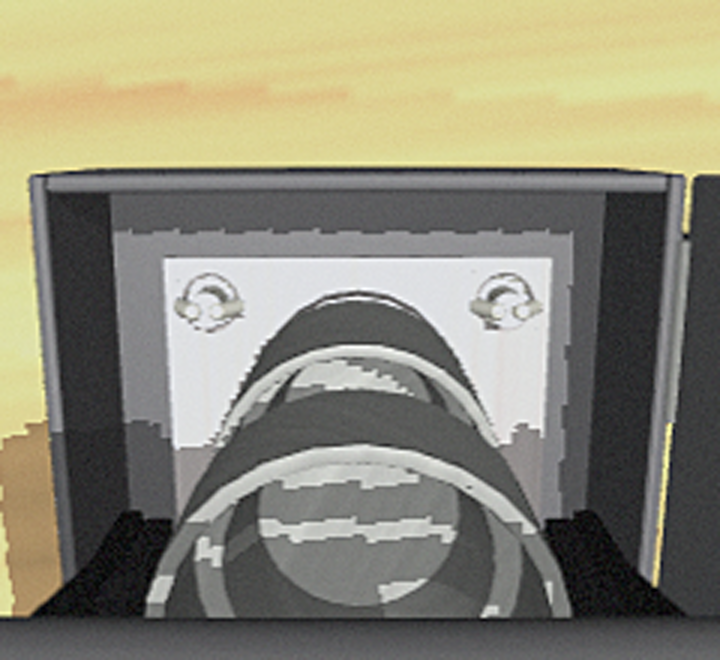

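```bash
python3 - <<'E'
from h import *
t=get_state()['position']
a=incup('w25',pc((361,445),(200,60),3),t,.0357,-95.5)
b=atz('w25',pc((360,345),(200,60),3),.133)-.033*np.array([.995,-.096,0]); print(((b-a)*1000).round(1))
E
python3 -m handwheel '[{"xyz":[-0.05,0.05,-0.8],"angular":[0,0,0]},{"xyz":[0,0,-0.8],"angular":[0,0,0]},{"xyz":[0,0,-0.8],"angular":[0,0,0]},{"xyz":[0,0,-0.8],"angular":[0,0,0]},{"xyz":[0,0,0],"angular":[0,0,0]}]'
python3 - <<'E'
from h import *
s=st(); goto(.6294,-.177,.1387,-95.5)
E
```

```text
cup c - tcp [-1.2 -0.  28.3] mm; along u -1.2
[  0.2   0.1 -71.7]
time: 37.65
position: [0.629, -0.1767, 0.1408]
tool_rot: [1.279, 1.163, -1.277]
ft_force: [-0.8, -0.2, -0.2]
grip_width: 0.763
t 37.65 pos(cm) [ 62.9  -17.67  14.08] jawyaw 84.62 tilt [0.001 0.001] F [-0.8 -0.2 -0.2] grip 6.63cm q7 -1.18
shift cm [ 0.04 -0.03 -0.21] turn [-0.07  0.06 -0.12] rows>= 1.0
```

```bash
python3 -m handwheel '[{"xyz":[0,0,-0.2],"angular":[0,0,0]},{"xyz":[0,0,-0.1],"angular":[0,0,0]},{"xyz":[0,0,0],"angular":[0,0,0]}]'
python3 -m handwheel '[{"xyz":[0,0,0],"angular":[0,0,0]},{"xyz":[0,0,0],"angular":[0,0,0]},{"xyz":[0,0,0],"angular":[0,0,0]},{"xyz":[0,0,0],"angular":[0,0,0]}]' 8.6
python3 -m handwheel '[{"xyz":[0,0,1.5],"angular":[0,0,0]},{"xyz":[0,0,3],"angular":[0,0,0]},{"xyz":[0,0,4],"angular":[0,0,0]},{"xyz":[0,0.5,2],"angular":[0,0,0]},{"xyz":[0,2.5,0],"angular":[0,0,1]}]' 8.7
python3 -m handwheel '[{"xyz":[-0.3,3.8,0],"angular":[0,0,2]},{"xyz":[-0.3,3.8,0],"angular":[0,0,2]},{"xyz":[-0.3,3.8,0],"angular":[0,0,2]},{"xyz":[-0.3,3.8,0],"angular":[0,0,2]},{"xyz":[-0.3,3.8,0],"angular":[0,0,2]}]'
python3 -m handwheel '[{"xyz":[-0.3,3.8,0],"angular":[0,0,2]},{"xyz":[-0.3,3.8,0],"angular":[0,0,2]},{"xyz":[-0.3,3.8,-0.5],"angular":[0,0,1]},{"xyz":[-0.3,3.8,-1],"angular":[0,0,0]},{"xyz":[-0.3,3.8,-1],"angular":[0,0,0]}]'
python3 - <<'E'
from h import *
st(); goto(.6,.30,.2,-80); snap('scene','s26',(180,100,430,300),3)
E
```

```text
time: 37.9
position: [0.6297, -0.1771, 0.1388]
tool_rot: [1.28, 1.162, -1.276]
ft_force: [0.0, -0.2, -0.9]
grip_width: 0.759
time: 38.23
position: [0.6304, -0.1775, 0.1395]
tool_rot: [1.28, 1.16, -1.275]
ft_force: [0.2, 0.1, -0.5]
grip_width: 0.953
time: 38.65
position: [0.626, -0.153, 0.2459]
tool_rot: [1.268, 1.166, -1.276]
ft_force: [-0.4, -0.2, 0.8]
grip_width: 1.002
time: 39.07
position: [0.6107, 0.0346, 0.2504]
tool_rot: [1.148, 1.236, -1.148]
ft_force: [0.3, -0.1, 0.2]
grip_width: 0.999
time: 39.48
position: [0.595, 0.2338, 0.2288]
tool_rot: [1.086, 1.274, -1.071]
ft_force: [1.3, 0.3, -0.1]
grip_width: 1.002
t 39.48 pos(cm) [59.5  23.38 22.88] jawyaw -80.08 tilt [ 0.015 -0.001] F [ 1.3  0.3 -0.1] grip 8.72cm q7 -1.68
shift cm [ 0.5   6.62 -2.88] turn [0.06 0.86 0.08] rows>= 2.0
```

View pics/s26.png

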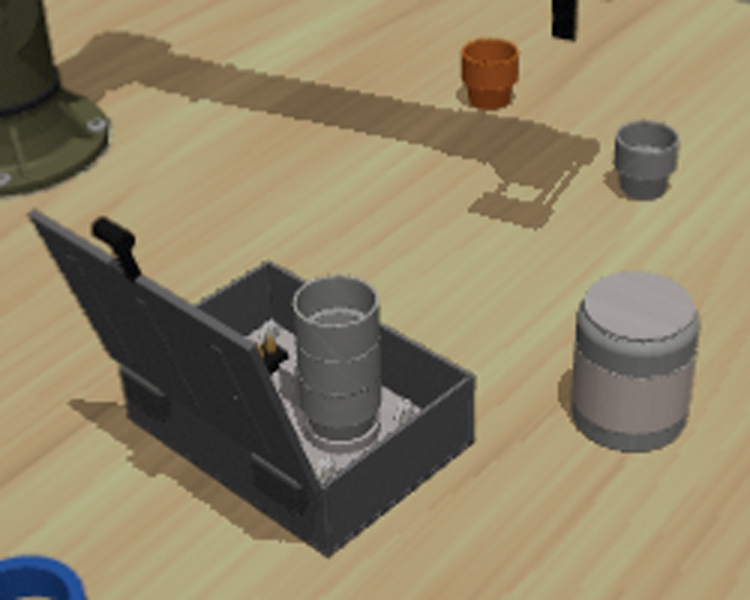

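The three cups are nested straight. Last cup A comes next, near (0.622, 0.327).

```bash
python3 -m handwheel '[{"xyz":[0.2,3,-1],"angular":[0,0.8,0]},{"xyz":[0.2,2.5,-1],"angular":[0,0,0]},{"xyz":[0,0.5,-0.5],"angular":[0,0,0]},{"xyz":[0,0,0],"angular":[0,0,0]},{"xyz":[0,0,0],"angular":[0,0,0]}]'
python3 -m handwheel '[{"xyz":[0,0,0],"angular":[0,0,0]}]'
python3 - <<'E'
from h import *
st(); snap('wrist','w27')
E
```

```text
time: 39.95
position: [0.5924, 0.3096, 0.1988]
tool_rot: [1.063, 1.303, -1.067]
ft_force: [0.2, -0.5, 0.2]
grip_width: 1.005
time: 40.03
position: [0.5927, 0.308, 0.1989]
tool_rot: [1.063, 1.302, -1.068]
ft_force: [-1.2, -0.2, -0.9]
grip_width: 0.995
t 40.03 pos(cm) [59.27 30.8  19.89] jawyaw -78.84 tilt [-0.007  0.002] F [-1.2 -0.2 -0.9] grip 8.66cm q7 -1.73
```

View pics/w27.png

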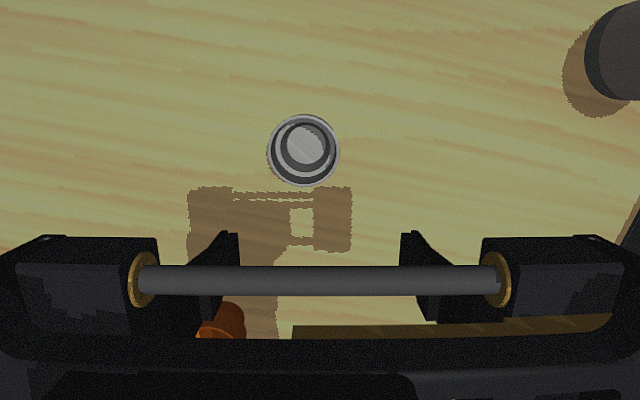

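Run:
```python
from h import *
crop('w27','w27a',(258,105,348,195),7)
```

```text
(no output)
```

View pics/w27a.png

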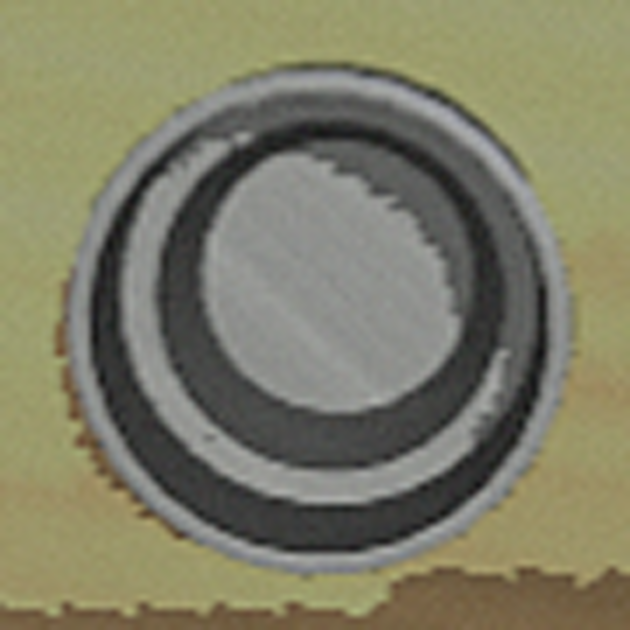

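Run:
```python
from h import *
p=atz('w27',pc((322,321.5),(258,105),7),.064); print(p.round(4)); goto(p[0],p[1],.1,-80)
```

```text
[0.624  0.3293 0.064 ]
shift cm [ 3.1   2.19 -9.93] turn [-0.12 -0.39 -1.11] rows>= 3.0
```

```bash
python3 -m handwheel '[{"xyz":[1.6,1.1,-1.5],"angular":[-0.1,-0.4,-0.8]},{"xyz":[1.2,1,-3],"angular":[0,0,0]},{"xyz":[0,0.2,-2.5],"angular":[0,0,0]},{"xyz":[0,0,-1],"angular":[0,0,0]},{"xyz":[0,0,0],"angular":[0,0,0]}]'
python3 -m handwheel '[{"xyz":[0,0,0],"angular":[0,0,0]}]'
python3 - <<'E'
from h import *
s=st(); goto(.624,.3293,.09,-80)
E
```

```text
time: 40.5
position: [0.6279, 0.3219, 0.1249]
tool_rot: [1.093, 1.277, -1.076]
ft_force: [0.4, 0.2, -0.8]
grip_width: 0.998
time: 40.58
position: [0.6283, 0.3203, 0.1255]
tool_rot: [1.094, 1.276, -1.077]
ft_force: [0.5, 0.6, -0.6]
grip_width: 1.003
t 40.58 pos(cm) [62.83 32.03 12.55] jawyaw -80.54 tilt [0.012 0.004] F [ 0.5  0.6 -0.6] grip 8.72cm q7 -1.72
shift cm [-0.43  0.9  -3.55] turn [-0.21  0.66  0.55] rows>= 1.0
```

```bash
python3 -m handwheel '[{"xyz":[-0.4,0.9,0],"angular":[-0.2,0.6,0.4]},{"xyz":[-0.1,0,-1.5],"angular":[0,0,0]},{"xyz":[-0.1,0,-1.5],"angular":[0,0,0]},{"xyz":[0,0,-0.5],"angular":[0,0,0]},{"xyz":[0,0,0],"angular":[0,0,0]}]'
python3 - <<'E'
from h import *
s=st(); goto(.624,.3293,.066,-80)
E
```

```text
time: 41.0
position: [0.6247, 0.3302, 0.0957]
tool_rot: [1.09, 1.282, -1.073]
ft_force: [-0.9, 0.3, 0.6]
grip_width: 0.999
t 41.00 pos(cm) [62.47 33.02  9.57] jawyaw -80.19 tilt [0.009 0.006] F [-0.9  0.3  0.6] grip 8.69cm q7 -1.72
shift cm [-0.07 -0.09 -2.97] turn [-0.34  0.49  0.19] rows>= 1.0
```

```bash
python3 -m handwheel '[{"xyz":[-0.2,-0.1,-1.2],"angular":[-0.3,0.4,0.1]},{"xyz":[-0.1,0,-1.5],"angular":[0,0,0]},{"xyz":[0,0,-1.5],"angular":[0,0,0]},{"xyz":[0,0,-1.5],"angular":[0,0,0]},{"xyz":[0,0,0],"angular":[0,0,0]}]'
python3 - <<'E'
from h import *
s=st(); goto(.624,.3293,.034,-80)
E
```

```text
time: 41.42
position: [0.6222, 0.3303, 0.037]
tool_rot: [1.083, 1.285, -1.076]
ft_force: [-1.1, -0.7, -0.5]
grip_width: 0.998
t 41.42 pos(cm) [62.22 33.03  3.7 ] jawyaw -79.99 tilt [0.004 0.002] F [-1.1 -0.7 -0.5] grip 8.68cm q7 -1.70
shift cm [ 0.18 -0.1  -0.3 ] turn [-0.13  0.21 -0.01] rows>= 1.0
```

```bash
python3 -m handwheel '[{"xyz":[0.2,-0.1,-0.2],"angular":[-0.1,0.2,0]},{"xyz":[0,0,0],"angular":[0,0,0]},{"xyz":[0,0,0],"angular":[0,0,0]},{"xyz":[0,0,0],"angular":[0,0,0]},{"xyz":[0,0,0],"angular":[0,0,0]}]' 5.5 15
python3 -m handwheel '[{"xyz":[0,0,0],"angular":[0,0,0]}]'
python3 - <<'E'
from h import *
s=st(); snap('wrist','w28',(200,100,440,320),3)
E
```

```text
time: 41.83
position: [0.6252, 0.3291, 0.0354]
tool_rot: [1.08, 1.286, -1.079]
ft_force: [-0.9, -0.1, -0.8]
grip_width: 0.765
time: 41.92
position: [0.6255, 0.3292, 0.0359]
tool_rot: [1.081, 1.286, -1.079]
ft_force: [-0.3, 1.1, -2.3]
grip_width: 0.767
t 41.92 pos(cm) [62.55 32.92  3.59] jawyaw -80.01 tilt [0.001 0.001] F [-0.3  1.1 -2.3] grip 6.67cm q7 -1.70
```

View pics/w28.png

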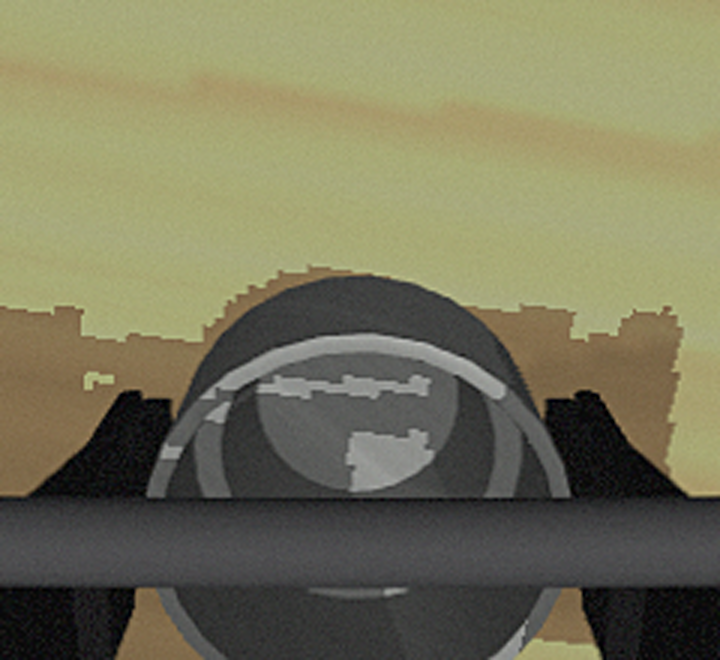

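```bash
python3 - <<'E'
from h import *
t=get_state()['position']
incup('w28',pc((360,334),(200,100),3),t,.0357,-80)
E
python3 -m handwheel '[{"xyz":[0,0,1.5],"angular":[0,0,0]},{"xyz":[0,0,3],"angular":[0,0,0]},{"xyz":[0,-0.5,4],"angular":[0,0,0]},{"xyz":[0,-1.5,3.8],"angular":[0,0,-1]},{"xyz":[0,-2.5,3.3],"angular":[0,0,-2]}]'
python3 -m handwheel '[{"xyz":[0,-2.5,3.3],"angular":[0,0,-2]},{"xyz":[0,-3,2.5],"angular":[0,0,-2]},{"xyz":[0,-3.8,1],"angular":[0,0,-2]},{"xyz":[0,-3.8,0],"angular":[0,0,-2]},{"xyz":[0,-3.8,0],"angular":[0,0,-1]}]'
python3 -m handwheel '[{"xyz":[0,-3.8,0],"angular":[0,0,-1]},{"xyz":[0,-3.8,0],"angular":[0,0,-1]},{"xyz":[0,-3.8,0],"angular":[0,0,-1]},{"xyz":[0,-3.8,0],"angular":[0,0,-1]},{"xyz":[0,-3.8,0],"angular":[0,0,0]}]'
python3 - <<'E'
from h import *
s=st(); goto(.63,-.177,.25,-95.5)
E
```

```text
cup c - tcp [-2.5 -0.4 28.3] mm; along u -2.5
time: 42.38
position: [0.6162, 0.2882, 0.1901]
tool_rot: [1.103, 1.278, -1.125]
ft_force: [0.7, 0.9, -0.4]
grip_width: 0.766
time: 42.8
position: [0.6186, 0.1197, 0.2792]
tool_rot: [1.237, 1.202, -1.218]
ft_force: [-0.2, 0.0, -1.7]
grip_width: 0.767
time: 43.22
position: [0.6172, -0.0806, 0.2896]
tool_rot: [1.303, 1.161, -1.26]
ft_force: [1.1, 0.4, -2.0]
grip_width: 0.764
t 43.22 pos(cm) [61.72 -8.06 28.96] jawyaw 84.37 tilt [0.018 0.017] F [ 1.1  0.4 -2. ] grip 6.65cm q7 -1.41
shift cm [ 1.28 -9.64 -3.96] turn [-0.95  1.06  0.14] rows>= 3.0
```

```bash
python3 -m handwheel '[{"xyz":[0.5,-3.5,0],"angular":[-0.9,1,0]},{"xyz":[0.4,-3,-0.5],"angular":[0,0,0]},{"xyz":[0.3,-1.2,-1],"angular":[0,0,0]},{"xyz":[0,0,-0.5],"angular":[0,0,0]},{"xyz":[0,0,0],"angular":[0,0,0]}]'
python3 -m handwheel '[{"xyz":[0,0,0],"angular":[0,0,0]},{"xyz":[0,0,0],"angular":[0,0,0]}]'
python3 - <<'E'
from h import *
s=st(); goto(.6305,-.177,.235,-95.5)
E
```

```text
time: 43.63
position: [0.6246, -0.1776, 0.2783]
tool_rot: [1.298, 1.141, -1.291]
ft_force: [0.0, 0.4, -1.8]
grip_width: 0.761
time: 43.8
position: [0.6245, -0.1757, 0.2797]
tool_rot: [1.299, 1.142, -1.289]
ft_force: [0.7, 0.3, -1.9]
grip_width: 0.765
t 43.80 pos(cm) [ 62.45 -17.57  27.97] jawyaw 83.26 tilt [ 0.01  -0.003] F [ 0.7  0.3 -1.9] grip 6.65cm q7 -1.25
shift cm [ 0.6  -0.13 -4.47] turn [0.15 0.59 1.24] rows>= 2.0
```

```bash
python3 -m handwheel '[{"xyz":[0.5,-0.3,-1],"angular":[0.1,0.5,0.9]},{"xyz":[0.1,-0.2,-1.5],"angular":[0,0,0]},{"xyz":[0,0,-1.5],"angular":[0,0,0]},{"xyz":[0,0,0],"angular":[0,0,0]},{"xyz":[0,0,0],"angular":[0,0,0]}]'
python3 - <<'E'
from h import *
s=st(); goto(.6305,-.177,.22,-95.5)
E
```

```text
time: 44.22
position: [0.6341, -0.1701, 0.243]
tool_rot: [1.279, 1.165, -1.265]
ft_force: [0.1, -0.2, -1.2]
grip_width: 0.764
t 44.22 pos(cm) [ 63.41 -17.01  24.3 ] jawyaw 85.06 tilt [0.008 0.004] F [ 0.1 -0.2 -1.2] grip 6.64cm q7 -1.22
shift cm [-0.36 -0.69 -2.3 ] turn [-0.25  0.44 -0.56] rows>= 1.0
```

```bash
python3 -m handwheel '[{"xyz":[-0.3,-0.7,0],"angular":[-0.2,0.4,-0.4]},{"xyz":[0,0,-0.8],"angular":[0,0,0]},{"xyz":[0,0,-0.8],"angular":[0,0,0]},{"xyz":[0,0,0],"angular":[0,0,0]},{"xyz":[0,0,0],"angular":[0,0,0]}]'
python3 - <<'E'
from h import *
s=st(); goto(.6305,-.177,.215,-95.5)
E
```

```text
time: 44.63
position: [0.6326, -0.1748, 0.2291]
tool_rot: [1.278, 1.164, -1.27]
ft_force: [0.2, -0.6, -1.0]
grip_width: 0.765
t 44.63 pos(cm) [ 63.26 -17.48  22.91] jawyaw 84.90 tilt [0.004 0.001] F [ 0.2 -0.6 -1. ] grip 6.66cm q7 -1.21
shift cm [-0.21 -0.22 -1.41] turn [-0.07  0.25 -0.4 ] rows>= 1.0
```

```bash
python3 -m handwheel '[{"xyz":[-0.2,-0.2,-0.2],"angular":[-0.1,0.2,-0.3]},{"xyz":[0,0,-0.5],"angular":[0,0,0]},{"xyz":[0,0,-0.4],"angular":[0,0,0]},{"xyz":[0,0,0],"angular":[0,0,0]},{"xyz":[0,0,0],"angular":[0,0,0]}]'
python3 - <<'E'
from h import *
s=st(); goto(.6305,-.177,.1727,-95.5); snap('wrist','w29',(200,60,440,280),3)
E
```

```text
time: 45.05
position: [0.6303, -0.1776, 0.2172]
tool_rot: [1.279, 1.161, -1.279]
ft_force: [-0.1, -0.8, -0.1]
grip_width: 0.767
t 45.05 pos(cm) [ 63.03 -17.76  21.72] jawyaw 84.51 tilt [ 0.001 -0.001] F [-0.1 -0.8 -0.1] grip 6.67cm q7 -1.21
shift cm [ 0.02  0.06 -4.45] turn [ 0.05  0.04 -0.01] rows>= 2.0
```

View pics/w29.png

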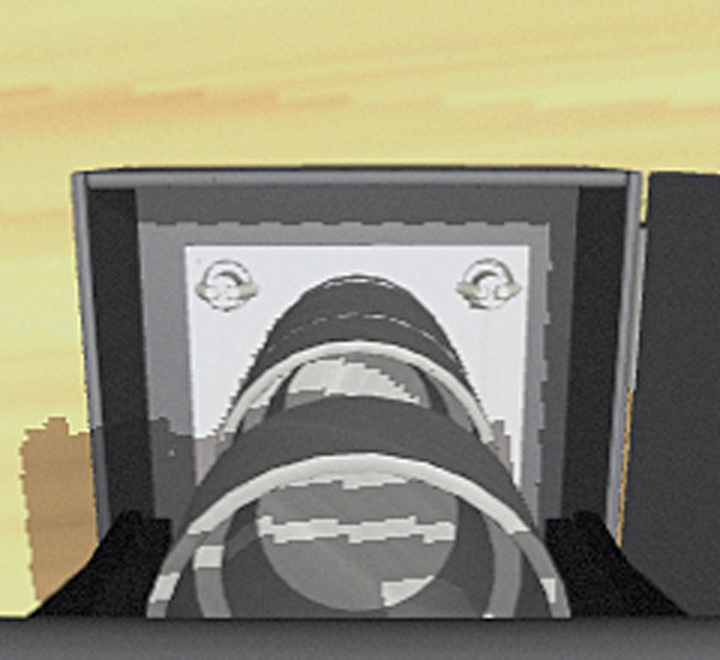

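```bash
python3 - <<'E'
from h import *
t=get_state()['position']
a=incup('w29',pc((360,454),(200,60),3),t,.0357,-95.5)
b=atz('w29',pc((359,341),(200,60),3),.167)-.033*np.array([.995,-.096,0]); print(((b-a)*1000).round(1))
E
python3 -m handwheel '[{"xyz":[0,0.05,-0.8],"angular":[0,0,0]},{"xyz":[0,0,-0.8],"angular":[0,0,0]},{"xyz":[0,0,-0.8],"angular":[0,0,0]},{"xyz":[0,0,-0.8],"angular":[0,0,0]},{"xyz":[0,0,0],"angular":[0,0,0]}]'
python3 - <<'E'
from h import *
s=st(); goto(.6305,-.177,.1727,-95.5)
E
```

```text
cup c - tcp [-2.5  0.3 28.3] mm; along u -2.5
[  1.   -0.1 -78.4]
time: 45.52
position: [0.6302, -0.1768, 0.1818]
tool_rot: [1.279, 1.161, -1.279]
ft_force: [-0.6, 0.4, -1.6]
grip_width: 0.759
t 45.52 pos(cm) [ 63.02 -17.68  18.18] jawyaw 84.53 tilt [ 0.001 -0.001] F [-0.6  0.4 -1.6] grip 6.61cm q7 -1.20
shift cm [ 0.03 -0.02 -0.91] turn [ 0.04  0.05 -0.03] rows>= 1.0
```

```bash
python3 -m handwheel '[{"xyz":[0,0,-0.5],"angular":[0,0,0]},{"xyz":[0,0,-0.3],"angular":[0,0,0]},{"xyz":[0,0,-0.2],"angular":[0,0,0]},{"xyz":[0,0,0],"angular":[0,0,0]}]'
python3 - <<'E'
from h import *
s=st(); goto(.6305,-.177,.1727,-95.5)
E
```

```text
time: 45.85
position: [0.631, -0.1773, 0.1722]
tool_rot: [1.279, 1.159, -1.278]
ft_force: [-1.1, 1.4, -1.1]
grip_width: 0.762
t 45.85 pos(cm) [ 63.1  -17.73  17.22] jawyaw 84.54 tilt [ 0.003 -0.002] F [-1.1  1.4 -1.1] grip 6.63cm q7 -1.19
shift cm [-0.05  0.03  0.05] turn [ 0.09  0.16 -0.04] rows>= 1.0
```

```bash
python3 -m handwheel '[{"xyz":[0,0,0],"angular":[0,0,0]},{"xyz":[0,0,0],"angular":[0,0,0]},{"xyz":[0,0,0],"angular":[0,0,0]},{"xyz":[0,0,0],"angular":[0,0,0]},{"xyz":[0,0,0],"angular":[0,0,0]}]' 8.7
python3 - <<'E'
from h import *
st()
E
python3 -m handwheel '[{"xyz":[0,0,1],"angular":[0,0,0]},{"xyz":[0,0,2],"angular":[0,0,0]},{"xyz":[0,0,3],"angular":[0,0,0]},{"xyz":[0,0.3,3],"angular":[0,0,0]},{"xyz":[0,1.5,2],"angular":[0,0,0]}]'
python3 -m handwheel '[{"xyz":[0,3,0],"angular":[0,0,0]},{"xyz":[-0.5,3.8,0],"angular":[0,0,0]},{"xyz":[-0.5,3.8,0],"angular":[0,0,0]},{"xyz":[-0.5,3.8,0],"angular":[0,0,0]},{"xyz":[-0.5,3.8,0],"angular":[0,0,0]}]'
python3 -m handwheel '[{"xyz":[-0.5,3,0],"angular":[0,0,0]},{"xyz":[0,2,0],"angular":[0,0,0]},{"xyz":[0,0,0],"angular":[0,0,0]},{"xyz":[0,0,0],"angular":[0,0,0]}]'
python3 - <<'E'
from h import *
st(); snap('scene','s30'); snap('top','t30'); crop('s30','s30a',(190,100,340,290),3.1); crop('t30','t30a',(240,90,500,300),3)
E
```

```text
time: 46.27
position: [0.6318, -0.1777, 0.1732]
tool_rot: [1.28, 1.157, -1.276]
ft_force: [-0.5, 0.2, 0.2]
grip_width: 0.985
t 46.27 pos(cm) [ 63.18 -17.77  17.32] jawyaw 84.53 tilt [ 0.005 -0.002] F [-0.5  0.2  0.2] grip 8.57cm q7 -1.19
time: 46.68
position: [0.6268, -0.1619, 0.2835]
tool_rot: [1.278, 1.162, -1.29]
ft_force: [-0.3, -0.8, 0.9]
grip_width: 1.0
time: 47.1
position: [0.6078, 0.013, 0.2964]
tool_rot: [1.297, 1.134, -1.294]
ft_force: [0.8, 0.4, -1.0]
grip_width: 0.999
time: 47.43
position: [0.601, 0.0787, 0.2998]
tool_rot: [1.291, 1.147, -1.276]
ft_force: [0.0, -1.0, -0.2]
grip_width: 0.998
t 47.43 pos(cm) [60.1   7.87 29.98] jawyaw 84.03 tilt [ 0.013 -0.002] F [ 0.  -1.  -0.2] grip 8.68cm q7 -1.72
```

View pics/s30.png

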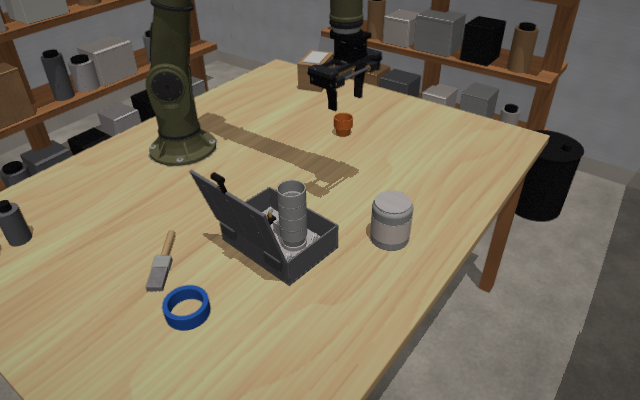

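View pics/s30a.png

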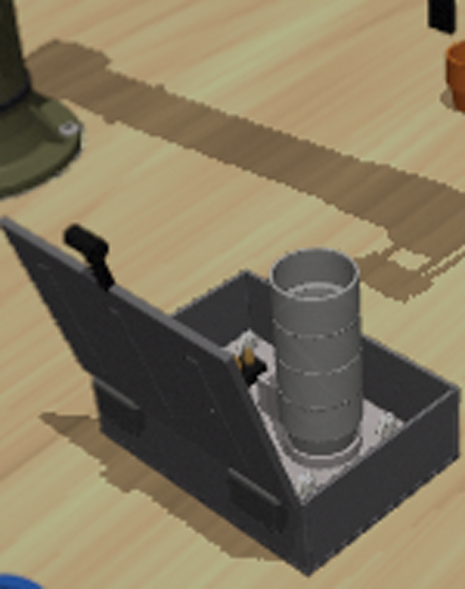

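View pics/t30a.png

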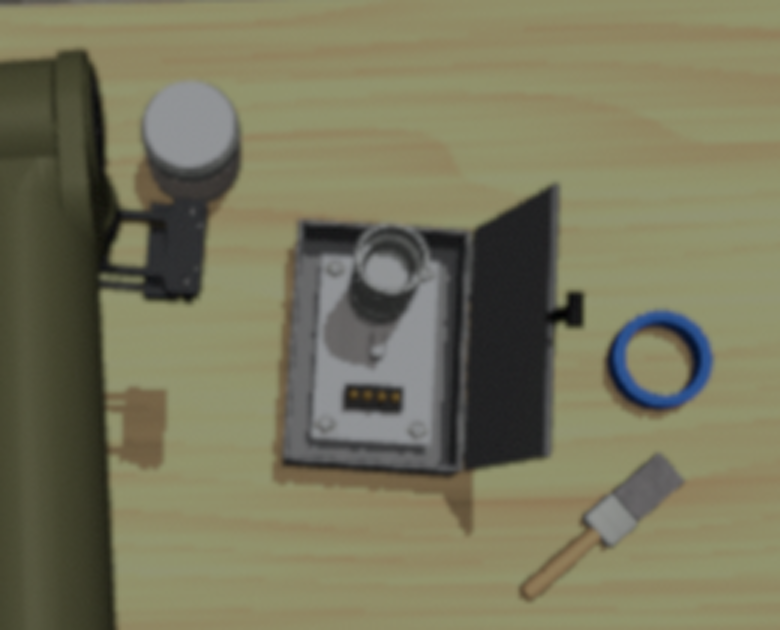

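Run:
```python
from h import *
print(tri([('t30',pc((393,260),(240,90),3)),('s30',pc((316,274),(190,100),3.1))]).round(4), atz('t30',pc((393,260),(240,90),3),.201).round(4))
for z in (.201,.167,.133,.099): print(z,(3.1*(proj('s30',[.628,-.177,z])[0]-[190,100])+1).round(1))
# lid angle from pull position
p=tri([('t30',pc((574,310),(240,90),3)),('s30',pc((86,245),(190,100),3.1))]); print('pull',p.round(4)); h=np.array([.5862,-.0468,.0806-.004])+.215*np.array([-.096,-.995,0]); r=p-h; print('angle',np.arctan2(r[2],r@np.array([.096,.995,0]))-.0186)
close_job()
```

```text
[ 0.6282 -0.1779  0.1981] [ 0.6253 -0.1798  0.201 ]
0.201 [312.1 270.7]
0.167 [314.4 308.2]
0.133 [316.6 344.3]
0.099 [318.7 379.1]
pull [ 0.5591 -0.3227  0.2782]
angle 1.851943785243096
the job is handed in; nothing more can be done
```

The kit is set up and handed in at about 47 s of the 208 s allowed. No verdict was reported back.

- **Lid:** I swung it open by the pull and let it drop to its stop. The last pictures put it at about 1.85 rad.
- **Plate:** I pressed it down over the four standoffs until it clicked. The tool reached home height, and the wrist picture shows the barbs spread over the plate at all four corners. Its measured centre is within about 1 mm of where I worked out the seat to be. The wrist force peaked near 54 N as it bottomed out, below the 120 N limit.
- **Cups:** all four steel cups are nested upright in the well. By triangulation the top rim sits at 0.198 m (0.201 expected), over (0.628, -0.178), about 1 mm from the well centre. The top camera alone gives a point about 4 mm off, still inside the 12 mm limit.
- **Left alone:** I did not touch the orange cup, tin, tape or brush. They look unmoved in the final pictures, though I did not measure this. The gripper was clear of everything at hand-in.

The scene and top cameras disagreed by about 5 to 9 mm on where the cups stood at the start, so I re-measured each cup with the wrist camera before gripping it. No other check failed.

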